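Finish the music boxes at the craft table

ROBOT

A 6-joint arm with a two-finger parallel gripper is mounted at the origin on the work surface. World frame = base frame: x ahead of the robot, y to its left, z up, the work surface at z = 0. Lengths are in m, angles in degrees, forces in N, time in s.
With the tool pointing down it reaches from about 0.25 to 0.8 m from the base axis. Payload 3.9 kg.
Tool frame: the origin (TCP) lies on the centre line of the jaws, within the pads' length; the fingertips stand robot.tips_ahead ahead of it and the grasp point (between the pads) lies 11 mm behind it (robot.tips_ahead is the distance from the TCP to the fingertips, in m); y points along the fingers, z is the direction in which the jaws open and shut, and the axes are right-handed (so a half turn about y gives the same grasp; the last joint's range is limited). The gripper opens to 85 mm and grips with 20 to 120 N. Pads are 22 mm wide; open, the fingers measure 114 mm over their backs; the gripper's body (76 mm by 85 mm) begins 54 mm behind the grasp point. The pads swing forward as they close: fully open they stand 13 mm farther back than shut.
Start: joints at [75, 14.897, -7.913, 67.191, 0, 90], TCP at [0.136, 0.507, 0.239] pointing down, gripper open.
Joint ranges: [-159.42, 159.42], [-47.68, 98.78], [-73.54, 78.23], [-108.79, 121.32], [-90, 84.71], [-180, 180]. Speed limits (degrees/s): [147.25, 147.25, 180, 180, 180, 180].

INTERFACE

Orientations are given as [roll, pitch, yaw] about the fixed x, y, z axes, in that order (R = Rz(yaw) Ry(pitch) Rx(roll)).
In Python, from bench import robot, snapshot, camera_info gives the robot as it stands.
- The arm moves only by the tool apply_moves, never from a script. Its argument "plan" is a list of rows, each an object of numbers: "grip": the closure, from 0 (fully open) to 1 (shut); "x", "y", "z": the shift along the tool's x, y, z in cm; "spin": the turn about the tool's y in rad. A call has 1 to 12 rows; each row is the pose to reach, as a shift and turn from the pose commanded when the call began, along the tool's axes at that moment; what a row does not reach only later rows make up. A row lasts 1/8 s, in which the tool goes at most 62.5 mm and 10.7 degrees, less where a joint would pass 70% of its speed; a pose out of reach is approached as far as the arm can. A call with a gripper value outside its range is refused whole. The fingers move at their own pace and stop on an object; the grip force is fixed at half the most. Time passes only in rows, so rows that repeat a pose let the fingers close. It gives the time, the measured TCP pose, the force and the opening at its end, in the units of the state.
- robot.state(): the state, without advancing time (a new reading comes with each control period).
- snapshot(name): name is "side" or "top"; returns (picture, depth): 400x640x3 uint8, red, green, blue; 400x640 float32, m along the optical axis (not along the pixel's ray), 0 where there is no reading.
- camera_info(name): a dict with "fovy" (degrees; the focal length in pixels is half the picture's height over the tangent of half this angle, whatever the lens; pixels are square), "cx", "cy" (the principal point, pixels), "distortion" ([k1, k2, p1, p2, k3] as OpenCV has them; the pictures are not rectified), "rvec" (rotation vector, rad) and "tvec" (3), from world to camera coordinates, as OpenCV has them. Camera axes: x right, y down, z forward; pixel columns grow to the right and rows downward; lengths in m; the calibration is good to about 2 mm. A picture is of the moment at which its call begins. camera_info takes no time and is no camera call.
- robot.sign_off(): hands the job in, once; it reports no verdict.
The state is a dict: "time": time; "joint_positions": joint angles; "qd": joint speeds; "joint_torque": joint torques, N m; "tcp_pos": TCP position; "ee_rot": TCP orientation; "force": force on the tool from outside, world axes, zero at the start; "wrist_torque": the same for the moment, N m; "width": finger opening in m.
Only numpy, scipy, OpenCV 4.12 (cv2) and the standard library are available. Lean on these libraries where they do the work, as an engineer would, in place of code of your own. Each camera call takes 0.05 s, during which the arm holds its last target.

TASK

Finish the music boxes on the craft table: put any glue pots left standing in the wooden sound bases upright into the brown tray, and seat every music movement on the table flat and fully home in the base whose inlay has the colour of its key. Wind each movement fully: turn its key clockwise until it comes to its stop. Leave the other things on the table where they are and do not tip a movement on its side.

Things in the scene. Friction and masses are not known exactly. Their poses are not given: they have to be found in the camera images.
- mov_red: Loose music movement, red key and trim, 350 g, perhaps absent. Wide part 74 x 66 mm, 34 high (clear cover; grip across the 66), at x -55 to +19 mm; narrow spring end 36 x 46, 28 high, at x +19 to +55, carries the key. Origin: centre of the underside of the 110 mm length; x to the key end, z up. Stands key upwards on the table.
- key_red (a joint): Winding of the red key, rad: 0 run down, 6.28 fully wound, at a firm stop. Grows as the key turns clockwise seen from above. Starts partly wound, at 0.6 to 3.6. Takes 0.09 to 0.15 N m to turn; the key stays where it is left, but turning it anticlockwise lets the spring down.
- key_grip_red (a point): Centre of the red butterfly key's wing, on its upright axis, 54 mm above the movement's underside, 37 mm from its origin along +x. The wing: a flat blade 46 mm long (this point's x), 10 thick (y), 24 high (z); below it a thin shaft with 14 mm of free height over the spring barrel; wing bottom 8 mm above the clear cover's top.
- pocket_red (a point): Centre of the pocket floor of the beech sound base with red inlay (160 x 110 x 24 mm, stuck fast to the table): 12 mm above the table, 12 below the rim. x along the pocket to its narrow end, z up. The pocket has the movement's stepped outline with 2.5 mm play all round; a seated movement has its origin here and the same axes.
- pot_red: White glue pot with orange cap, 44 mm across, 60 mm high, 90 g, perhaps absent; if present it starts upright in the pocket of the base with red inlay (all pots look alike). Origin: centre of its underside, z up.
- mov_green: Loose music movement, green key and trim, 350 g, perhaps absent. Wide part 74 x 66 mm, 34 high (clear cover; grip across the 66), at x -55 to +19 mm; narrow spring end 36 x 46, 28 high, at x +19 to +55, carries the key. Origin: centre of the underside of the 110 mm length; x to the key end, z up. Stands key upwards on the table.
- key_green (a joint): Winding of the green key, rad: 0 run down, 6.28 fully wound, at a firm stop. Grows as the key turns clockwise seen from above. Starts partly wound, at 0.6 to 3.6. Takes 0.09 to 0.15 N m to turn; the key stays where it is left, but turning it anticlockwise lets the spring down.
- key_grip_green (a point): Centre of the green butterfly key's wing, on its upright axis, 54 mm above the movement's underside, 37 mm from its origin along +x. The wing: a flat blade 46 mm long (this point's x), 10 thick (y), 24 high (z); below it a thin shaft with 14 mm of free height over the spring barrel; wing bottom 8 mm above the clear cover's top.
- pocket_green (a point): Centre of the pocket floor of the beech sound base with green inlay (160 x 110 x 24 mm, stuck fast to the table): 12 mm above the table, 12 below the rim. x along the pocket to its narrow end, z up. The pocket has the movement's stepped outline with 2.5 mm play all round; a seated movement has its origin here and the same axes.
- pot_green: White glue pot with orange cap, 44 mm across, 60 mm high, 90 g, perhaps absent; if present it starts upright in the pocket of the base with green inlay (all pots look alike). Origin: centre of its underside, z up.
- mov_blue: Loose music movement, blue key and trim, 350 g, perhaps absent. Wide part 74 x 66 mm, 34 high (clear cover; grip across the 66), at x -55 to +19 mm; narrow spring end 36 x 46, 28 high, at x +19 to +55, carries the key. Origin: centre of the underside of the 110 mm length; x to the key end, z up. Stands key upwards on the table.
- key_blue (a joint): Winding of the blue key, rad: 0 run down, 6.28 fully wound, at a firm stop. Grows as the key turns clockwise seen from above. Starts partly wound, at 0.6 to 3.6. Takes 0.09 to 0.15 N m to turn; the key stays where it is left, but turning it anticlockwise lets the spring down.
- key_grip_blue (a point): Centre of the blue butterfly key's wing, on its upright axis, 54 mm above the movement's underside, 37 mm from its origin along +x. The wing: a flat blade 46 mm long (this point's x), 10 thick (y), 24 high (z); below it a thin shaft with 14 mm of free height over the spring barrel; wing bottom 8 mm above the clear cover's top.
- pocket_blue (a point): Centre of the pocket floor of the beech sound base with blue inlay (160 x 110 x 24 mm, stuck fast to the table): 12 mm above the table, 12 below the rim. x along the pocket to its narrow end, z up. The pocket has the movement's stepped outline with 2.5 mm play all round; a seated movement has its origin here and the same axes.
- pot_blue: White glue pot with orange cap, 44 mm across, 60 mm high, 90 g, perhaps absent; if present it starts upright in the pocket of the base with blue inlay (all pots look alike). Origin: centre of its underside, z up.
- tray_in (a point): Brown wooden pot tray fixed on the table at the left; outside 180 (its x) x 130 (its y) mm, walls 5 mm thick and 18 mm high. The point is the centre of its inner floor, 5 mm above the table.
- coffee: Bystander, loose, to be left alone: takeaway cup with lid, 88 mm across, 118 mm high, a straw above. Origin at its underside.
- screwdriver: Bystander, loose, to be left alone: screwdriver with yellow handle lying flat. Origin at its underside.
- pencil_case: Bystander, loose, to be left alone: turquoise pencil case 75 x 190 x 50 mm. Origin at its underside.
- pliers: Bystander, loose, to be left alone: pliers with red handles, about 150 mm long, lying flat. Origin at its underside.
- tape: Bystander, loose, to be left alone: roll of beige tape 84 mm across, 25 mm high, lying flat. Origin at its underside.
- offcut: Bystander, loose, to be left alone: marbled green, yellow and blue plastic offcut, about 75 mm long, 10 mm high. Origin at its underside.
There are look-alikes about, which are no part of the job. Leave any orange look-alike of the mov_blue alone.

How it is judged:
By the outcome, as a careful person would: the job done as asked, in the order asked, and still so for the second after the job is handed in, with the robot touching nothing.
Of pot_red, pot_green, pot_blue only 1 to 2 are there at a start; the rules pass over those that are not, and their reading is None.
Of mov_red, mov_green, mov_blue only 2 to 3 are there at a start; the rules pass over those that are not, and their reading is None.
At some moment in a run one of mov_red, mov_green, mov_blue may be knocked a few centimetres aside while the robot is not near it.
It also fails if it takes over 210 s, if anything falls off the work surface, if the arm or the gripper's body presses on something with over 40 N, if the wrist force passes 120 N, or if a joint passes its speed limit or range.

## Working session

There is one attempt and no reset: what is moved stays moved. The work goes in short steps, Python scripts to look and compute and a tool call to move; the robot and the scene stay as the last step left them, time stands still between calls to the robot, and variables do not carry over. Pictures are saved under pics/ and viewed, and the job is handed in when it is done.

Besides the shell and the picture viewer there is one more tool, called after "Emit:" as name([rows], argument=value, ...), one row to a line, values as JSON. apply_moves: Moves the arm, as the interface text tells. Its arguments: {"type":"object","properties":{"plan":{"type":"array","items":{"type":"object","properties":{"grip":{"type":"number"},"x":{"type":"number"},"y":{"type":"number"},"z":{"type":"number"},"spin":{"type":"number"}}}}},"required":["plan"]}

```bash
ls -la; mkdir -p pics; python3 - <<'E'
from bench import robot, snapshot, camera_info
import cv2
print(robot.state()); print(robot.tips_ahead)
for n in("side","top"):
    print(n,camera_info(n))
    p,d=snapshot(n)
    cv2.imwrite(f"pics/{n}0.png",p[:,:,::-1])
    import numpy as np; np.save(f"pics/{n}0d.npy",d); np.save(f"pics/{n}0p.npy",p)
E
```

```text
total 12
drwxr-xr-x  3 agent agent 4096 Dec  6 18:15 .
drwxr-xr-x 23 root  root  4096 Dec  6 18:15 ..
drwxr-xr-x  2 agent agent 4096 Dec  6 18:15 pics
{'time': 0.0, 'joint_positions': array([ 7.50007083e+01,  1.49358551e+01, -7.98745000e+00,  6.71907829e+01,
        2.16195949e-03,  9.00006865e+01]), 'qd': array([-0.00557584, -0.07425396, -0.12276966, -0.07365672,  0.02147256,
        0.04597425]), 'joint_torque': array([-2.36892731e-03, -4.05675352e+01,  2.53923851e+01,  1.85489928e-02,
       -1.87675573e-04,  4.58193227e-06]), 'tcp_pos': array([0.13568504, 0.50645405, 0.23845262]), 'ee_rot': array([-9.01140880e+01,  2.16058825e-03, -1.49999825e+01]), 'force': array([ 0.52447648,  0.44094099, -0.59628517]), 'wrist_torque': array([-0.03762962, -0.0256348 , -0.022519  ]), 'width': 0.08493255672392777}
0.008
side {'fovy': 44.14845831181644, 'cx': 311.57209771030006, 'cy': 204.72436268547534, 'distortion': array([-0.14742403,  0.        ,  0.        ,  0.        ,  0.        ]), 'rvec': array([ 2.39690187, -0.06322168,  0.0277125 ]), 'tvec': array([-0.52662464,  0.00816697,  1.45070254])}
top {'fovy': 46.938564896904765, 'cx': 317.6796085966432, 'cy': 196.68286943029005, 'distortion': array([0.037578, 0.      , 0.      , 0.      , 0.      ]), 'rvec': array([ 2.16504374, -2.19471482,  0.07635405]), 'tvec': array([-0.0583216 ,  0.51947138,  1.21339583])}
```

View pics/side0.png

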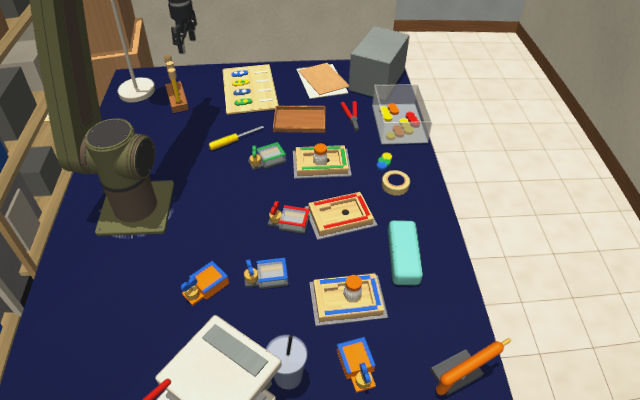

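View pics/top0.png

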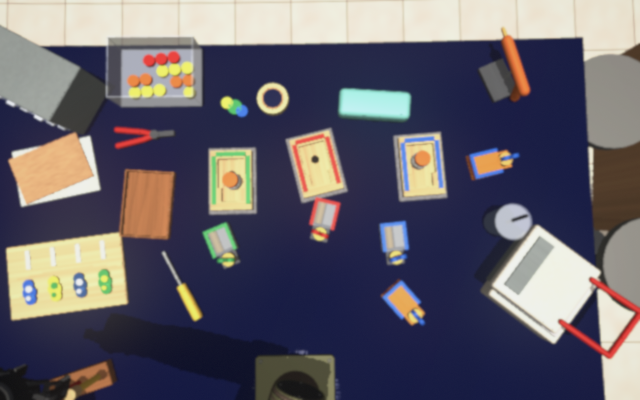

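The side view shows the red movement at about (290,216), green at (266,154) and blue at (267,272). Two orange-bodied look-alikes sit at (207,282) and (355,358). Pots stand in the green base (320,155) and blue base (352,287), and the red base (342,212) is empty. The tray is at (300,119).

```bash
cat > h.py <<'E'
import numpy as np, cv2
from bench import robot, snapshot, camera_info
def cam(n):
    c=camera_info(n); f=200/np.tan(np.radians(c['fovy'])/2)
    K=np.array([[f,0,c['cx']],[0,f,c['cy']],[0,0,1]]); R,_=cv2.Rodrigues(c['rvec']); return K,c['distortion'],R,np.array(c['tvec']),c['rvec']
def rays(n,px):
    K,D,R,t,_=cam(n)
    u=cv2.undistortPoints(np.array(px,float).reshape(-1,1,2),K,D).reshape(-1,2)
    d=np.c_[u,np.ones(len(u))]@R   # R^T d
    return -R.T@t,d
def plane(n,px,z):
    o,d=rays(n,px); s=(z-o[2])/d[:,2]; return o+d*s[:,None]
def proj(n,P):
    K,D,R,t,rv=cam(n); return cv2.projectPoints(np.array(P,float).reshape(-1,1,3),rv,t,K,D)[0].reshape(-1,2)
def cloud(n,d):
    v,u=np.mgrid[0:400,0:640]; o,dd=rays(n,np.c_[u.ravel(),v.ravel()])
    return (o+dd*d.reshape(-1,1)).reshape(400,640,3)
def crop(n,p,x0,y0,x1,y1,s,f):
    cv2.imwrite(f"pics/{f}.png",cv2.resize(p[y0:y1,x0:x1,::-1],None,fx=s,fy=s,interpolation=cv2.INTER_CUBIC))
E
python3 - <<'E'
from h import *
for n,b in(("top",(180,120,540,335)),("side",(170,125,420,400))):
    p=np.load(f"pics/{n}0p.npy"); s=min(800/(b[2]-b[0]),600/(b[3]-b[1])); crop(n,p,*b,s,n+"0c")
    d=np.load(f"pics/{n}0d.npy"); C=cloud(n,d); np.save(f"pics/{n}0C.npy",C)
    hsv=cv2.cvtColor(p,cv2.COLOR_RGB2HSV)
    ms={'red':((hsv[...,0]<5)|(hsv[...,0]>174)),'green':(abs(hsv[...,0].astype(int)-65)<16),'blue':(abs(hsv[...,0].astype(int)-110)<10),'orange':(abs(hsv[...,0].astype(int)-13)<6)}
    for k,m in ms.items():
        m=(m&(hsv[...,1]>140)&(hsv[...,2]>(110 if k!='green' else 80))).astype(np.uint8)
        nn,l,st,ce=cv2.connectedComponentsWithStats(m)
        for i in range(1,nn):
            if st[i,4]>15:
                Z=C[(l==i)]; print(n,k,st[i],ce[i].round(),np.median(Z,0).round(3),np.percentile(Z[:,2],[10,90]).round(3))
E
```

```text
top red [144  52  35  14 293] [161.  59.] [0.899 0.354 0.026] [0.014 0.039]
top red [114 127  37  22 426] [132. 136.] [0.692 0.435 0.014] [0.008 0.018]
top red [296 135  27   8  63] [310. 139.] [ 0.675 -0.044  0.024] [0.021 0.027]
top red [326 138  13  44 108] [332. 159.] [ 0.619 -0.105  0.024] [0.021 0.027]
top red [293 146  14  45 110] [300. 168.] [ 0.596 -0.018  0.024] [0.021 0.027]
top red [309 198  31  32 211] [325. 210.] [ 0.484 -0.093  0.034] [-0.     0.036]
top red [312 230  17   8  35] [320. 233.] [ 0.419 -0.07   0.062] [0.058 0.066]
top red [559 278  81  80 944] [607. 323.] [ 0.205 -0.711  0.187] [0.172 0.196]
top blue [236 104  13  14 116] [242. 111.] [0.757 0.138 0.009] [0.001 0.013]
top blue [406 138  27   3  47] [419. 139.] [ 0.669 -0.339  0.023] [0.022 0.027]
top blue [436 142   6  44  72] [438. 164.] [ 0.601 -0.389  0.024] [0.022 0.027]
top blue [402 144   6  45  66] [404. 165.] [ 0.599 -0.298  0.024] [0.02  0.026]
top blue [469 147  35  31 194] [483. 162.] [ 0.615 -0.502  0.032] [-0.001  0.036]
top blue [503 153  17   6  54] [513. 156.] [ 0.614 -0.574  0.063] [-0.001
[... 3246 characters left out ...]
] [ 0.612 -0.568  0.063] [0.059 0.067]
side orange [166  81  21  26 272] [176.  95.] [0.053 0.53  0.029] [0.026 0.034]
side orange [388 103  11  12  90] [393. 109.] [0.837 0.395 0.034] [0.025 0.039]
side orange [ 273  106   52   23 1052] [299. 118.] [0.503 0.398 0.004] [0.001 0.014]
side orange [314 143  13  12 126] [320. 149.] [0.562 0.152 0.071] [0.063 0.075]
side orange [182 266  47  40 619] [207. 284.] [ 0.245 -0.296  0.029] [0.006 0.034]
side orange [345 275  18  16 215] [353. 283.] [ 0.61  -0.343  0.071] [0.064 0.074]
side orange [337 342  39  50 744] [357. 364.] [ 0.598 -0.529  0.031] [0.007 0.035]
side orange [ 436  342   68   53 1009] [468. 366.] [ 0.829 -0.585  0.093] [0.046 0.109]
```

View pics/top0c.png

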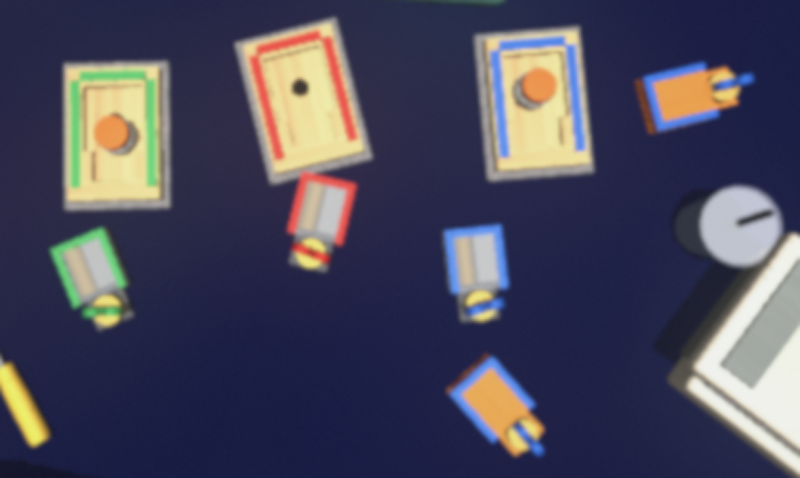

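View pics/side0c.png

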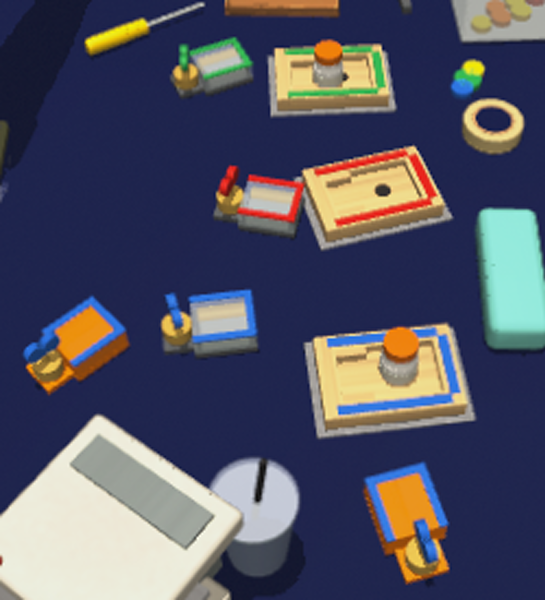

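```bash
cat > meas.py <<'E'
from h import *
def hsvmask(p,k):
    h=cv2.cvtColor(p,cv2.COLOR_RGB2HSV).astype(int)
    m={'red':(h[...,0]<6)|(h[...,0]>173),'green':abs(h[...,0]-65)<20,'blue':abs(h[...,0]-108)<12}[k]
    return m&(h[...,1]>100)&(h[...,2]>80)
def rect(P):
    P=np.float32(P[:,:2]*1000); (c,s,a)=cv2.minAreaRect(P); return np.array(c)/1000,s,a
def base(n,p,C,c,rad=.12):
    # top face by depth and brightness
    m=(C[...,2]>.017)&(C[...,2]<.031)&(np.hypot(C[...,0]-c[0],C[...,1]-c[1])<rad)
    h=cv2.cvtColor(p,cv2.COLOR_RGB2HSV)
    m&=((h[...,2]>90)&(h[...,1]>60))
    m=cv2.morphologyEx(m.astype(np.uint8),cv2.MORPH_OPEN,np.ones((3,3)))
    nn,l,st,ce=cv2.connectedComponentsWithStats(m); i=1+np.argmax(st[1:,4])
    v,u=np.where(l==i)
    return rect(plane(n,np.c_[u,v],.024)),m
def mov(n,p,C,k,c,rad=.065,z=.034):
    m=hsvmask(p,k)&(np.hypot(C[...,0]-c[0],C[...,1]-c[1])<rad)&(C[...,2]>.026)&(C[...,2]<.042)
    m=m.astype(np.uint8)
    nn,l,st,ce=cv2.connectedComponentsWithStats(m); i=1+np.argmax(st[1:,4])
    v,u=np.where(l==i)
    return rect(plane(n,np.c_[u,v],z))
def key(n,p,C,k,c,rad=.04):
    m=hsvmask(p,k)&(np.hypot(C[...,0]-c[0],C[...,1]-c[1])<rad)&(C[...,2]>.045)&(C[...,2]<.1)
    P=C[m]; v,u=np.where(m)
    Q=P[:,:2]-P[:,:2].mean(0); w,V=np.linalg.eigh(Q.T@Q); a=np.degrees(np.arctan2(V[1,1],V[0,1]))
    return P.mean(0).round(4),round(a%180,1),len(P),rect(plane(n,np.c_[u,v],.066))
E
python3 - <<'E'
from meas import *
B={'red':(.61,-.055),'green':(.56,.16),'blue':(.6,-.34)}
M={'red':(.483,-.096),'green':(.405,.18),'blue':(.425,-.27)}
Kk={'red':(.419,-.075),'green':(.36,.165),'blue':(.356,-.273)}
for n in("top","side"):
    p=np.load(f"pics/{n}0p.npy"); C=np.load(f"pics/{n}0C.npy")
    for k in B:
        print(n,k,'base',base(n,p,C,B[k])[0]); print('   mov',mov(n,p,C,k,M[k])); print('   key',key(n,p,C,k,Kk[k]))
E
```

```text
top red base (array([ 0.60726709, -0.06156084]), (159.9478759765625, 109.86650848388672), 13.634430885314941)
   mov (array([ 0.47443939, -0.08198763]), (65.9822998046875, 73.57310485839844), 75.22492980957031)
   key (array([ 0.4212, -0.0682,  0.062 ]), np.float64(68.2), 44, (array([ 0.42095273, -0.06867406]), (44.18948745727539, 9.470672607421875), 67.5120849609375))
top green base (array([0.56766321, 0.16723701]), (109.93199157714844, 158.85986328125), 89.84039306640625)
   mov (array([0.40846252, 0.19415878]), (73.53115844726562, 66.21449279785156), 22.3930606842041)
   key (array([0.3574, 0.1722, 0.0633]), np.float64(90.9), 55, (array([0.35793332, 0.17123042]), (43.26643753051758, 7.574009418487549), 89.14099884033203))
top blue base (array([ 0.54923425, -0.34810837]), (58.4870491027832, 104.36766815185547), 3.808370590209961)
   mov (array([ 0.41164804, -0.26287503]), (73.65760803222656, 66.41343688964844), 5.058078289031982)
   key (array([ 0.3573, -0.2694,  0.0618]), np.float64(108.1), 57, (array([ 0.35634088, -0.26738574]), (10.612054824829102, 43.14638900756836), 21.7314662
[... 430 characters left out ...]
]), (160.3636932373047, 115.81591033935547), 1.0149025917053223)
   mov (array([0.40642474, 0.19163086]), (74.50028991699219, 70.70437622070312), 22.185972213745117)
   key (array([0.3553, 0.1665, 0.0622]), np.float64(91.5), 44, (array([0.35536349, 0.16112024]), (9.407445907592773, 52.51812744140625), 1.5398529767990112))
side blue base (array([ 0.59045807, -0.34758691]), (145.14772033691406, 112.156005859375), 3.019127607345581)
   mov (array([ 0.41005011, -0.2668844 ]), (73.79923248291016, 67.97172546386719), 4.871519565582275)
   key (array([ 0.3554, -0.2755,  0.0626]), np.float64(108.7), 64, (array([ 0.35581842, -0.27882504]), (10.375875473022461, 47.78529739379883), 16.719453811645508))
```

```bash
python3 - <<'E'
from meas import *
import math
def meanz(a):return a
from scipy import ndimage
# floor profile: pocket_red local frame; z map
pose={'red':(.60727,-.06156,193.63),'green':(.56766,.16724,180-.16),'blue':None}
n='top';p=np.load("pics/top0p.npy");C=np.load("pics/top0C.npy")
h=cv2.cvtColor(p,cv2.COLOR_RGB2HSV)
# blue: hull of all comps
m=(C[...,2]>.017)&(C[...,2]<.031)&(np.hypot(C[...,0]-.6,C[...,1]+.345)<.115)&(h[...,2]>90)&(h[...,1]>60)
m=cv2.morphologyEx(m.astype(np.uint8),cv2.MORPH_OPEN,np.ones((3,3)))
v,u=np.where(m>0); r=rect(plane(n,np.c_[u,v],.024)); print(r)
for n in('top','side'):
  C=np.load(f"pics/{n}0C.npy")
  for k,(x,y,a) in {'red':pose['red'],'green':pose['green'],'blue':(*r[0],180+r[2] if r[1][0]>r[1][1] else 90+r[2])}.items():
    a=math.radians(a); P=C.reshape(-1,3); dx=P[:,0]-x;dy=P[:,1]-y
    lx=dx*math.cos(a)+dy*math.sin(a); ly=-dx*math.sin(a)+dy*math.cos(a)
    s=(abs(lx)<.085)&(abs(ly)<.06)
    print(n,k,math.degrees(a)); 
    for Y in np.arange(-.05,.051,.01):
        print(' '.join('%4d'%(1000*np.median(P[s&(abs(lx-X)<.005)&(abs(ly-Y)<.005),2])) if (s&(abs(lx-X)<.005)&(abs(ly-Y)<.005)).any() else '  . ' for X in np.arange(-.08,.081,.01)))
E
```

```text
(array([ 0.59928717, -0.34221191]), (159.34231567382812, 110.52665710449219), 3.3746325969696045)
top red 193.63
  22   22   24   23   23   23   21   23   26   23   23   23   22   25   24   24    9
  25   24   22   23   22   23   23   24   23   23   23   24   23   23   24   24    6
  22   25   21   11   12   10   10   11   12   12   12   24   24   23   24   23    5
  23   24   21   11   11   11   11   10   11   10   10   11   11   11   23   24    6
  25   24   24   11   10   11   12   13   10   11   12   13   11   11   22   22   12
  24   23   23   10   12   13   12   11   10   12   10   10   10   11   23   23    3
  23   24   21   13   11   12   10   11   12   11   11   11   11   11   23   23   16
  25   24   21   10    9   11   13   12   12   11   10   12   10   10   22   23    3
  24   24   21   10   11   11   10   12   11   12   13   22   21   22   23   22    8
  22   22   23   22   22   23   25   23   24   23   22   25   23   22   24   23   12
  23   23   24   22   23   25   24   22   24   24   23   25   24   23   23   23   10
top green 179.84
   5   24   22   23   25   23   23 
[... 4030 characters left out ...]
   24   23   22   19
  24   24   22   10   10   .    71   71   69   11   11   15   15   16   24   23   21
  25   24   21   10   13   71   71   71   72   23   10   11   10   10   22   23   17
  22   24   21   10   10   70   71   72   72   37   12   10   12   11   21   23   20
  24   24   20   12   11   37   68   70   50   22   10   11   11   12   21   23   13
  22   25   19   12   12   11   31   40   30   11   10   12   11   12   23   22   12
  22   25   24   14   13   12   14   11   11   12   17   22   21   23   24   23   20
  23   25   24   24   23   24   23   24   24   24   23   24   24   24   23   25    5
  22   23   25   26   26   26   24   25   25   24   25   24   25   24   24   23   11
```

```bash
cat > plan.py <<'E'
from h import *
import math,sys
def go(x,y,z,yaw):
    """shift (cm) in tool axes and spin from measured pose"""
    s=robot.state(); t=s['tcp_pos']; ps=math.radians(s['ee_rot'][2])
    d=np.array([x,y,z])-t; X=np.array([math.cos(ps),math.sin(ps)]); Z=np.array([-math.sin(ps),math.cos(ps)])
    a=(s['ee_rot'][2]-yaw+180)%360-180
    n=max(np.linalg.norm(d)/.0625,abs(a)/10.7)
    j=s['joint_positions']
    print("x %.2f y %.2f z %.2f spin %.3f (%.1f deg) rows>=%.1f | tcp %s yaw %.1f j6 %.0f t %.1f F %s T %s w %.4f"%(100*d[:2]@X,-100*d[2],100*d[:2]@Z,math.radians(a),a,n,t.round(4),s['ee_rot'][2],j[5],s['time'],s['force'].round(1),s['wrist_torque'].round(2),s['width']))
if __name__=="__main__": go(*map(float,sys.argv[1:5]))
E
python3 - <<'E'
from meas import *
n='top';p=np.load("pics/top0p.npy");C=np.load("pics/top0C.npy")
h=cv2.cvtColor(p,cv2.COLOR_RGB2HSV)
for c in((.563,.159),(.611,-.335)):
  for n in('top','side'):
    p=np.load(f"pics/{n}0p.npy");C=np.load(f"pics/{n}0C.npy")
    m=(np.hypot(C[...,0]-c[0],C[...,1]-c[1])<.04)&(C[...,2]>.066)
    v,u=np.where(m); q=plane(n,np.c_[u,v],.072); print(n,cv2.minEnclosingCircle(np.float32(q[:,:2]*1000)),q.mean(0))
n='top';p=np.load("pics/top0p.npy");C=np.load("pics/top0C.npy")
m=(C[...,2]>.013)&(C[...,2]<.022)&(np.hypot(C[...,0]-.507,C[...,1]-.393)<.125)
v,u=np.where(m); print(rect(plane(n,np.c_[u,v],.018)))
m=m.astype(np.uint8)*255; print(m.sum()/255)
E
python3 plan.py .5645 .1605 .2 0
```

```text
top ((562.8793334960938, 160.6029510498047), 19.791162490844727) [0.56323244 0.16053084 0.072     ]
side ((562.0575561523438, 155.34567260742188), 24.10085678100586) [0.56135359 0.15629382 0.072     ]
top ((611.2959594726562, -334.4720153808594), 20.209423065185547) [ 0.61118695 -0.33488565  0.072     ]
side ((610.5704345703125, -342.68707275390625), 22.079158782958984) [ 0.61057498 -0.34173359  0.072     ]
(array([0.49804141, 0.40034045]), (149.62164306640625, 198.293212890625), 85.76226043701172)
475.0
x 50.37 y 3.86 z -22.32 spin -0.262 (-15.0 deg) rows>=8.8 | tcp [0.1357 0.5065 0.2386] yaw -15.0 j6 90 t 0.1 F [0.1 0.4 0.3] T [-0.03 -0.01 -0.01] w 0.0853
```

What could be mistaken, by top-view pixel:
- **Blue movement:** grey body with blue trim at (395,240). The orange-bodied fakes are at (404,303) and (490,162).
- **Red and green movements:** red (322,220) and green (221,245), both unique. The coloured pieces at (28,290) and (105,282) are flat paint-board items.
- **Pots:** green base (231,180) and blue base (422,158).

The close crops confirm these choices. Green pot first.

Emit:
apply_moves([
  {"x":50.3,"y":9,"z":-22.2,"spin":-0.26,"grip":0},
  {"x":50.3,"y":9,"z":-22.2,"spin":-0.26,"grip":0},
  {"x":50.3,"y":9,"z":-22.2,"spin":-0.26,"grip":0},
  {"x":50.3,"y":9,"z":-22.2,"spin":-0.26,"grip":0},
  {"x":50.3,"y":9,"z":-22.2,"spin":-0.26,"grip":0},
  {"x":50.3,"y":9,"z":-22.2,"spin":-0.26,"grip":0},
  {"x":50.3,"y":9,"z":-22.2,"spin":-0.26,"grip":0},
  {"x":50.3,"y":9,"z":-22.2,"spin":-0.26,"grip":0},
  {"x":50.3,"y":9,"z":-22.2,"spin":-0.26,"grip":0},
  {"x":50.3,"y":9,"z":-22.2,"spin":-0.26,"grip":0},
  {"x":50.3,"y":9,"z":-22.2,"spin":-0.26,"grip":0},
  {"x":50.3,"y":9,"z":-22.2,"spin":-0.26,"grip":0},
])

```text
time: 1.6
tcp_pos: [0.5632, 0.1633, 0.1494]
ee_rot: [-90.0, 0.0, -0.0]
force: [0.6, -0.5, -0.1]
width: 0.0856
```

```bash
python3 plan.py .563 .160 .044 0; python3 - <<'E'
from meas import *
n='top';p=np.load("pics/top0p.npy");C=np.load("pics/top0C.npy")
h=cv2.cvtColor(p,cv2.COLOR_RGB2HSV).astype(int)
m=(h[...,0]<22)&(h[...,1]>100)&(h[...,2]>50); m[:, 190:]=0; m[:165]=0;m[250:]=0;m[:,:112]=0
v,u=np.where(m); print(rect(plane(n,np.c_[u,v],.018)))
p,d=snapshot("side"); crop("side",p,200,40,520,280,2.5,"s1"); p,d=snapshot("top"); crop("top",p,120,90,440,330,2.5,"t1")
E
```

```text
x -0.02 y 10.54 z -0.33 spin -0.000 (-0.0 deg) rows>=1.7 | tcp [0.5632 0.1633 0.1494] yaw -0.0 j6 16 t 1.6 F [ 0.6 -0.5 -0.1] T [ 0.06 -0.   -0.  ] w 0.0856
(array([0.5052688 , 0.39131659]), (133.9407958984375, 182.3955078125), 85.68124389648438)
```

View pics/s1.png

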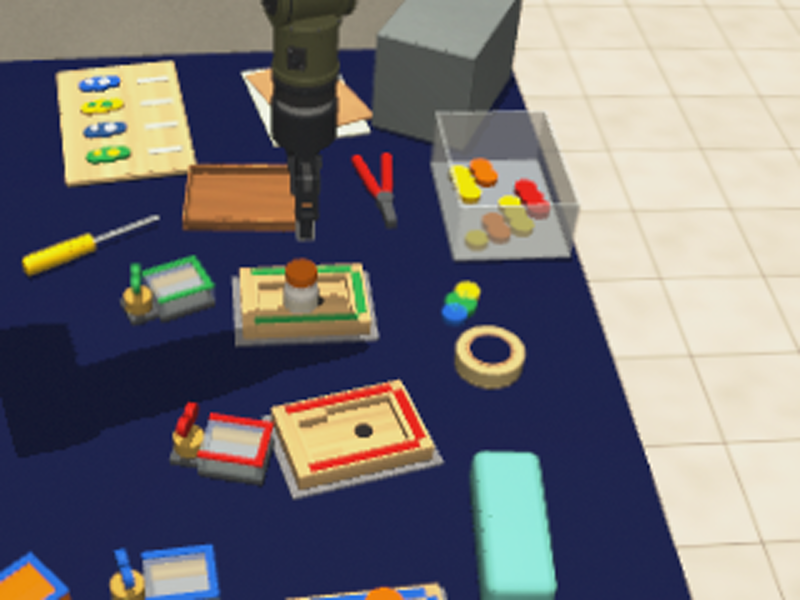

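View pics/t1.png

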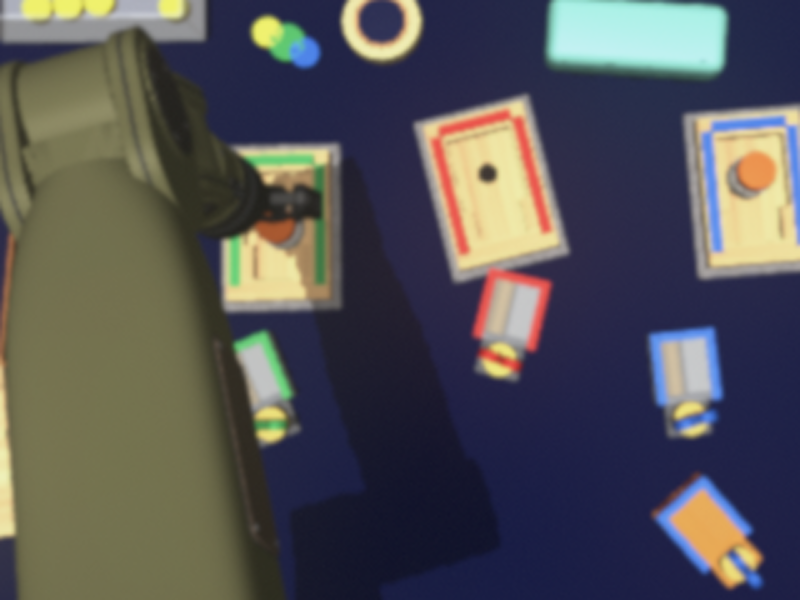

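Emit:
apply_moves([
  {"x":0,"y":5,"z":-0.3,"grip":0},
  {"x":0,"y":10.5,"z":-0.3,"grip":0},
  {"x":0,"y":10.5,"z":-0.3,"grip":0},
  {"x":0,"y":10.5,"z":-0.3,"grip":1},
  {"x":0,"y":10.5,"z":-0.3,"grip":1},
  {"x":0,"y":10.5,"z":-0.3,"grip":1},
  {"x":0,"y":10.5,"z":-0.3,"grip":1},
  {"x":0,"y":10.5,"z":-0.3,"grip":1},
  {"x":0,"y":10.5,"z":-0.3,"grip":1},
])

```text
validation failed for argument at $.pl...
```

```bash
python3 plan.py .545 .388 .1 -4.3; python3 -c "
from bench import robot;print(robot.tips_ahead)"
```

```text
x -1.83 y 4.97 z 22.45 spin 0.075 (4.3 deg) rows>=3.7 | tcp [0.5634 0.1635 0.1497] yaw 0.0 j6 16 t 1.7 F [0.9 0.5 0.2] T [ 0.03 -0.02  0.01] w 0.0856
0.008
```

Emit:
apply_moves([
  {"x":0,"y":5,"z":-0.3,"spin":0,"grip":0},
  {"x":0,"y":10.5,"z":-0.3,"spin":0,"grip":0},
  {"x":0,"y":10.5,"z":-0.3,"spin":0,"grip":0},
  {"x":0,"y":10.5,"z":-0.3,"spin":0,"grip":1},
  {"x":0,"y":10.5,"z":-0.3,"spin":0,"grip":1},
  {"x":0,"y":10.5,"z":-0.3,"spin":0,"grip":1},
  {"x":0,"y":10.5,"z":-0.3,"spin":0,"grip":1},
  {"x":0,"y":10.5,"z":-0.3,"spin":0,"grip":1},
  {"x":0,"y":10.5,"z":-0.3,"spin":0,"grip":1},
])

```text
time: 2.82
tcp_pos: [0.5663, 0.1601, 0.0474]
ee_rot: [-89.9, -0.3, -0.1]
force: [-1.4, -0.9, 6.9]
width: 0.0392
```

```bash
python3 plan.py .545 .388 .1 -4.3; python3 -c "
from bench import robot;print(robot.tips_ahead)"
```

```text
x -2.17 y -5.26 z 22.79 spin 0.073 (4.2 deg) rows>=3.8 | tcp [0.5663 0.1601 0.0474] yaw -0.1 j6 16 t 2.8 F [-1.4 -0.9  6.9] T [-0.04  0.18 -0.01] w 0.0392
0.008
```

Emit:
apply_moves([
  {"x":0,"y":-3,"z":0,"spin":0,"grip":1},
  {"x":0,"y":-6,"z":0,"spin":0,"grip":1},
  {"x":0,"y":-6,"z":0,"spin":0,"grip":1},
  {"x":0,"y":-6,"z":0,"spin":0,"grip":1},
])

```text
time: 3.32
tcp_pos: [0.5642, 0.1594, 0.1043]
ee_rot: [-90.0, -0.0, -0.1]
force: [0.6, 0.2, -0.6]
width: 0.0391
```

```bash
python3 plan.py .545 .388 .11 -4.3; python3 - <<'E'
from meas import *
p,d=snapshot("side"); C=cloud("side",d);crop("side",p,240,60,440,210,4,"s2")
for nm in[0]:
  h=cv2.cvtColor(p,cv2.COLOR_RGB2HSV).astype(int)
  m=(abs(h[...,0]-13)<7)&(h[...,1]>130)&(h[...,2]>100)&(np.hypot(C[...,0]-.566,C[...,1]-.16)<.06)&(C[...,2]>.05)
  print(C[m].mean(0) if m.any() else None, np.percentile(C[m][:,2],[2,98]) if m.any() else 0)
E
```

```text
x -1.96 y -0.57 z 22.85 spin 0.073 (4.2 deg) rows>=3.7 | tcp [0.5642 0.1594 0.1043] yaw -0.1 j6 16 t 3.3 F [ 0.6  0.2 -0.6] T [ 0.01  0.04 -0.06] w 0.0391
[0.54604416 0.14990739 0.13947034] [0.11672672 0.22775919]
```

View pics/s2.png

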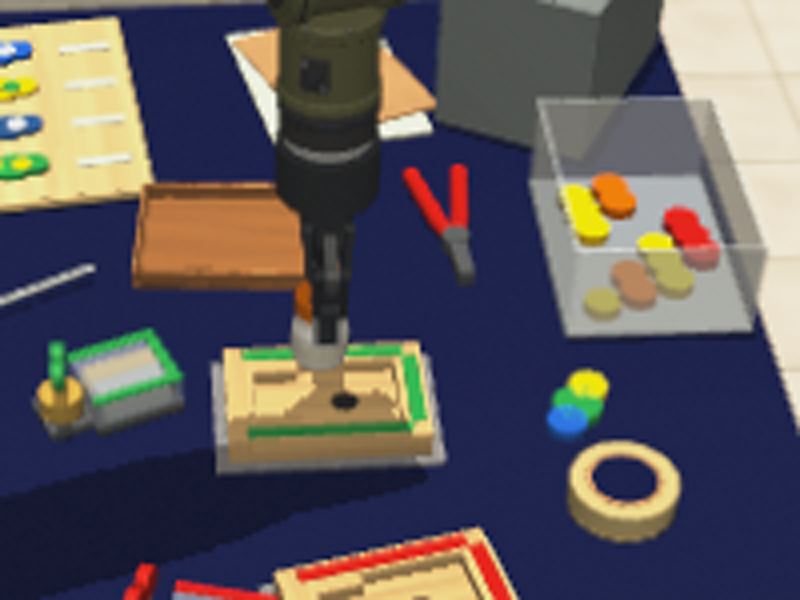

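Emit:
apply_moves([
  {"x":-2,"y":-0.6,"z":22.8,"spin":0.07,"grip":1},
  {"x":-2,"y":-0.6,"z":22.8,"spin":0.07,"grip":1},
  {"x":-2,"y":-0.6,"z":22.8,"spin":0.07,"grip":1},
  {"x":-2,"y":-0.6,"z":22.8,"spin":0.07,"grip":1},
  {"x":-2,"y":-0.6,"z":22.8,"spin":0.07,"grip":1},
  {"x":-2,"y":-0.6,"z":22.8,"spin":0.07,"grip":1},
  {"x":-2,"y":2,"z":22.8,"spin":0.07,"grip":1},
  {"x":-2,"y":5,"z":22.8,"spin":0.07,"grip":1},
  {"x":-2,"y":6.2,"z":22.8,"spin":0.07,"grip":1},
  {"x":-2,"y":6.2,"z":22.8,"spin":0.07,"grip":1},
  {"x":-2,"y":6.2,"z":22.8,"spin":0.07,"grip":1},
])

```text
time: 4.75
tcp_pos: [0.5452, 0.387, 0.0428]
ee_rot: [-90.0, -0.0, -4.2]
force: [0.0, 0.8, -1.2]
width: 0.0387
```

```bash
python3 plan.py .545 .388 .0405 -4.3; python3 - <<'E'
from meas import *
p,d=snapshot("side"); crop("side",p,240,60,400,180,5,"s3")
E
```

```text
x -0.03 y 0.23 z 0.10 spin 0.002 (0.1 deg) rows>=0.0 | tcp [0.5452 0.387  0.0428] yaw -4.2 j6 40 t 4.8 F [ 0.   0.8 -1.2] T [ 0.04 -0.03  0.02] w 0.0387
```

View pics/s3.png

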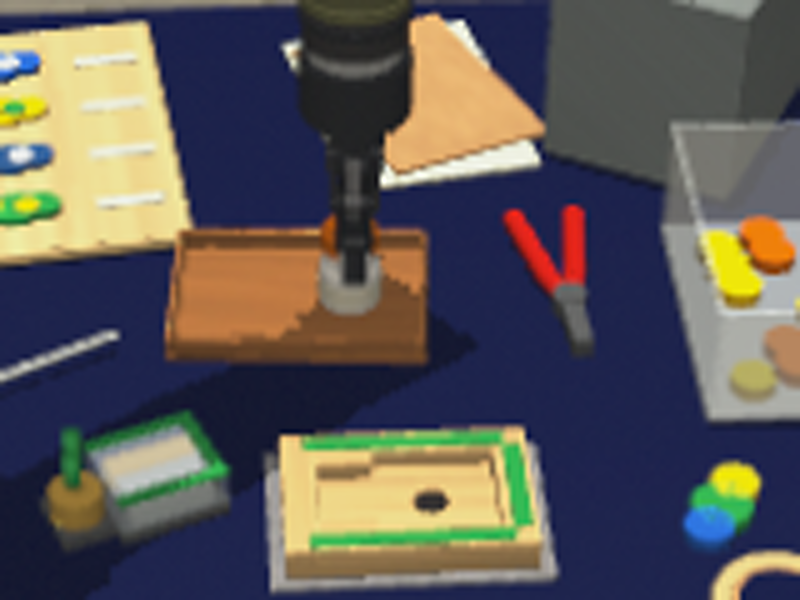

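Emit:
apply_moves([
  {"x":0,"y":0.25,"z":0,"spin":0,"grip":1},
  {"x":0,"y":0.25,"z":0,"spin":0,"grip":1},
  {"x":0,"y":0.2,"z":0,"spin":0,"grip":0.6},
  {"x":0,"y":0.2,"z":0,"spin":0,"grip":0},
  {"x":0,"y":0.2,"z":0,"spin":0,"grip":0},
  {"x":0,"y":0.2,"z":0,"spin":0,"grip":0},
  {"x":0,"y":0.2,"z":0,"spin":0,"grip":0},
  {"x":0,"y":-4,"z":0,"spin":0,"grip":0},
  {"x":0,"y":-8,"z":0,"spin":0,"grip":0},
  {"x":0,"y":-10,"z":0,"spin":0,"grip":0},
])

```text
time: 6.05
tcp_pos: [0.5457, 0.3883, 0.1451]
ee_rot: [-89.9, -0.2, -4.1]
force: [0.1, 0.4, -0.2]
width: 0.0856
```

```bash
python3 plan.py .6112 -.335 .15 0
```

```text
x 11.72 y -0.49 z -71.67 spin -0.072 (-4.1 deg) rows>=11.6 | tcp [0.5457 0.3883 0.1451] yaw -4.1 j6 40 t 6.0 F [ 0.1  0.4 -0.2] T [0.07 0.02 0.  ] w 0.0856
```

Emit:
apply_moves([
  {"x":11.7,"y":-0.5,"z":-71.7,"spin":-0.07,"grip":0},
  {"x":11.7,"y":-0.5,"z":-71.7,"spin":-0.07,"grip":0},
  {"x":11.7,"y":-0.5,"z":-71.7,"spin":-0.07,"grip":0},
  {"x":11.7,"y":-0.5,"z":-71.7,"spin":-0.07,"grip":0},
  {"x":11.7,"y":-0.5,"z":-71.7,"spin":-0.07,"grip":0},
  {"x":11.7,"y":-0.5,"z":-71.7,"spin":-0.07,"grip":0},
  {"x":11.7,"y":-0.5,"z":-71.7,"spin":-0.07,"grip":0},
  {"x":11.7,"y":-0.5,"z":-71.7,"spin":-0.07,"grip":0},
  {"x":11.7,"y":-0.5,"z":-71.7,"spin":-0.07,"grip":0},
  {"x":11.7,"y":-0.5,"z":-71.7,"spin":-0.07,"grip":0},
  {"x":11.7,"y":-0.5,"z":-71.7,"spin":-0.07,"grip":0},
  {"x":11.7,"y":-0.5,"z":-71.7,"spin":-0.07,"grip":0},
])

```text
time: 7.55
tcp_pos: [0.6098, -0.3393, 0.1472]
ee_rot: [-90.0, -0.0, -0.2]
force: [0.1, 0.2, 0.2]
width: 0.0853
```

```bash
python3 plan.py .6112 -.335 .046 0;python3 - <<'E'
from meas import *
p,d=snapshot("side"); crop("side",p,240,60,560,300,2.5,"s4")
E
```

```text
x 0.14 y 10.12 z 0.43 spin -0.004 (-0.2 deg) rows>=1.6 | tcp [ 0.6098 -0.3393  0.1472] yaw -0.2 j6 -29 t 7.5 F [0.1 0.2 0.2] T [-0.02 -0.03 -0.01] w 0.0853
```

View pics/s4.png

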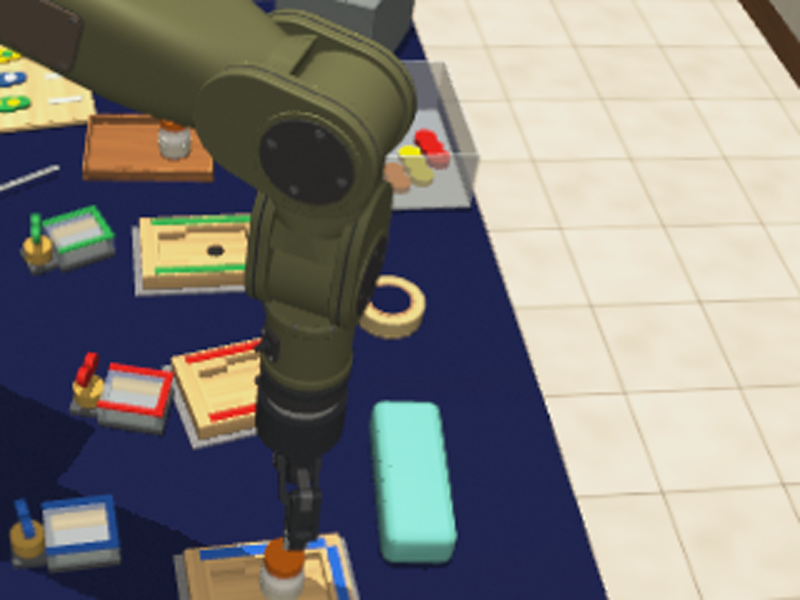

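Emit:
apply_moves([
  {"x":0,"y":5,"z":0.4,"spin":0,"grip":0},
  {"x":0,"y":10.2,"z":0.4,"spin":0,"grip":0},
  {"x":0,"y":10.2,"z":0.4,"spin":0,"grip":0},
  {"x":0,"y":10.2,"z":0.4,"spin":0,"grip":1},
  {"x":0,"y":10.2,"z":0.4,"spin":0,"grip":1},
  {"x":0,"y":10.2,"z":0.4,"spin":0,"grip":1},
  {"x":0,"y":10.2,"z":0.4,"spin":0,"grip":1},
  {"x":0,"y":10.2,"z":0.4,"spin":0,"grip":1},
  {"x":0,"y":5,"z":0.4,"spin":0,"grip":1},
  {"x":0,"y":2,"z":0.4,"spin":0,"grip":1},
  {"x":0,"y":2,"z":0.4,"spin":0,"grip":1},
])

```text
time: 8.98
tcp_pos: [0.6127, -0.3335, 0.1325]
ee_rot: [-90.3, -0.5, -0.1]
force: [-0.8, -0.5, -0.9]
width: 0.0387
```

```bash
python3 plan.py .469 .394 .14 -4.3;python3 - <<'E'
from meas import *
p,d=snapshot("side"); crop("side",p,240,160,560,400,2.5,"s5")
E
```

```text
x -14.50 y -0.75 z 72.72 spin 0.073 (4.2 deg) rows>=11.9 | tcp [ 0.6127 -0.3335  0.1325] yaw -0.1 j6 -28 t 9.0 F [-0.8 -0.5 -0.9] T [-0.    0.03 -0.02] w 0.0387
```

View pics/s5.png

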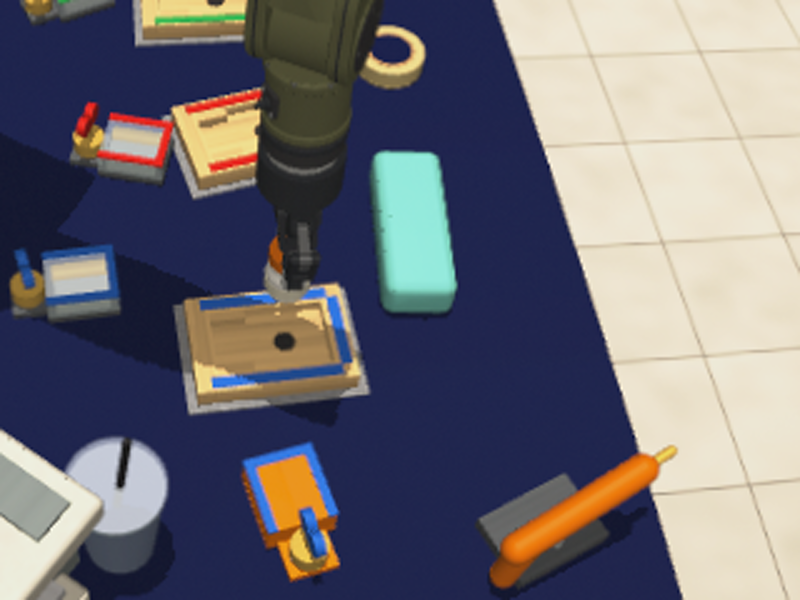

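Emit:
apply_moves([
  {"x":-14.5,"y":-1,"z":72.7,"spin":0.07,"grip":1},
  {"x":-14.5,"y":-1,"z":72.7,"spin":0.07,"grip":1},
  {"x":-14.5,"y":-1,"z":72.7,"spin":0.07,"grip":1},
  {"x":-14.5,"y":-1,"z":72.7,"spin":0.07,"grip":1},
  {"x":-14.5,"y":-1,"z":72.7,"spin":0.07,"grip":1},
  {"x":-14.5,"y":-1,"z":72.7,"spin":0.07,"grip":1},
  {"x":-14.5,"y":-1,"z":72.7,"spin":0.07,"grip":1},
  {"x":-14.5,"y":-1,"z":72.7,"spin":0.07,"grip":1},
  {"x":-14.5,"y":-1,"z":72.7,"spin":0.07,"grip":1},
  {"x":-14.5,"y":-1,"z":72.7,"spin":0.07,"grip":1},
  {"x":-14.5,"y":-1,"z":72.7,"spin":0.07,"grip":1},
  {"x":-14.5,"y":-1,"z":72.7,"spin":0.07,"grip":1},
])

```text
time: 10.52
tcp_pos: [0.4647, 0.397, 0.136]
ee_rot: [-90.1, 0.1, -4.1]
force: [0.7, -0.1, -1.3]
width: 0.0387
```

```bash
python3 plan.py .469 .394 .046 -4.3
```

```text
x 0.45 y 9.00 z -0.26 spin 0.004 (0.2 deg) rows>=1.4 | tcp [0.4647 0.397  0.136 ] yaw -4.1 j6 45 t 10.5 F [ 0.7 -0.1 -1.3] T [-0.01 -0.05 -0.  ] w 0.0387
```

Emit:
apply_moves([
  {"x":0.3,"y":4,"z":-0.2,"spin":0,"grip":1},
  {"x":0.3,"y":8,"z":-0.2,"spin":0,"grip":1},
  {"x":0.3,"y":9,"z":-0.2,"spin":0,"grip":1},
  {"x":0.3,"y":9.4,"z":-0.2,"spin":0,"grip":1},
  {"x":0.3,"y":9.4,"z":-0.2,"spin":0,"grip":1},
])

```text
time: 11.15
tcp_pos: [0.4699, 0.3934, 0.0444]
ee_rot: [-89.9, -0.1, -4.1]
force: [-0.0, 0.2, -0.7]
width: 0.0387
```

```bash
python3 plan.py .469 .394 .0395 -4.3; python3 - <<'E'
from meas import *
p,d=snapshot("side"); crop("side",p,240,60,400,180,5,"s6")
E
```

```text
x -0.09 y 0.49 z 0.05 spin 0.003 (0.2 deg) rows>=0.1 | tcp [0.4699 0.3934 0.0444] yaw -4.1 j6 44 t 11.2 F [-0.   0.2 -0.7] T [-0.02  0.01  0.07] w 0.0387
```

View pics/s6.png

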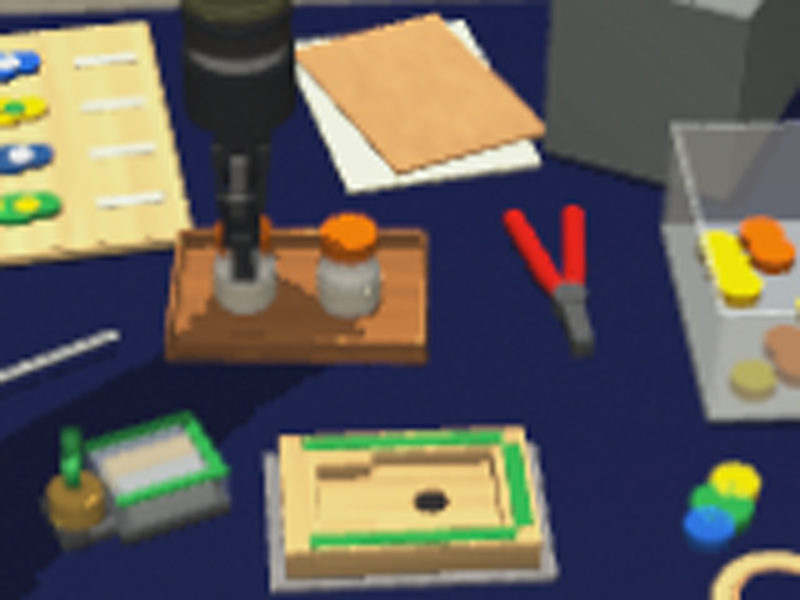

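Pot 1 stands upright at (348,260). Pot 2 is in the jaws, just above the floor. Lowering until contact.

Emit:
apply_moves([
  {"x":0,"y":0.2,"z":0,"spin":0,"grip":1},
  {"x":0,"y":0.4,"z":0,"spin":0,"grip":1},
  {"x":0,"y":0.5,"z":0,"spin":0,"grip":1},
])

```text
time: 11.58
tcp_pos: [0.4703, 0.3938, 0.0425]
ee_rot: [-89.8, -0.2, -4.1]
force: [-4.6, -3.7, 23.0]
width: 0.0386
```

```bash
python3 plan.py .469 .394 .0395 -4.3
```

```text
x -0.13 y 0.30 z 0.01 spin 0.003 (0.2 deg) rows>=0.1 | tcp [0.4703 0.3938 0.0425] yaw -4.1 j6 44 t 11.6 F [-4.6 -3.7 23. ] T [-1.07  0.99 -0.03] w 0.0386
```

Emit:
apply_moves([
  {"x":0,"y":-0.3,"z":0,"spin":0,"grip":1},
  {"x":0,"y":-0.3,"z":0,"spin":0,"grip":0.6},
  {"x":0,"y":-0.3,"z":0,"spin":0,"grip":0},
  {"x":0,"y":-0.3,"z":0,"spin":0,"grip":0},
  {"x":0,"y":-0.3,"z":0,"spin":0,"grip":0},
  {"x":0,"y":-0.3,"z":0,"spin":0,"grip":0},
  {"x":0,"y":-4,"z":0,"spin":0,"grip":0},
  {"x":0,"y":-8,"z":0,"spin":0,"grip":0},
  {"x":0,"y":-10,"z":0,"spin":0,"grip":0},
])

```text
time: 12.7
tcp_pos: [0.47, 0.3938, 0.1407]
ee_rot: [-89.9, -0.1, -4.1]
force: [-0.0, 0.6, -0.4]
width: 0.0851
```

```bash
cat > look.py <<'E'
from meas import *
import sys
B={'red':(.60727,-.06156),'green':(.56766,.16724),'blue':(.59929,-.3422)}
M={'red':(.474,-.082),'green':(.408,.194),'blue':(.4117,-.263)}
K={'red':(.421,-.07),'green':(.3575,.172),'blue':(.357,-.2685)}
def look(n,ks,z=.034,cs=None):
    p,d=snapshot(n); C=cloud(n,d)
    for k in ks:
        try: print(n,k,mov(n,p,C,k,M[k]),'\n    key',key(n,p,C,k,K[k]))
        except Exception as e: print(n,k,'fail',e)
    return p,C
if __name__=="__main__":
    p,C=look("top",['red','green','blue']); crop("top",p,100,100,500,400,2,sys.argv[1]+"t")
    p,C=look("side",['red','green','blue']); crop("side",p,170,70,490,310,2.5,sys.argv[1]+"s")
E
python3 look.py a1
```

```text
top red (array([ 0.47444775, -0.08198981]), (65.9822998046875, 73.59040832519531), 75.22492980957031) 
    key (array([ 0.4212, -0.0682,  0.0626]), np.float64(68.2), 44, (array([ 0.42095273, -0.06867406]), (44.18948745727539, 9.470672607421875), 67.5120849609375))
top green (array([0.408436  , 0.19422318]), (73.53115844726562, 66.07521057128906), 22.3930606842041) 
    key (array([0.3573, 0.1708, 0.0628]), np.float64(92.5), 48, (array([0.35770856, 0.16995518]), (7.574386119842529, 40.67354202270508), 0.29888540506362915))
top blue (array([ 0.41179486, -0.26296878]), (73.4249038696289, 66.67446899414062), 5.600335597991943) 
    key (array([ 0.3574, -0.2693,  0.0623]), np.float64(107.8), 57, (array([ 0.35634088, -0.26738574]), (10.612054824829102, 43.14638900756836), 21.73146629333496))
side red (array([ 0.47363181, -0.08556226]), (68.7898178100586, 73.95683288574219), 76.00261688232422) 
    key (array([ 0.4197, -0.0751,  0.0604]), np.float64(67.8), 69, (array([ 0.42012091, -0.08018069]), (49.00682830810547, 15.883613586425781), 69.45642852783203))
side green (array([0.40686713, 0.19138503]), (74.35676574707031, 69.19732666015625), 21.533447265625) 
    key (array([0.3556, 0.1631, 0.0622]), np.float64(90.6), 39, (array([0.35543762, 0.15870502]), (9.386957168579102, 47.68495178222656), 1.5368316173553467))
side blue (array([ 0.41005011, -0.2668844 ]), (73.79923248291016, 67.97172546386719), 4.871519565582275) 
    key (array([ 0.3552, -0.2749,  0.0618]), np.float64(108.3), 65, (array([ 0.35536642, -0.27894531]), (11.102301597595215, 47.79829788208008), 16.414188385009766))
```

View pics/a1s.png

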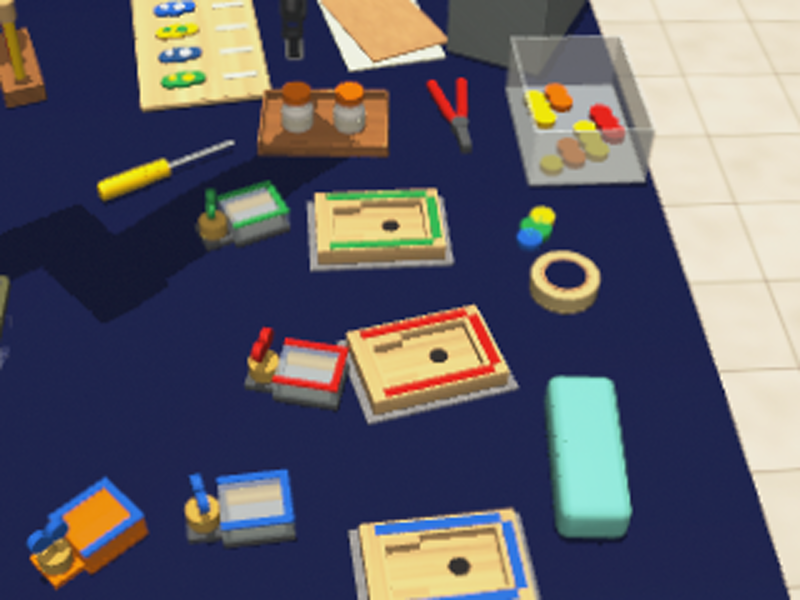

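View pics/a1t.png

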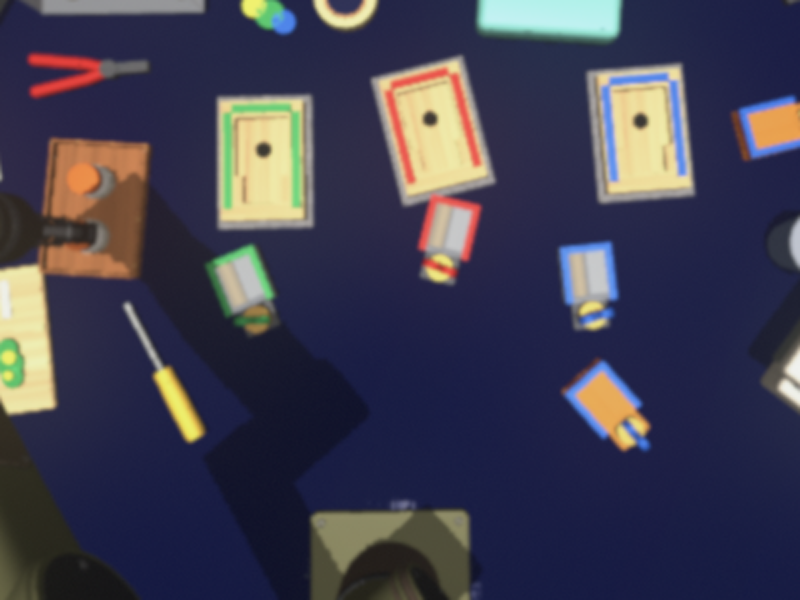

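```bash
python3 - <<'E'
from meas import *
t=robot.state()['tcp_pos'];print(t)
for n in("side","top"):
    p,d=snapshot(n);C=cloud(n,d)
    m=(abs(C[...,0]-t[0])<.05)&(abs(C[...,1]-t[1])<.075)&(C[...,2]>.1)&(C[...,2]<.2)
    P=C[m]; o=np.argsort(P[:,2]); print(n,len(P)); print(P[o[:12]].round(4))
E
python3 plan.py .4055 .193 .13 22.4
```

```text
[0.47068719 0.39435324 0.14107224]
side 71
[[0.4687 0.3496 0.1453]
 [0.4806 0.4368 0.1463]
 [0.4752 0.3461 0.1475]
 [0.4557 0.3472 0.1475]
 [0.459  0.3457 0.1484]
 [0.4655 0.3448 0.1488]
 [0.4622 0.3449 0.1488]
 [0.472  0.3425 0.1501]
 [0.4753 0.3459 0.1515]
 [0.4591 0.345  0.1528]
 [0.4559 0.3425 0.1546]
 [0.4754 0.3463 0.1552]]
top 22
[[0.4809 0.3469 0.1879]
 [0.4757 0.3222 0.1928]
 [0.4597 0.3263 0.1934]
 [0.4642 0.3218 0.1934]
 [0.4734 0.3219 0.1935]
 [0.4529 0.33   0.1951]
 [0.4551 0.3232 0.1955]
 [0.4642 0.3232 0.1958]
 [0.4664 0.321  0.1958]
 [0.471  0.321  0.1958]
 [0.4596 0.3228 0.1966]
 [0.4687 0.3229 0.1968]]
x -4.91 y 0.80 z -20.40 spin -0.463 (-26.5 deg) rows>=3.4 | tcp [0.4691 0.393  0.138 ] yaw -4.1 j6 44 t 12.9 F [-0.4 -0.6 -1.3] T [ 0.04 -0.    0.  ] w 0.0854
```

```bash
cat > avg.py <<'E'
from h import *
def avg(n=8):
    T=[];E=[]
    for i in range(n):
        s=robot.state(); T.append(s['tcp_pos']);E.append(s['ee_rot']); 
        if i<n-1: snapshot("side")
    T=np.array(T); return T.mean(0),np.mean(E,0),T.std(0)
if __name__=="__main__":
    a=avg(10);print(a[0].round(4),a[1].round(2),a[2].round(4), robot.state()['time'])
E
python3 avg.py
python3 - <<'E'
# tracked command
import numpy as np,math
p=np.array([.136,.507,.239]);yaw=math.radians(-15)
for x,y,z,s in [(50.3,9,-22.2,-.26),(0,10.5,-.3,0),(0,-6,0,0),(-2,6.2,22.8,.07),(0,-10,0,0),(11.7,-.5,-71.7,-.07),(0,2,.4,0),(-14.5,-1,72.7,.07),(.3,9.4,-.2,0),(0,.5,0,0),(0,-10,0,0)]:
    X=np.array([math.cos(yaw),math.sin(yaw),0]);Z=np.array([-math.sin(yaw),math.cos(yaw),0])
    p=p+.01*(x*X+z*Z-y*np.array([0,0,1])); yaw-=s; print(p.round(4),round(math.degrees(yaw),2))
E
```

```text
[0.4686 0.3926 0.1372] [-9.007e+01  7.000e-02 -4.110e+00] [0.0003 0.0002 0.0004] 13.35
[0.5644 0.1624 0.149 ] -0.1
[0.5644 0.1594 0.044 ] -0.1
[0.5644 0.1594 0.104 ] -0.1
[0.5448 0.3874 0.042 ] -4.11
[0.5448 0.3874 0.142 ] -4.11
[ 0.6101 -0.3361  0.147 ] -0.1
[ 0.6101 -0.3321  0.127 ] -0.1
[0.4664 0.3951 0.137 ] -4.11
[0.4692 0.3929 0.043 ] -4.11
[0.4692 0.3929 0.038 ] -4.11
[0.4692 0.3929 0.138 ] -4.11
```

```bash
cat > c.py <<'E'
import json,math,sys,os
import numpy as np
F='cmd.json'
def ld(): return json.load(open(F))
def upd(x,y,z,s):
    *p,w=ld(); a=math.radians(w)
    p[0]+=.01*(x*math.cos(a)-z*math.sin(a)); p[1]+=.01*(x*math.sin(a)+z*math.cos(a)); p[2]-=.01*y
    json.dump([*p,w-math.degrees(s)],open(F,'w'))
def go(X,Y,Zz,W):
    x,y,z,w=ld(); a=math.radians(w); dx,dy=X-x,Y-y
    tx=100*(dx*math.cos(a)+dy*math.sin(a)); tz=100*(-dx*math.sin(a)+dy*math.cos(a)); sp=(w-W+180)%360-180
    print("GO x %.2f y %.2f z %.2f spin %.3f rows>=%.1f"%(tx,100*(z-Zz),tz,math.radians(sp),max(np.hypot(np.hypot(dx,dy),Zz-z)/.0625,abs(sp)/10.7)))
if __name__=="__main__":
    # c.py u x y z s | g X Y Z W
    a=sys.argv[1:]
    while a:
        k=a[0]; v=list(map(float,a[1:5])); a=a[5:]
        (upd if k=='u' else go)(*v)
    from bench import robot
    s=robot.state(); c=ld()
    print("cmd",[round(q,4) for q in c],"meas",s['tcp_pos'].round(4),"yaw %.2f j6 %.0f F %s T %s w %.4f t %.1f"%(s['ee_rot'][2],s['joint_positions'][5],s['force'].round(1),s['wrist_torque'].round(2),s['width'],s['time']))
E
echo "[0.4692,0.3929,0.138,-4.11]">cmd.json; python3 c.py g .4047 .1927 .1 22.4
```

```text
GO x -5.00 y 3.80 z -20.43 spin -0.463 rows>=3.4
cmd [0.4692, 0.3929, 0.138, -4.11] meas [0.469  0.3929 0.1378] yaw -4.11 j6 44 F [-0.3 -0.  -0.5] T [0.02 0.09 0.  ] w 0.0853 t 13.3
```

Emit:
apply_moves([
  {"x":-5,"y":0,"z":-20.4,"spin":-0.46,"grip":0},
  {"x":-5,"y":0,"z":-20.4,"spin":-0.46,"grip":0},
  {"x":-5,"y":0,"z":-20.4,"spin":-0.46,"grip":0},
  {"x":-5,"y":0,"z":-20.4,"spin":-0.46,"grip":0},
  {"x":-5,"y":3.8,"z":-20.4,"spin":-0.46,"grip":0},
  {"x":-5,"y":3.8,"z":-20.4,"spin":-0.46,"grip":0},
  {"x":-5,"y":3.8,"z":-20.4,"spin":-0.46,"grip":0},
  {"x":-5,"y":3.8,"z":-20.4,"spin":-0.46,"grip":0},
])

```text
time: 14.35
tcp_pos: [0.4058, 0.1941, 0.1013]
ee_rot: [-90.0, -0.1, 22.3]
force: [0.0, -0.1, 0.5]
width: 0.0853
```

```bash
python3 c.py u -5 3.8 -20.4 -.46 g .4047 .1927 .016 22.4; python3 - <<'E'
from meas import *
from look import look
for n in("side","top"):
    p,C=look(n,['green'])
    crop(n,p,*((220,100,380,220) if n=="side" else (160,180,320,300)),5,"g1"+n)
E
```

```text
GO x -0.01 y 8.40 z -0.03 spin -0.003 rows>=1.3
cmd [0.4047, 0.193, 0.1, 22.2461] meas [0.4058 0.1941 0.1013] yaw 22.28 j6 3 F [ 0.  -0.1  0.5] T [ 0.01 -0.02 -0.04] w 0.0853 t 14.3
side green (array([0.40615497, 0.19229401]), (74.1872787475586, 69.81816864013672), 22.57236099243164) 
    key (array([0.3555, 0.1668, 0.0622]), np.float64(92.7), 42, (array([0.35536349, 0.16112024]), (9.407445907592773, 52.51812744140625), 1.5398529767990112))
top green (array([0.44316254, 0.19620181]), (7.286351203918457, 37.31155776977539), 22.521326065063477) 
    key (array([0.3574, 0.1747, 0.0629]), np.float64(90.6), 45, (array([0.35793219, 0.17123044]), (43.2667350769043, 7.572079181671143), 89.13433837890625))
```

View pics/g1side.png

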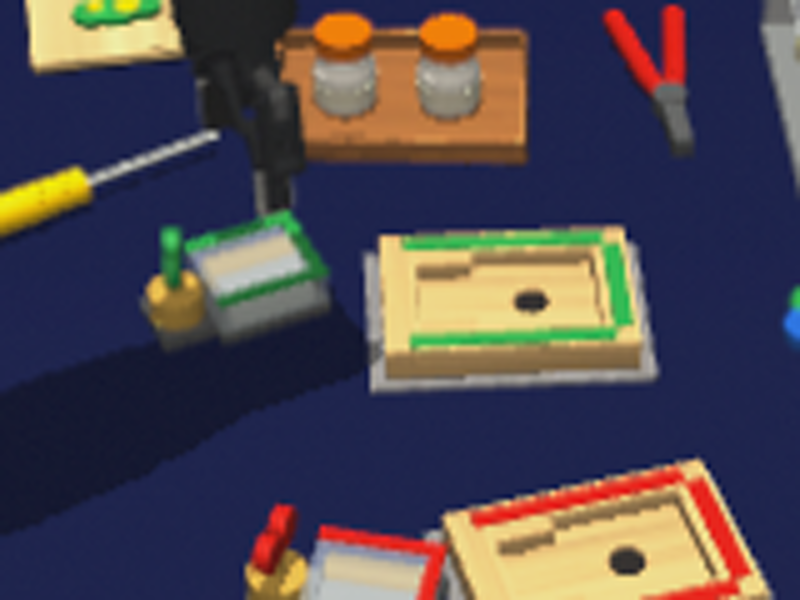

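View pics/g1top.png

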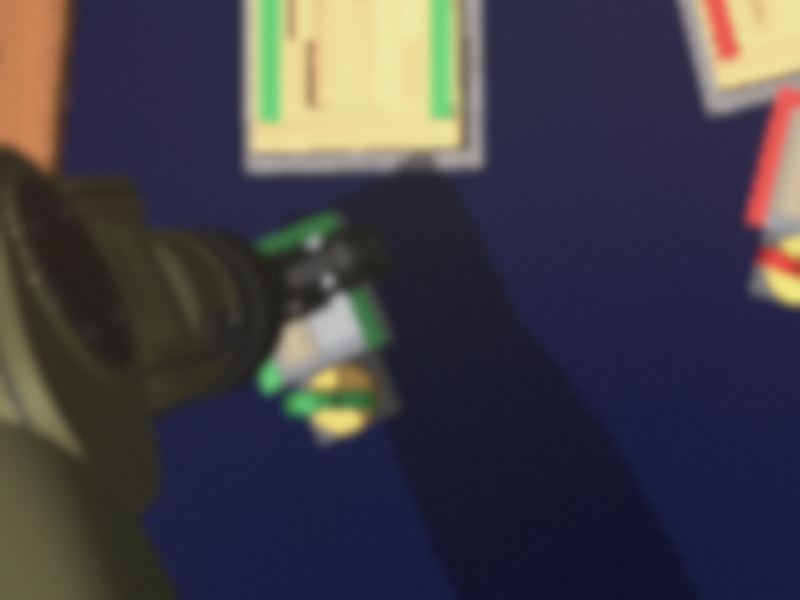

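Emit:
apply_moves([
  {"x":0,"y":4,"z":0,"spin":0,"grip":0},
  {"x":0,"y":6,"z":0,"spin":0,"grip":0},
  {"x":0,"y":7.5,"z":0,"spin":0,"grip":0},
  {"x":0,"y":8.4,"z":0,"spin":0,"grip":0},
  {"x":0,"y":8.4,"z":0,"spin":0,"grip":0},
])

```text
time: 15.08
tcp_pos: [0.4045, 0.1932, 0.0162]
ee_rot: [-90.0, 0.0, 22.3]
force: [0.7, -0.1, -0.1]
width: 0.0853
```

```bash
python3 c.py u 0 8.4 0 0; python3 - <<'E'
from meas import *
from look import look
for n in("side",):
    p,C=look(n,['green'])
    crop(n,p,220,100,380,220,5,"g2"+n)
E
```

```text
cmd [0.4047, 0.193, 0.016, 22.2461] meas [0.4045 0.1932 0.0162] yaw 22.25 j6 3 F [ 0.7 -0.1 -0.1] T [ 0.05 -0.02  0.01] w 0.0853 t 15.1
side green (array([0.37729312, 0.21204532]), (36.430213928222656, 10.547264099121094), 24.532108306884766) 
    key (array([0.3557, 0.1662, 0.0626]), np.float64(92.5), 41, (array([0.35536349, 0.16112024]), (9.407445907592773, 52.51812744140625), 1.5398529767990112))
```

View pics/g2side.png

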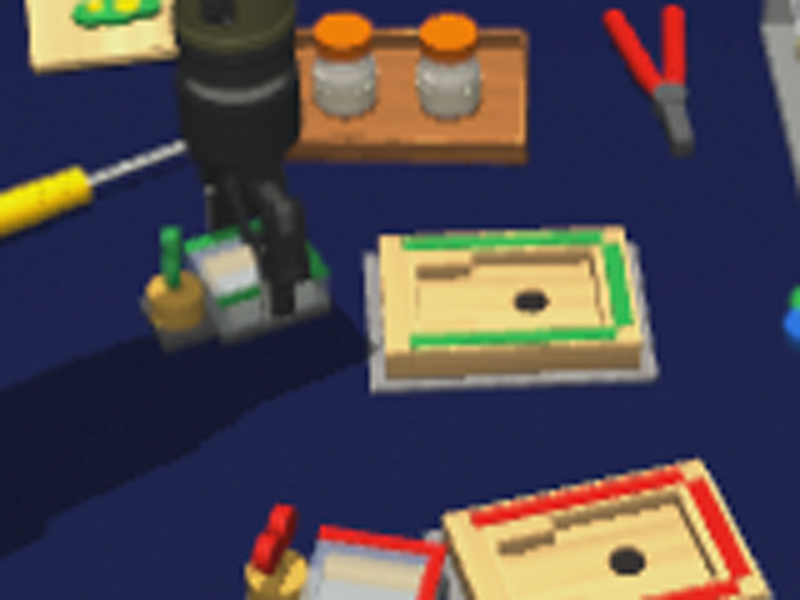

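```bash
python3 - <<'E'
from meas import *
import math
p,d=snapshot("side");C=cloud("side",d)
x,y=.4047,.193;a=math.radians(22.25)
P=C.reshape(-1,3); g=p.reshape(-1,3).max(1)
lx=(P[:,0]-x)*math.cos(a)+(P[:,1]-y)*math.sin(a); ly=-(P[:,0]-x)*math.sin(a)+(P[:,1]-y)*math.cos(a)
m=(g<70)&(abs(lx)<.05)&(ly<-.03)&(ly>-.08)&(P[:,2]<.07)&(P[:,2]>.008)
for z in np.arange(.01,.07,.008):
    q=m&(abs(P[:,2]-z)<.004); print(round(z,3),q.sum(),(lx[q].min().round(4),lx[q].max().round(4),ly[q].mean().round(4)) if q.any() else '')
# back face/trim in this frame
h=hsvmask(p,'green').reshape(-1)
q=h&(abs(P[:,2]-.034)<.006)&(np.hypot(lx,ly)<.07); print(lx[q].min(),lx[q].max(),ly[q].min(),ly[q].max())
E
```

```text
0.01 1 (np.float64(0.0182), np.float64(0.0182), np.float64(-0.0362))
0.018 0 
0.026 2 (np.float64(-0.0034), np.float64(0.0057), np.float64(-0.0502))
0.034 10 (np.float64(-0.0075), np.float64(0.0051), np.float64(-0.0539))
0.042 7 (np.float64(-0.0079), np.float64(0.0048), np.float64(-0.0555))
0.05 9 (np.float64(-0.0094), np.float64(0.005), np.float64(-0.0563))
0.058 2 (np.float64(-0.0088), np.float64(0.0038), np.float64(-0.0547))
0.066 5 (np.float64(-0.013), np.float64(0.01), np.float64(-0.0625))
-0.036123226774999906 0.03835075480779389 -0.03594886941926939 0.03624847275264408
```

Emit:
apply_moves([
  {"x":0,"y":0,"z":0,"spin":0,"grip":1},
  {"x":0,"y":0,"z":0,"spin":0,"grip":1},
  {"x":0,"y":0,"z":0,"spin":0,"grip":1},
  {"x":0,"y":0,"z":0,"spin":0,"grip":1},
  {"x":0,"y":0,"z":0,"spin":0,"grip":1},
])

```text
time: 15.8
tcp_pos: [0.4053, 0.1933, 0.0173]
ee_rot: [-90.0, -0.1, 22.2]
force: [-1.4, -1.0, 5.3]
width: 0.0646
```

```bash
python3 c.py; python3 avg.py
```

```text
cmd [0.4047, 0.193, 0.016, 22.2461] meas [0.4053 0.1933 0.0173] yaw 22.24 j6 3 F [-1.4 -1.   5.3] T [-0.25  0.15  0.01] w 0.0646 t 15.8
[0.4053 0.1933 0.0173] [-90.01  -0.1   22.24] [0. 0. 0.] 16.25
```

```bash
python3 c.py g .5818 .1672 .08 -0.16
```

```text
GO x 15.41 y -6.40 z -9.09 spin 0.391 rows>=3.0
cmd [0.4047, 0.193, 0.016, 22.2461] meas [0.4053 0.1933 0.0173] yaw 22.24 j6 3 F [-0.5 -0.5  5.3] T [-0.16  0.09 -0.  ] w 0.0650 t 16.2
```

Emit:
apply_moves([
  {"x":0,"y":-3,"z":0,"spin":0,"grip":1},
  {"x":0,"y":-6.4,"z":0,"spin":0,"grip":1},
  {"x":0,"y":-6.4,"z":0,"spin":0,"grip":1},
  {"x":0,"y":-6.4,"z":0,"spin":0,"grip":1},
])

```text
time: 16.75
tcp_pos: [0.404, 0.1929, 0.0797]
ee_rot: [-90.0, 0.0, 22.2]
force: [-0.8, -0.2, -3.8]
width: 0.0646
```

```bash
python3 c.py u 0 -6.4 0 0 g .5818 .1672 .08 -0.16; python3 - <<'E'
from meas import *
p,d=snapshot("side"); crop("side",p,220,80,380,200,5,"g3")
E
```

```text
GO x 15.41 y 0.00 z -9.09 spin 0.391 rows>=2.9
cmd [0.4047, 0.193, 0.08, 22.2461] meas [0.404  0.1929 0.0797] yaw 22.24 j6 3 F [-0.8 -0.2 -3.8] T [ 0.04 -0.04  0.02] w 0.0646 t 16.8
```

View pics/g3.png

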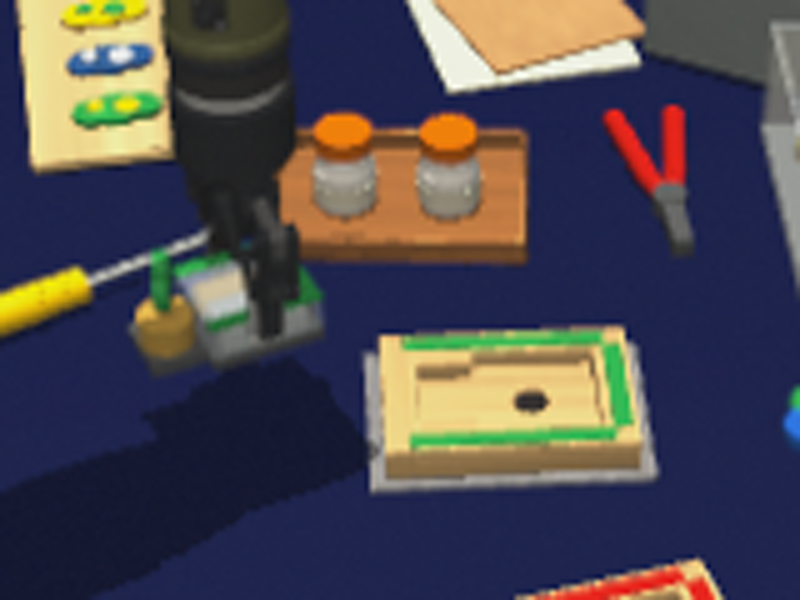

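Emit:
apply_moves([
  {"x":5,"y":0,"z":-3,"spin":0.13,"grip":1},
  {"x":10,"y":0,"z":-6,"spin":0.26,"grip":1},
  {"x":15.4,"y":0,"z":-9.1,"spin":0.39,"grip":1},
  {"x":15.4,"y":0,"z":-9.1,"spin":0.39,"grip":1},
  {"x":15.4,"y":0,"z":-9.1,"spin":0.39,"grip":1},
  {"x":15.4,"y":0,"z":-9.1,"spin":0.39,"grip":1},
  {"x":15.4,"y":0,"z":-9.1,"spin":0.39,"grip":1},
])

```text
time: 17.68
tcp_pos: [0.5802, 0.1674, 0.0802]
ee_rot: [-90.0, 0.1, -0.0]
force: [0.6, 0.1, -3.4]
width: 0.0647
```

```bash
python3 c.py u 15.4 0 -9.1 .39 g .5818 .1672 .08 -0.16; python3 - <<'E'
from meas import *
for n in("side","top"):
    p,d=snapshot(n); C=cloud(n,d); crop(n,p,*((260,80,420,200) if n=="side" else (160,110,320,230)),5,"g4"+n)
    m=hsvmask(p,'green')&(np.hypot(C[...,0]-.5818,C[...,1]-.167)<.085)
    P=C[m&(C[...,2]>.085)&(C[...,2]<.11)]; print(n,len(P),P.min(0),P.max(0))
    v,u=np.where(m&(C[...,2]>.085)&(C[...,2]<.11)); 
    if len(u): print(rect(plane(n,np.c_[u,v],.097)))
    P=C[m&(C[...,2]>.115)&(C[...,2]<.15)]; print('key',len(P),P.mean(0))
E
```

```text
GO x 0.01 y 0.00 z 0.01 spin 0.001 rows>=0.0
cmd [0.5817, 0.1671, 0.08, -0.0993] meas [0.5802 0.1674 0.0802] yaw -0.05 j6 16 F [ 0.6  0.1 -3.4] T [ 0.05 -0.03 -0.03] w 0.0647 t 17.7
side 86 [0.545033   0.13240522 0.09074992] [0.61802654 0.20440772 0.10249538]
(array([0.58121332, 0.16553609]), (72.7200698852539, 69.2048568725586), 0.02167334593832493)
key 43 [0.52489056 0.16127443 0.12526432]
top 58 [0.54586151 0.13580214 0.09311579] [0.61893364 0.19708275 0.10059653]
(array([0.58228735, 0.1665779 ]), (60.216697692871094, 73.02375030517578), 89.95150756835938)
key 49 [0.52962661 0.16829302 0.12633762]
```

View pics/g4side.png

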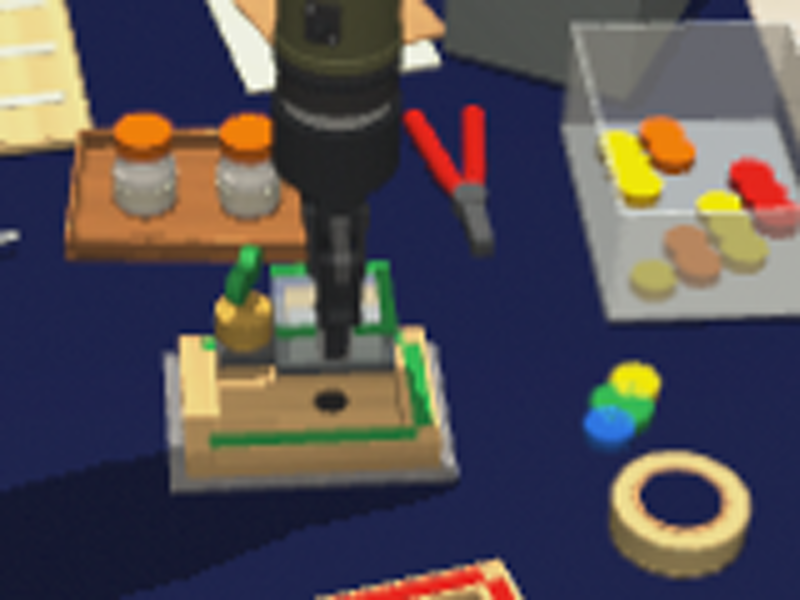

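View pics/g4top.png

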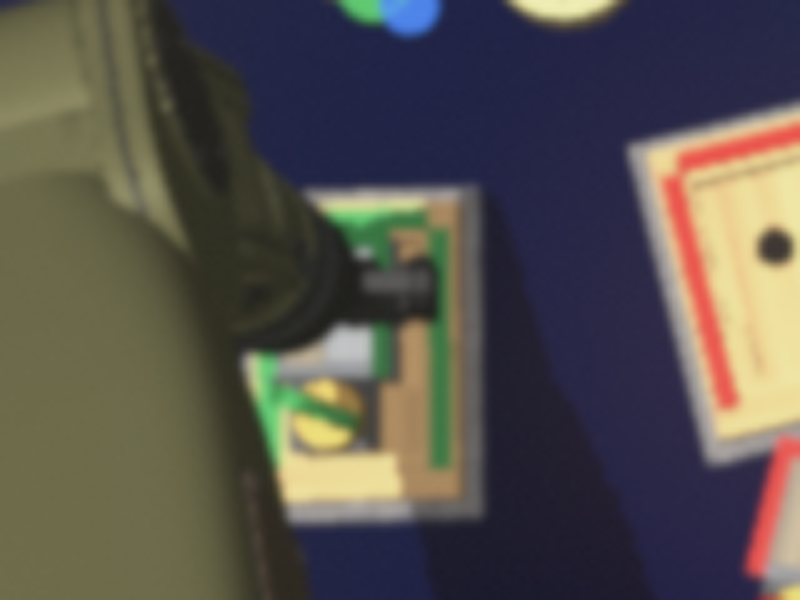

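```bash
python3 - <<'E'
from meas import *
for n in("side","top"):
    p,d=snapshot(n); C=cloud(n,d)
    m=hsvmask(p,'green')&(np.hypot(C[...,0]-.5818,C[...,1]-.167)<.085)
    v,u=np.where(m&(C[...,2]>.085)&(C[...,2]<.11)); 
    P=plane(n,np.c_[u,v],.097); print(n,robot.state()['tcp_pos'],P.min(0),P.max(0),(P.min(0)+P.max(0))/2)
E
```

```text
side [0.58109677 0.16742618 0.0806388 ] [0.54510562 0.12764228 0.097     ] [0.61845129 0.20014752 0.097     ] [0.58177845 0.1638949  0.097     ]
top [0.58129665 0.16740561 0.08066629] [0.54580089 0.13644829 0.097     ] [0.61879076 0.19670861 0.097     ] [0.58229583 0.16657845 0.097     ]
```

Emit:
apply_moves([
  {"x":0.3,"y":0,"z":0,"spin":0,"grip":1},
  {"x":0.3,"y":2,"z":0,"spin":0,"grip":1},
  {"x":0.3,"y":3.5,"z":0,"spin":0,"grip":1},
  {"x":0.3,"y":4,"z":0,"spin":0,"grip":1},
  {"x":0.3,"y":4.3,"z":0,"spin":0,"grip":1},
  {"x":0.3,"y":4.6,"z":0,"spin":0,"grip":1},
])

```text
time: 18.62
tcp_pos: [0.5851, 0.1673, 0.0346]
ee_rot: [-90.0, -0.1, -0.1]
force: [0.1, -0.6, -2.9]
width: 0.065
```

```bash
python3 c.py u .3 4.6 0 0 ; python3 - <<'E'
from meas import *
for n in("side",):
    p,d=snapshot(n); crop(n,p,260,80,420,200,5,"g5"+n)
E
```

```text
cmd [0.5847, 0.1671, 0.034, -0.0993] meas [0.5851 0.1673 0.0346] yaw -0.10 j6 16 F [ 0.1 -0.6 -2.9] T [-0.   -0.03 -0.06] w 0.0650 t 18.6
```

View pics/g5side.png

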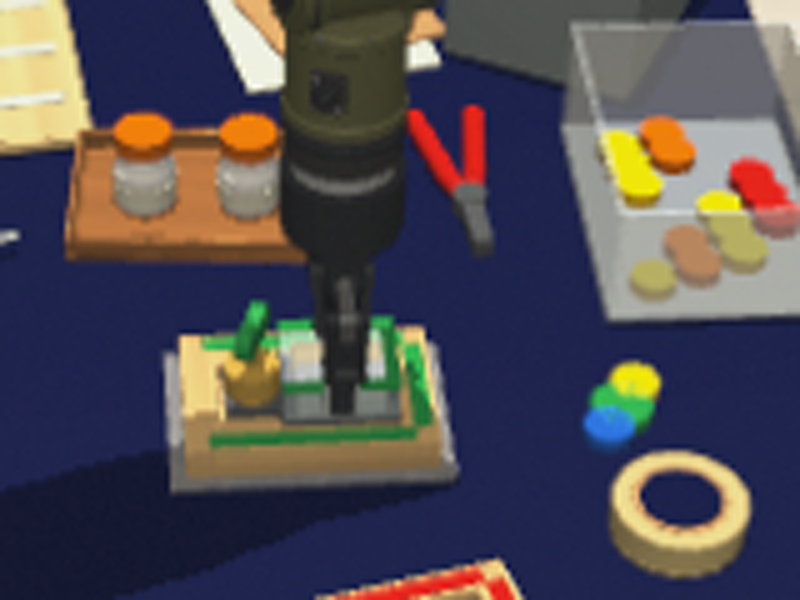

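Emit:
apply_moves([
  {"x":0,"y":0.3,"z":0,"spin":0,"grip":1},
  {"x":0,"y":0.5,"z":0,"spin":0,"grip":1},
  {"x":0,"y":0.6,"z":0,"spin":0,"grip":1},
  {"x":0,"y":0.6,"z":0,"spin":0,"grip":1},
])

```text
time: 19.18
tcp_pos: [0.5848, 0.1673, 0.0294]
ee_rot: [-90.0, -0.0, -0.1]
force: [-2.6, 0.3, 5.8]
width: 0.0651
```

```bash
python3 c.py u 0 .6 0 0
```

```text
cmd [0.5847, 0.1671, 0.028, -0.0993] meas [0.5848 0.1673 0.0294] yaw -0.10 j6 16 F [-2.6  0.3  5.8] T [-0.3   0.5   0.01] w 0.0651 t 19.2
```

Emit:
apply_moves([
  {"x":0,"y":0,"z":0,"spin":0,"grip":0.5},
  {"x":0,"y":0,"z":0,"spin":0,"grip":0},
  {"x":0,"y":0,"z":0,"spin":0,"grip":0},
  {"x":0,"y":0,"z":0,"spin":0,"grip":0},
  {"x":0,"y":0,"z":0,"spin":0,"grip":0},
  {"x":0,"y":-4,"z":0,"spin":0,"grip":0},
  {"x":0,"y":-9,"z":0,"spin":0,"grip":0},
  {"x":0,"y":-9,"z":0,"spin":0,"grip":0},
])

```text
time: 20.18
tcp_pos: [0.5881, 0.1682, 0.1229]
ee_rot: [-89.9, -0.5, -0.1]
force: [0.5, 0.4, -0.5]
width: 0.0854
```

```bash
python3 c.py u 0 -9 0 0; python3 look.py a2
```

```text
cmd [0.5847, 0.1671, 0.118, -0.0993] meas [0.5881 0.1682 0.1229] yaw -0.11 j6 16 F [ 0.5  0.4 -0.5] T [0.02 0.05 0.  ] w 0.0854 t 20.2
top red (array([ 0.47444775, -0.08198981]), (65.9822998046875, 73.59040832519531), 75.22492980957031) 
    key (array([ 0.421 , -0.0686,  0.0628]), np.float64(68.4), 43, (array([ 0.42095273, -0.06867406]), (44.18948745727539, 9.470672607421875), 67.5120849609375))
top green fail attempt to get argmax of an empty sequence
top blue (array([ 0.41164804, -0.26287503]), (73.65760803222656, 66.41343688964844), 5.058078289031982) 
    key (array([ 0.3573, -0.269 ,  0.0631]), np.float64(108.3), 58, (array([ 0.35634088, -0.26738574]), (10.612054824829102, 43.14638900756836), 21.73146629333496))
side red (array([ 0.47328793, -0.08577258]), (68.93325805664062, 73.85381317138672), 75.6065902709961) 
    key (array([ 0.4197, -0.075 ,  0.0602]), np.float64(67.2), 69, (array([ 0.41997556, -0.0805685 ]), (49.83515930175781, 15.883613586425781), 69.45642852783203))
side green fail attempt to get argmax of an empty sequence
side blue (array([ 0.41005011, -0.2668844 ]), (73.79923248291016, 67.97172546386719), 4.871519565582275) 
    key (array([ 0.3552, -0.2749,  0.0618]), np.float64(108.7), 65, (array([ 0.35536642, -0.27894531]), (11.102301597595215, 47.79829788208008), 16.414188385009766))
```

View pics/a2s.png

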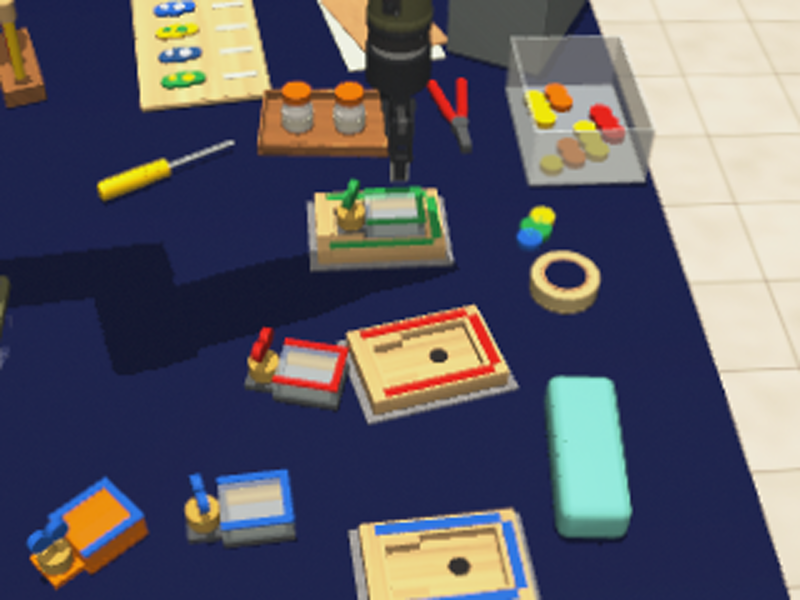

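```bash
python3 c.py g .4706 -.081 .1 -14.8
```

```text
GO x -11.37 y 1.80 z -24.83 spin 0.257 rows>=4.4
cmd [0.5847, 0.1671, 0.118, -0.0993] meas [0.585  0.1673 0.1188] yaw -0.10 j6 16 F [-0.1  0.2 -0.2] T [ 0.02 -0.01 -0.04] w 0.0854 t 20.3
```

Emit:
apply_moves([
  {"x":-11.4,"y":0,"z":-24.8,"spin":0.257,"grip":0},
  {"x":-11.4,"y":0,"z":-24.8,"spin":0.257,"grip":0},
  {"x":-11.4,"y":0,"z":-24.8,"spin":0.257,"grip":0},
  {"x":-11.4,"y":0,"z":-24.8,"spin":0.257,"grip":0},
  {"x":-11.4,"y":1.8,"z":-24.8,"spin":0.257,"grip":0},
  {"x":-11.4,"y":1.8,"z":-24.8,"spin":0.257,"grip":0},
  {"x":-11.4,"y":1.8,"z":-24.8,"spin":0.257,"grip":0},
  {"x":-11.4,"y":1.8,"z":-24.8,"spin":0.257,"grip":0},
])

```text
time: 21.28
tcp_pos: [0.471, -0.0797, 0.1004]
ee_rot: [-90.0, -0.0, -14.7]
force: [-0.4, 0.4, 0.4]
width: 0.0854
```

```bash
python3 c.py u -11.4 1.8 -24.8 .257 g .4706 -.081 .016 -14.8; python3 - <<'E'
from meas import *
from look import look
p,C=look("side",['red','green']); crop("side",p,220,130,380,250,5,"r1")
E
```

```text
GO x 0.04 y 8.40 z -0.02 spin -0.000 rows>=1.3
cmd [0.4703, -0.0807, 0.1, -14.8243] meas [ 0.471  -0.0797  0.1004] yaw -14.73 j6 5 F [-0.4  0.4  0.4] T [-0.02 -0.06  0.  ] w 0.0854 t 21.3
side red (array([ 0.47353937, -0.08560965]), (68.38594055175781, 73.45330047607422), 75.719482421875) 
    key (array([ 0.4198, -0.0754,  0.0596]), np.float64(67.3), 70, (array([ 0.41997556, -0.0805685 ]), (49.83515930175781, 15.883613586425781), 69.45642852783203))
side green fail attempt to get argmax of an empty sequence
```

View pics/r1.png

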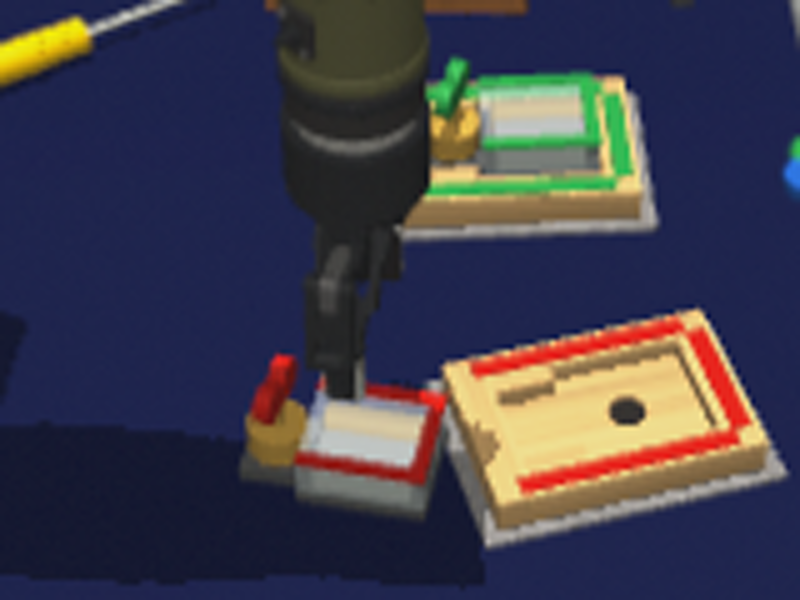

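Emit:
apply_moves([
  {"x":0,"y":4,"z":0,"spin":0,"grip":0},
  {"x":0,"y":6,"z":0,"spin":0,"grip":0},
  {"x":0,"y":7.5,"z":0,"spin":0,"grip":0},
  {"x":0,"y":8.4,"z":0,"spin":0,"grip":0},
  {"x":0,"y":8.4,"z":0,"spin":0,"grip":0},
])

```text
time: 21.95
tcp_pos: [0.4701, -0.0801, 0.016]
ee_rot: [-90.0, 0.0, -14.8]
force: [0.4, -0.3, 1.1]
width: 0.0857
```

```bash
python3 c.py u 0 8.4 0 0
```

```text
cmd [0.4703, -0.0807, 0.016, -14.8243] meas [ 0.4701 -0.0801  0.016 ] yaw -14.78 j6 5 F [ 0.4 -0.3  1.1] T [0.01 0.01 0.01] w 0.0857 t 21.9
```

Emit:
apply_moves([
  {"x":0,"y":0,"z":0,"spin":0,"grip":1},
  {"x":0,"y":0,"z":0,"spin":0,"grip":1},
  {"x":0,"y":0,"z":0,"spin":0,"grip":1},
  {"x":0,"y":0,"z":0,"spin":0,"grip":1},
  {"x":0,"y":0,"z":0,"spin":0,"grip":1},
])

```text
time: 22.58
tcp_pos: [0.4709, -0.0811, 0.0174]
ee_rot: [-90.0, -0.1, -14.8]
force: [-1.4, -1.3, 6.5]
width: 0.0648
```

```bash
python3 c.py; python3 - <<'E'
from meas import *
p,d=snapshot("side"); crop("side",p,220,130,380,250,5,"r2")
E
```

```text
cmd [0.4703, -0.0807, 0.016, -14.8243] meas [ 0.4709 -0.0811  0.0174] yaw -14.83 j6 5 F [-1.4 -1.3  6.5] T [-0.36  0.26  0.05] w 0.0648 t 22.6
```

View pics/r2.png

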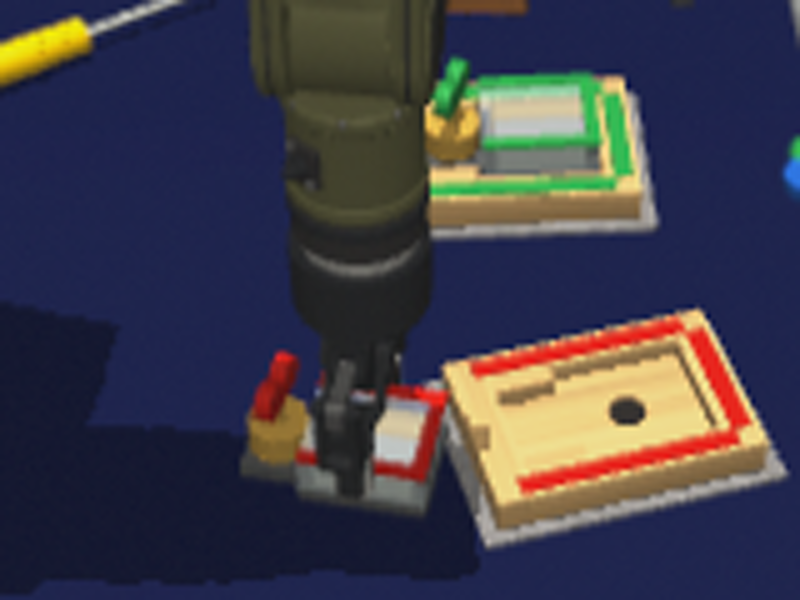

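Emit:
apply_moves([
  {"x":0,"y":-3,"z":0,"spin":0,"grip":1},
  {"x":0,"y":-6.4,"z":0,"spin":0,"grip":1},
  {"x":0,"y":-6.4,"z":0,"spin":0,"grip":1},
])

```text
time: 23.0
tcp_pos: [0.4723, -0.0809, 0.0821]
ee_rot: [-89.9, -0.3, -14.8]
force: [0.7, 0.3, -4.6]
width: 0.0646
```

```bash
python3 c.py u 0 -6.4 0 0 g .6218 -.058 .08 13.63
```

```text
GO x 14.07 y -0.00 z 6.07 spin -0.497 rows>=2.7
cmd [0.4703, -0.0807, 0.08, -14.8243] meas [ 0.4723 -0.0809  0.0821] yaw -14.84 j6 5 F [ 0.7  0.3 -4.6] T [-0.03 -0.09  0.04] w 0.0646 t 23.0
```

Emit:
apply_moves([
  {"x":5,"y":0,"z":2,"spin":-0.16,"grip":1},
  {"x":10,"y":0,"z":4,"spin":-0.33,"grip":1},
  {"x":14.1,"y":0,"z":6.1,"spin":-0.497,"grip":1},
  {"x":14.1,"y":0,"z":6.1,"spin":-0.497,"grip":1},
  {"x":14.1,"y":0,"z":6.1,"spin":-0.497,"grip":1},
  {"x":14.1,"y":0,"z":6.1,"spin":-0.497,"grip":1},
  {"x":14.1,"y":0,"z":6.1,"spin":-0.497,"grip":1},
  {"x":14.1,"y":0,"z":6.1,"spin":-0.497,"grip":1},
  {"x":14.1,"y":0,"z":6.1,"spin":-0.497,"grip":1},
])

```text
time: 24.12
tcp_pos: [0.622, -0.0578, 0.0806]
ee_rot: [-90.0, -0.0, 13.6]
force: [0.5, 0.3, -4.0]
width: 0.0648
```

```bash
cat > held.py <<'E'
from meas import *
import sys,math,json
# held.py colour zplane name x0 y0 (side crop)
k=sys.argv[1]; zt=float(sys.argv[2]); nm=sys.argv[3]
x,y,z,w=json.load(open('cmd.json')); a=math.radians(w)
for n in("side","top"):
    p,d=snapshot(n); C=cloud(n,d); u0,v0=proj(n,[x,y,z])[0].astype(int); 
    x0=min(max(u0-80,0),480); y0=min(max(v0-60,0),280); crop(n,p,x0,y0,x0+160,y0+120,5,nm+n)
    m=hsvmask(p,k)&(np.hypot(C[...,0]-x,C[...,1]-y)<.085)&(abs(C[...,2]-zt)<.012)
    v,u=np.where(m)
    if len(u)<5: print(n,'none');continue
    P=plane(n,np.c_[u,v],zt); lx=(P[:,0]-x)*math.cos(a)+(P[:,1]-y)*math.sin(a); ly=-(P[:,0]-x)*math.sin(a)+(P[:,1]-y)*math.cos(a)
    print(n,"rel tcp: lx %.4f..%.4f mid %.4f  ly %.4f..%.4f mid %.4f"%(lx.min(),lx.max(),(lx.min()+lx.max())/2,ly.min(),ly.max(),(ly.min()+ly.max())/2), rect(P))
E
python3 c.py u 14.1 0 6.1 -.497; python3 held.py red .097 r3
```

```text
cmd [0.6222, -0.0578, 0.08, 13.6517] meas [ 0.622  -0.0578  0.0806] yaw 13.63 j6 -19 F [ 0.5  0.3 -4. ] T [-0.03 -0.06 -0.02] w 0.0648 t 24.1
side rel tcp: lx -0.0545..0.0383 mid -0.0081  ly -0.0358..0.0324 mid -0.0017 (array([ 0.6146571 , -0.06116866]), (92.30802917480469, 68.47415161132812), 14.615983009338379)
top none
```

View pics/r3side.png

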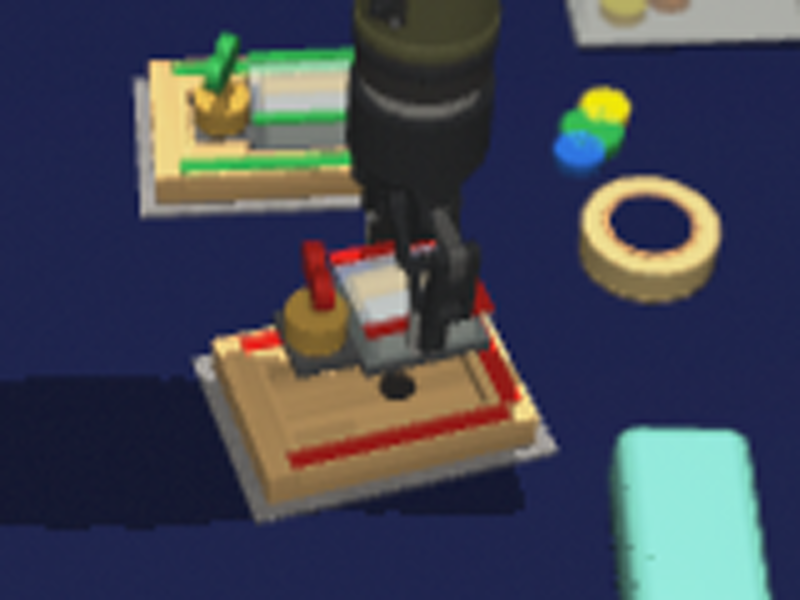

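View pics/r3top.png

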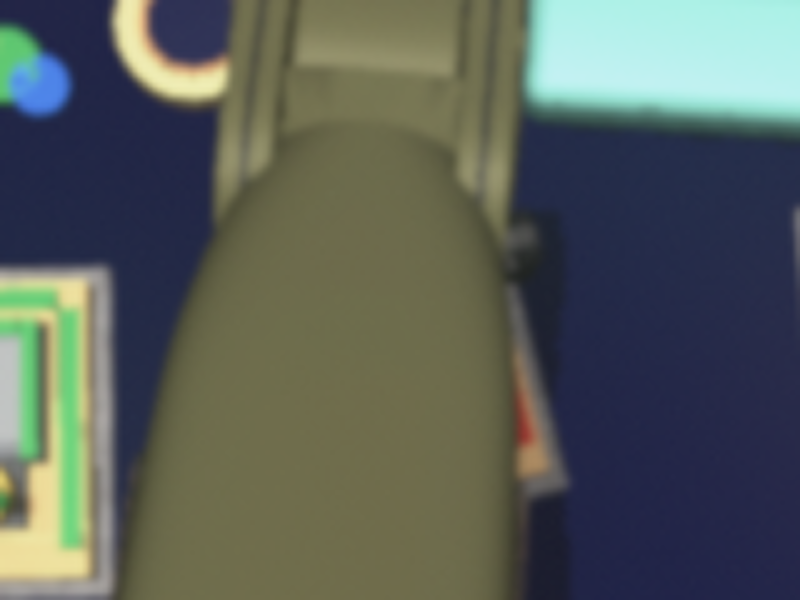

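```bash
python3 - <<'E'
from meas import *
import math,json
x,y,z,w=json.load(open('cmd.json')); a=math.radians(w)
L=[]
for i in range(3):
    p,d=snapshot("side"); C=cloud("side",d)
    m=hsvmask(p,'red')&(np.hypot(C[...,0]-x,C[...,1]-y)<.085)&(C[...,2]>.085)
    P=C[m]; v,u=np.where(m)
    q=(C[m][:,2]<.107); P=plane("side",np.c_[u,v][q],.097)
    lx=(P[:,0]-x)*math.cos(a)+(P[:,1]-y)*math.sin(a); ly=-(P[:,0]-x)*math.sin(a)+(P[:,1]-y)*math.cos(a)
    s=lx>-.042
    print(lx[s].min(),lx[s].max(),np.sort(lx)[:12].round(4))
    for Y in np.arange(-.035,.04,.01):
        t=abs(ly-Y)<.005
        if t.any(): print(round(Y,3),lx[t].min().round(4),lx[t].max().round(4))
    # key centroid
    K=C[hsvmask(p,'red')&(C[...,2]>.11)&(np.hypot(C[...,0]-x,C[...,1]-y)<.085)]; k=K.mean(0)
    print('key',k,(k[0]-x)*math.cos(a)+(k[1]-y)*math.sin(a),-(k[0]-x)*math.sin(a)+(k[1]-y)*math.cos(a))
    break
# static reference: same method on the initial image with movement frame from top
p=np.load('pics/side0p.npy');C=np.load('pics/side0C.npy'); x,y,a=.47445,-.08199,math.radians(-14.8)
m=hsvmask(p,'red')&(np.hypot(C[...,0]-x,C[...,1]-y)<.085)&(C[...,2]>.025)&(C[...,2]<.044)&(C[...,0]<.52)
v,u=np.where(m);P=plane("side",np.c_[u,v],.034)
lx=(P[:,0]-x)*math.cos(a)+(P[:,1]-y)*math.sin(a); ly=-(P[:,0]-x)*math.sin(a)+(P[:,1]-y)*math.cos(a)
for Y in np.arange(-.035,.04,.01):
    t=abs(ly-Y)<.005
    if t.any(): print('ref',round(Y,3),lx[t].min().round(4),lx[t].max().round(4))
K=C[hsvmask(p,'red')&(C[...,2]>.047)&(np.hypot(C[...,0]-x,C[...,1]-y)<.085)]; k=K.mean(0)
print('key',k,(k[0]-x)*math.cos(a)+(k[1]-y)*math.sin(a),-(k[0]-x)*math.sin(a)+(k[1]-y)*math.cos(a))
E
```

```text
-0.035134008749969275 0.03831200081959083 [-0.0545 -0.0351 -0.0349 -0.0339 -0.0337 -0.0325 -0.0325 -0.0323 -0.0312
 -0.0311 -0.03   -0.0299]
-0.035 -0.0349 0.0382
-0.025 -0.0325 0.0382
-0.015 0.0343 0.0383
0.015 -0.0545 -0.0545
0.025 -0.0351 0.0238
0.035 -0.03 0.0022
key [ 0.57213637 -0.0783959   0.12467167] -0.05348430792451975 -0.00817390588310594
ref -0.035 -0.0364 0.0375
ref -0.025 -0.0346 0.0367
ref -0.015 0.0274 0.0364
ref -0.005 0.0277 0.0368
ref 0.005 0.0269 0.036
ref 0.015 -0.0262 0.0364
ref 0.025 -0.0373 0.036
ref 0.035 -0.0317 0.0268
key [ 0.41955516 -0.07532332  0.05990751] -0.05477659558012219 -0.007577151340083247
```

Emit:
apply_moves([
  {"x":0.1,"y":0,"z":0,"spin":0,"grip":1},
  {"x":0.1,"y":2,"z":0,"spin":0,"grip":1},
  {"x":0.1,"y":3.5,"z":0,"spin":0,"grip":1},
  {"x":0.1,"y":4,"z":0,"spin":0,"grip":1},
  {"x":0.1,"y":4.3,"z":0,"spin":0,"grip":1},
  {"x":0.1,"y":4.6,"z":0,"spin":0,"grip":1},
])

```text
time: 25.02
tcp_pos: [0.6231, -0.0576, 0.0345]
ee_rot: [-90.0, -0.0, 13.6]
force: [-1.4, -0.3, -4.0]
width: 0.0646
```

```bash
python3 c.py u .1 4.6 0 0 
```

```text
cmd [0.6232, -0.0576, 0.034, 13.6517] meas [ 0.6231 -0.0576  0.0345] yaw 13.64 j6 -19 F [-1.4 -0.3 -4. ] T [-0.11  0.14 -0.07] w 0.0646 t 25.0
```

Emit:
apply_moves([
  {"x":0,"y":0.3,"z":0,"spin":0,"grip":1},
  {"x":0,"y":0.5,"z":0,"spin":0,"grip":1},
  {"x":0,"y":0.6,"z":0,"spin":0,"grip":1},
  {"x":0,"y":0.6,"z":0,"spin":0,"grip":1},
])

```text
time: 25.52
tcp_pos: [0.6231, -0.0575, 0.0295]
ee_rot: [-90.0, -0.0, 13.6]
force: [-4.0, 0.7, 5.5]
width: 0.0645
```

```bash
python3 c.py u 0 .6 0 0;  python3 - <<'E'
from meas import *
p,d=snapshot("side"); crop("side",p,280,130,440,250,5,"r4")
E
```

```text
cmd [0.6232, -0.0576, 0.028, 13.6517] meas [ 0.6231 -0.0575  0.0295] yaw 13.65 j6 -19 F [-4.   0.7  5.5] T [-0.12  0.77 -0.14] w 0.0645 t 25.5
```

View pics/r4.png

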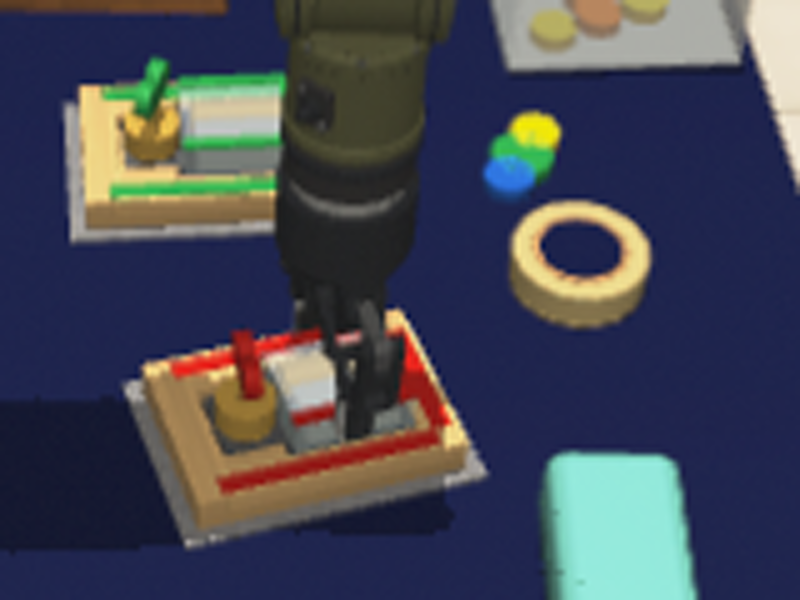

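Emit:
apply_moves([
  {"x":0,"y":0,"z":0,"spin":0,"grip":0.5},
  {"x":0,"y":0,"z":0,"spin":0,"grip":0},
  {"x":0,"y":0,"z":0,"spin":0,"grip":0},
  {"x":0,"y":0,"z":0,"spin":0,"grip":0},
  {"x":0,"y":0,"z":0,"spin":0,"grip":0},
  {"x":0,"y":-4,"z":0,"spin":0,"grip":0},
  {"x":0,"y":-9,"z":0,"spin":0,"grip":0},
  {"x":0,"y":-9,"z":0,"spin":0,"grip":0},
])

```text
time: 26.58
tcp_pos: [0.6268, -0.0578, 0.1231]
ee_rot: [-90.2, -0.5, 13.7]
force: [1.5, 0.4, -0.8]
width: 0.0854
```

```bash
python3 c.py u 0 -9 0 0; python3 look.py a3
```

```text
cmd [0.6232, -0.0576, 0.118, 13.6517] meas [ 0.6268 -0.0578  0.1231] yaw 13.65 j6 -19 F [ 1.5  0.4 -0.8] T [ 0.   -0.   -0.01] w 0.0854 t 26.6
top red fail attempt to get argmax of an empty sequence
top green fail attempt to get argmax of an empty sequence
top blue (array([ 0.41165015, -0.26289874]), (73.65760803222656, 66.3658218383789), 5.058078289031982) 
    key (array([ 0.3574, -0.2693,  0.0627]), np.float64(108.1), 57, (array([ 0.35634088, -0.26738574]), (10.612054824829102, 43.14638900756836), 21.73146629333496))
side red fail attempt to get argmax of an empty sequence
side green fail attempt to get argmax of an empty sequence
side blue (array([ 0.41005011, -0.2668844 ]), (73.79923248291016, 67.97172546386719), 4.871519565582275) 
    key (array([ 0.3552, -0.275 ,  0.062 ]), np.float64(108.9), 65, (array([ 0.35536642, -0.27894531]), (11.102301597595215, 47.79829788208008), 16.414188385009766))
```

View pics/a3s.png

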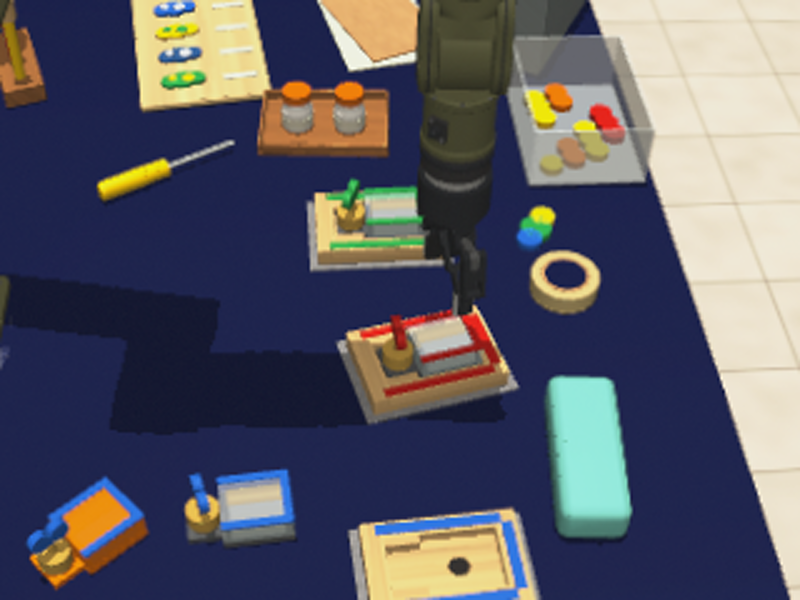

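```bash
python3 c.py g .4077 -.2633 .1 5.1
```

```text
GO x -25.79 y 1.80 z -14.90 spin 0.149 rows>=4.8
cmd [0.6232, -0.0576, 0.118, 13.6517] meas [ 0.6235 -0.0575  0.1188] yaw 13.65 j6 -19 F [-0.3  0.8  0.2] T [-0.03 -0.    0.02] w 0.0852 t 26.7
```

Emit:
apply_moves([
  {"x":-25.8,"y":0,"z":-14.9,"spin":0.149,"grip":0},
  {"x":-25.8,"y":0,"z":-14.9,"spin":0.149,"grip":0},
  {"x":-25.8,"y":0,"z":-14.9,"spin":0.149,"grip":0},
  {"x":-25.8,"y":0,"z":-14.9,"spin":0.149,"grip":0},
  {"x":-25.8,"y":0,"z":-14.9,"spin":0.149,"grip":0},
  {"x":-25.8,"y":1.8,"z":-14.9,"spin":0.149,"grip":0},
  {"x":-25.8,"y":1.8,"z":-14.9,"spin":0.149,"grip":0},
  {"x":-25.8,"y":1.8,"z":-14.9,"spin":0.149,"grip":0},
  {"x":-25.8,"y":1.8,"z":-14.9,"spin":0.149,"grip":0},
])

```text
time: 27.8
tcp_pos: [0.4081, -0.2628, 0.1005]
ee_rot: [-90.0, -0.0, 5.2]
force: [0.4, 0.4, 0.8]
width: 0.0854
```

```bash
python3 c.py u -25.8 1.8 -14.9 .149 g .4077 -.2633 .016 5.1; python3 - <<'E'
from meas import *
from look import look
p,C=look("side",['blue']); crop("side",p,200,180,360,300,5,"b1")
E
```

```text
GO x 0.01 y 8.40 z -0.00 spin 0.000 rows>=1.3
cmd [0.4076, -0.2633, 0.1, 5.1146] meas [ 0.4081 -0.2628  0.1005] yaw 5.18 j6 -38 F [0.4 0.4 0.8] T [-0.02  0.   -0.  ] w 0.0854 t 27.8
side blue (array([ 0.41005011, -0.2668844 ]), (73.79923248291016, 67.97172546386719), 4.871519565582275) 
    key (array([ 0.3559, -0.276 ,  0.0625]), np.float64(106.8), 61, (array([ 0.35611496, -0.27872531]), (9.546878814697266, 47.7977294921875), 16.428071975708008))
```

View pics/b1.png

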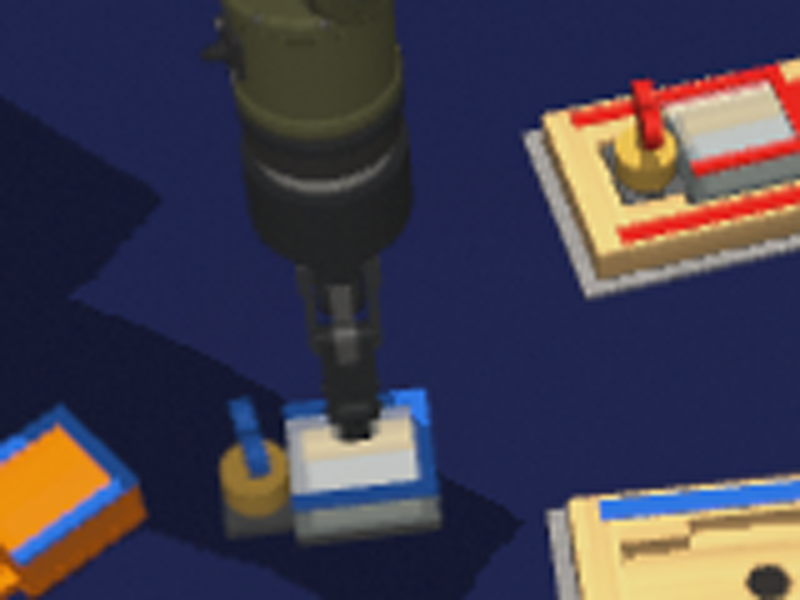

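Emit:
apply_moves([
  {"x":0,"y":4,"z":0,"spin":0,"grip":0},
  {"x":0,"y":6,"z":0,"spin":0,"grip":0},
  {"x":0,"y":7.5,"z":0,"spin":0,"grip":0},
  {"x":0,"y":8.4,"z":0,"spin":0,"grip":0},
  {"x":0,"y":8.4,"z":0,"spin":0,"grip":0},
])

```text
time: 28.48
tcp_pos: [0.4075, -0.2628, 0.0161]
ee_rot: [-90.0, 0.0, 5.1]
force: [0.5, -0.2, 0.5]
width: 0.0856
```

```bash
python3 c.py u 0 8.4 0 0
```

```text
cmd [0.4076, -0.2633, 0.016, 5.1146] meas [ 0.4075 -0.2628  0.0161] yaw 5.14 j6 -38 F [ 0.5 -0.2  0.5] T [-0.06  0.01 -0.02] w 0.0856 t 28.5
```

Emit:
apply_moves([
  {"x":0,"y":0,"z":0,"spin":0,"grip":1},
  {"x":0,"y":0,"z":0,"spin":0,"grip":1},
  {"x":0,"y":0,"z":0,"spin":0,"grip":1},
  {"x":0,"y":0,"z":0,"spin":0,"grip":1},
  {"x":0,"y":0,"z":0,"spin":0,"grip":1},
  {"x":0,"y":-3,"z":0,"spin":0,"grip":1},
  {"x":0,"y":-6.4,"z":0,"spin":0,"grip":1},
  {"x":0,"y":-6.4,"z":0,"spin":0,"grip":1},
  {"x":0,"y":-6.4,"z":0,"spin":0,"grip":1},
])

```text
time: 29.6
tcp_pos: [0.4068, -0.2627, 0.0796]
ee_rot: [-90.0, 0.1, 5.1]
force: [0.9, -0.0, -3.6]
width: 0.0645
```

```bash
python3 - <<'E'
import math
a=math.radians(3.37)
c=(.59929+.018*math.cos(a),-.3422+.018*math.sin(a)); print(c, c[0]-.0013*math.cos(a),c[1]-.0013*math.sin(a))
E
python3 c.py u 0 -6.4 0 0 g .6160 -.3412 .08 3.37
```

```text
(0.6172588733889468, -0.3411418936102652) 0.6159611214219674 -0.3412183124050794
GO x 20.06 y -0.00 z -9.62 spin 0.030 rows>=3.6
cmd [0.4076, -0.2633, 0.08, 5.1146] meas [ 0.4068 -0.2627  0.0796] yaw 5.11 j6 -38 F [ 0.9 -0.  -3.6] T [ 0.06 -0.02  0.01] w 0.0645 t 29.6
```

Emit:
apply_moves([
  {"x":5,"y":0,"z":-2.4,"spin":0.03,"grip":1},
  {"x":10,"y":0,"z":-4.8,"spin":0.03,"grip":1},
  {"x":15,"y":0,"z":-7.2,"spin":0.03,"grip":1},
  {"x":20.1,"y":0,"z":-9.6,"spin":0.03,"grip":1},
  {"x":20.1,"y":0,"z":-9.6,"spin":0.03,"grip":1},
  {"x":20.1,"y":0,"z":-9.6,"spin":0.03,"grip":1},
  {"x":20.1,"y":0,"z":-9.6,"spin":0.03,"grip":1},
  {"x":20.1,"y":0,"z":-9.6,"spin":0.03,"grip":1},
  {"x":20.1,"y":0,"z":-9.6,"spin":0.03,"grip":1},
])

```text
time: 30.72
tcp_pos: [0.6157, -0.3408, 0.0808]
ee_rot: [-90.0, -0.0, 3.4]
force: [-0.5, -0.0, -2.7]
width: 0.0644
```

```bash
python3 c.py u 20.1 0 -9.6 .03; cat > held2.py <<'E'
from meas import *
import math,json,sys
k,x0,y0,w0=sys.argv[1],*map(float,sys.argv[2:5])
def f(p,C,x,y,w,zt,tag):
    a=math.radians(w)
    m=hsvmask(p,k)&(np.hypot(C[...,0]-x,C[...,1]-y)<.075)&(abs(C[...,2]-zt)<.01)
    v,u=np.where(m);P=plane("side",np.c_[u,v],zt)
    lx=(P[:,0]-x)*math.cos(a)+(P[:,1]-y)*math.sin(a); ly=-(P[:,0]-x)*math.sin(a)+(P[:,1]-y)*math.cos(a)
    for Y in np.arange(-.035,.04,.01):
        t=(abs(ly-Y)<.005)&(lx>-.045)
        if t.any(): print(tag,round(Y,3),lx[t].min().round(4),lx[t].max().round(4))
    print(tag,'ly',np.percentile(ly,[0,2,98,100]).round(4))
    K=C[hsvmask(p,k)&(C[...,2]>zt+.015)&(C[...,2]<zt+.04)&(np.hypot(C[...,0]-x,C[...,1]-y)<.085)]; q=K.mean(0)
    print(tag,'key',((q[0]-x)*math.cos(a)+(q[1]-y)*math.sin(a)).round(4),(-(q[0]-x)*math.sin(a)+(q[1]-y)*math.cos(a)).round(4))
f(np.load('pics/side0p.npy'),np.load('pics/side0C.npy'),x0,y0,w0,.034,'ref')
x,y,z,w=json.load(open('cmd.json')); p,d=snapshot("side"); f(p,cloud("side",d),x,y,w,.097,'now')
print(robot.state()['tcp_pos']); crop("side",p,290,200,450,320,5,sys.argv[5])
E
python3 held2.py blue .41165 -.2629 5.1 b3
```

```text
cmd [0.6164, -0.341, 0.08, 3.3957] meas [ 0.6157 -0.3408  0.0808] yaw 3.38 j6 -32 F [-0.5 -0.  -2.7] T [ 0.01 -0.01 -0.01] w 0.0644 t 30.7
ref -0.035 -0.039 0.0348
ref -0.025 -0.0385 0.0337
ref -0.015 0.0264 0.0347
ref -0.005 0.0274 0.0332
ref 0.005 0.0265 0.0342
ref 0.015 -0.0272 0.0349
ref 0.025 -0.0375 0.0337
ref 0.035 -0.0316 0.0155
ref ly [-0.0379 -0.0374  0.0297  0.0301]
ref key -0.0571 -0.0076
now -0.035 -0.0355 0.0388
now -0.025 -0.0347 0.0381
now -0.015 0.0292 0.0387
now -0.005 0.0301 0.0367
now 0.005 0.0293 0.0371
now 0.015 0.0299 0.0382
now 0.025 -0.0368 0.038
now 0.035 -0.035 0.0361
now ly [-0.0389 -0.0347  0.0322  0.0333]
now key -0.0546 -0.0045
[ 0.61591287 -0.3408086   0.08085656]
```

View pics/b3.png

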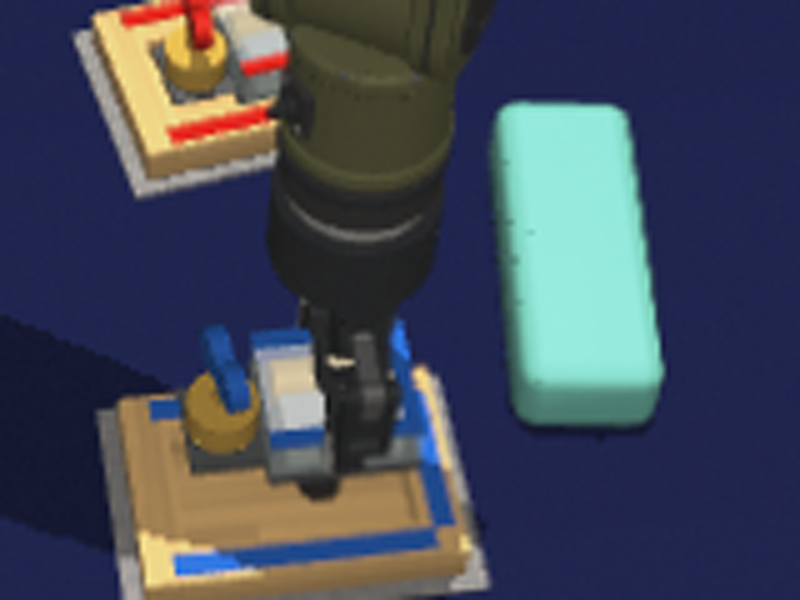

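```bash
python3 - <<'E'
from meas import *
import math
for k,x,y,w in(('red',.60727,-.06156,13.63),('green',.56766,.16724,-.16),('blue',.59929,-.3422,3.37)):
  for n in('top','side'):
    p=np.load(f'pics/{n}0p.npy');C=np.load(f'pics/{n}0C.npy');a=math.radians(w)
    h=cv2.cvtColor(p,cv2.COLOR_RGB2HSV)
    dx=C[...,0]-x;dy=C[...,1]-y; LX=dx*math.cos(a)+dy*math.sin(a);LY=-dx*math.sin(a)+dy*math.cos(a)
    m=(abs(LX)<.095)&(abs(LY)<.05)&(abs(C[...,2]-.024)<.006)&(h[...,1]>70)&(h[...,2]>100)
    v,u=np.where(m);P=plane(n,np.c_[u,v],.024);dx=P[:,0]-x;dy=P[:,1]-y
    lx=dx*math.cos(a)+dy*math.sin(a); ly=-dx*math.sin(a)+dy*math.cos(a)
    mids=[]; 
    for Y in np.arange(-.045,.046,.01):
        t=abs(ly-Y)<.005
        if t.sum()>3: mids.append((round(lx[t].min()*1000,1),round(lx[t].max()*1000,1)))
    M=np.array(mids); print(k,n,np.median(M,0),np.median(M.mean(1)))
    m2=hsvmask(p,k)&(abs(LX)<.095)&(abs(LY)<.06)&(abs(C[...,2]-.024)<.006); v,u=np.where(m2);P=plane(n,np.c_[u,v],.024);dx=P[:,0]-x;dy=P[:,1]-y
    lx=dx*math.cos(a)+dy*math.sin(a); ly=-dx*math.sin(a)+dy*math.cos(a); print('   inlay lx',lx.min(),lx.max(),'ly',ly.min(),ly.max())
E
```

```text
red top [-79.6   79.15] -0.17500000000000426
   inlay lx -0.06228203572292711 0.07330123953765993 ly -0.049600819629857254 0.049077178873474944
red side [-82.75  78.15] -2.349999999999998
   inlay lx -0.09312128973972034 0.07407252076103223 ly -0.05291864305126138 0.05101884440988185
green top [-78.95  77.05] -0.9500000000000028
   inlay lx -0.06250672925516233 0.0718477433751442 ly -0.04697197099006779 0.04950900593010384
green side [-80.15  77.9 ] -1.2499999999999964
   inlay lx -0.06381752421382113 0.07494518927407384 ly -0.053700167432837016 0.05137577319204844
blue top [-78.7   74.85] -1.9250000000000007
   inlay lx -0.06139617960771368 0.07442239595546951 ly -0.05124522901486977 0.0490836986601072
blue side [-80.7  79.1] -0.9250000000000007
   inlay lx -0.06501695351737821 0.07468833262500754 ly -0.05402140600698968 0.04796305936448442
```

```bash
python3 held.py blue .097 b4
```

```text
side rel tcp: lx -0.0595..0.0388 mid -0.0103  ly -0.0389..0.0329 mid -0.0030 (array([ 0.60660425, -0.34300064]), (68.4762191772461, 101.33040618896484), 89.3587875366211)
top rel tcp: lx -0.0331..0.0393 mid 0.0031  ly 0.0104..0.0367 mid 0.0235 (array([ 0.62020923, -0.30900555]), (24.271150588989258, 75.78971862792969), 78.74956512451172)
```

View pics/b4top.png

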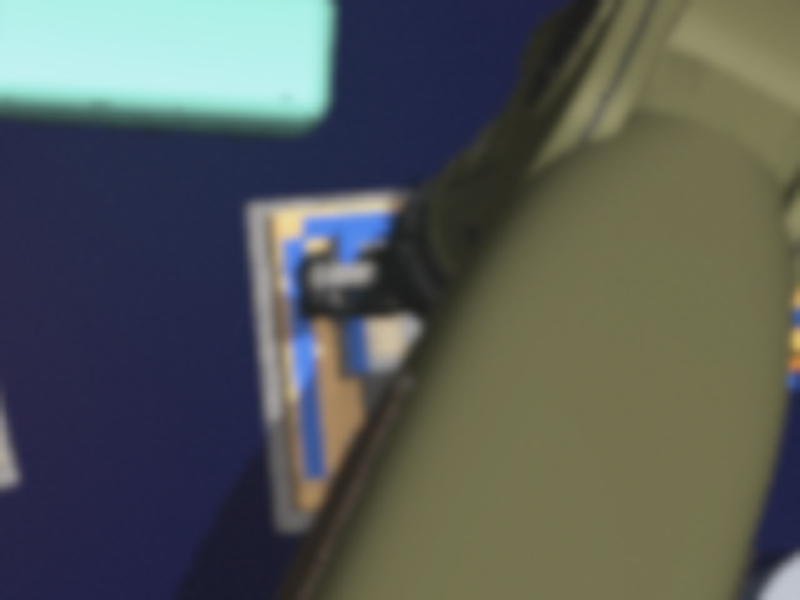

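```bash
python3 - <<'E'
from meas import *
import math,json
x,y,z,w=json.load(open('cmd.json'));a=math.radians(w);n="top"
p,d=snapshot(n);C=cloud(n,d)
m=hsvmask(p,'blue')&(np.hypot(C[...,0]-x,C[...,1]-y)<.075)&(abs(C[...,2]-.097)<.008)
v,u=np.where(m);P=plane(n,np.c_[u,v],.0975)
lx=(P[:,0]-x)*math.cos(a)+(P[:,1]-y)*math.sin(a); ly=-(P[:,0]-x)*math.sin(a)+(P[:,1]-y)*math.cos(a)
for X in np.arange(-.035,.04,.008):
    t=abs(lx-X)<.004
    if t.any(): print(round(X,3),t.sum(),ly[t].min().round(4),ly[t].max().round(4))
for Y in np.arange(-.035,.04,.008):
    t=abs(ly-Y)<.004
    if t.any(): print('Y',round(Y,3),t.sum(),lx[t].min().round(4),lx[t].max().round(4))
print(robot.state()['tcp_pos'])
E
```

```text
-0.035 3 0.0294 0.0344
-0.027 10 0.0285 0.0342
-0.019 11 0.0281 0.0356
-0.011 8 0.0297 0.0353
0.021 3 0.0295 0.0345
0.029 21 0.0136 0.0364
0.037 23 0.0105 0.0362
Y 0.013 7 0.0318 0.0392
Y 0.021 11 0.0298 0.0376
Y 0.029 39 -0.0332 0.0382
Y 0.037 22 -0.0328 0.0386
[ 0.61613793 -0.34089104  0.08061556]
```

Emit:
apply_moves([
  {"x":-0.2,"y":0,"z":-0.15,"spin":0,"grip":1},
  {"x":-0.2,"y":2,"z":-0.15,"spin":0,"grip":1},
  {"x":-0.2,"y":3.5,"z":-0.15,"spin":0,"grip":1},
  {"x":-0.2,"y":4,"z":-0.15,"spin":0,"grip":1},
  {"x":-0.2,"y":4.3,"z":-0.15,"spin":0,"grip":1},
  {"x":-0.2,"y":4.6,"z":-0.15,"spin":0,"grip":1},
])

```text
time: 31.68
tcp_pos: [0.6148, -0.3428, 0.0347]
ee_rot: [-90.0, -0.1, 3.4]
force: [-0.3, -0.9, -3.3]
width: 0.0651
```

```bash
python3 c.py u -.2 4.6 -.15 0 
```

```text
cmd [0.6145, -0.3426, 0.034, 3.3957] meas [ 0.6148 -0.3428  0.0347] yaw 3.39 j6 -33 F [-0.3 -0.9 -3.3] T [-0.04 -0.07 -0.07] w 0.0651 t 31.7
```

Inside the pocket with no side contact. Seating it now.

Emit:
apply_moves([
  {"x":0,"y":0.3,"z":0,"spin":0,"grip":1},
  {"x":0,"y":0.5,"z":0,"spin":0,"grip":1},
  {"x":0,"y":0.6,"z":0,"spin":0,"grip":1},
  {"x":0,"y":0.6,"z":0,"spin":0,"grip":1},
])

```text
time: 32.17
tcp_pos: [0.6145, -0.3426, 0.0295]
ee_rot: [-90.0, -0.0, 3.4]
force: [-2.1, 1.4, 5.0]
width: 0.0645
```

```bash
python3 c.py u 0 .6 0 0
```

```text
cmd [0.6145, -0.3426, 0.028, 3.3957] meas [ 0.6145 -0.3426  0.0295] yaw 3.39 j6 -33 F [-2.1  1.4  5. ] T [ 0.21  0.43 -0.05] w 0.0645 t 32.2
```

Emit:
apply_moves([
  {"x":0,"y":0,"z":0,"spin":0,"grip":0.5},
  {"x":0,"y":0,"z":0,"spin":0,"grip":0},
  {"x":0,"y":0,"z":0,"spin":0,"grip":0},
  {"x":0,"y":0,"z":0,"spin":0,"grip":0},
  {"x":0,"y":0,"z":0,"spin":0,"grip":0},
  {"x":0,"y":-4,"z":0,"spin":0,"grip":0},
  {"x":0,"y":-9,"z":0,"spin":0,"grip":0},
  {"x":0,"y":-12,"z":0,"spin":0,"grip":0},
  {"x":-25,"y":-12,"z":0,"spin":0,"grip":0},
  {"x":-25,"y":-12,"z":0,"spin":0,"grip":0},
  {"x":-25,"y":-12,"z":0,"spin":0,"grip":0},
  {"x":-25,"y":-12,"z":0,"spin":0,"grip":0},
])

```text
time: 33.67
tcp_pos: [0.363, -0.3573, 0.1484]
ee_rot: [-90.1, -0.0, 3.4]
force: [-0.8, -0.5, -0.6]
width: 0.0858
```

```bash
cat > seated.py <<'E'
from meas import *
import math,sys
PK={'red':(.60727,-.06156,13.63),'green':(.56766,.16724,-.16),'blue':(.59929,-.3422,3.37)}
if __name__=="__main__":
  for n in("top","side"):
    p,d=snapshot(n);C=cloud(n,d); crop(n,p,*((200,110,460,230) if n=="top" else (240,130,420,340)),(3 if n=="top" else 2.8),sys.argv[1]+n)
    for k,(x,y,w) in PK.items():
        a=math.radians(w); c=(x+.018*math.cos(a),y+.018*math.sin(a)); q=(x-.037*math.cos(a),y-.037*math.sin(a))
        m=hsvmask(p,k)&(np.hypot(C[...,0]-c[0],C[...,1]-c[1])<.06)&(C[...,2]>.037)&(C[...,2]<.054)
        v,u=np.where(m)
        if len(u)>20:
            r=rect(plane(n,np.c_[u,v],.046)); e=r[0]-np.array(c); print(n,k,'cover err',(e*1000).round(1),r[1],round(r[2],1),'z',np.percentile(C[m][:,2],[10,50,90]).round(4))
        m=hsvmask(p,k)&(np.hypot(C[...,0]-q[0],C[...,1]-q[1])<.032)&(C[...,2]>.06)&(C[...,2]<.1)
        v,u=np.where(m)
        if len(u)>8:
            K=C[m]; Q=K[:,:2]-K[:,:2].mean(0); ww,V=np.linalg.eigh(Q.T@Q); ang=np.degrees(np.arctan2(V[1,1],V[0,1]))%180
            r=rect(plane(n,np.c_[u,v],.078)); print('     key expected',np.round(q,4),'mean',K.mean(0).round(4),'n',len(u),'pca yaw %.1f'%ang,'rect',r[0].round(4),np.round(r[1],1),round(r[2],1))
E
python3 c.py u -25 -12 0 0; python3 seated.py k1
```

```text
cmd [0.3649, -0.3574, 0.148, 3.3957] meas [ 0.363  -0.3573  0.1484] yaw 3.42 j6 -48 F [-0.8 -0.5 -0.6] T [-0.08  0.02 -0.  ] w 0.0858 t 33.7
top red cover err [0.9 1.3] (72.310302734375, 62.36687088012695) 14.2 z [0.0425 0.0453 0.048 ]
     key expected [ 0.5713 -0.0703] mean [ 0.572  -0.0686  0.0755] n 50 pca yaw 94.4 rect [ 0.5721 -0.0686] [ 8.7 39.1] 3.6
top green cover err [0.7 0.9] (65.74195861816406, 66.93183898925781) 89.9 z [0.0426 0.0455 0.0486]
     key expected [0.5307 0.1673] mean [0.5312 0.1658 0.0749] n 45 pca yaw 68.7 rect [0.5308 0.1646] [41.4  7.5] 68.7
top blue cover err [-2.   0.8] (73.31613159179688, 66.8397445678711) 1.1 z [0.0429 0.0454 0.0483]
     key expected [ 0.5624 -0.3444] mean [ 0.5615 -0.3439  0.0753] n 41 pca yaw 105.4 rect [ 0.56   -0.3413] [ 8.1 39.4] 19.2
side red cover err [ 0.2 -1.2] (75.30592346191406, 69.42242431640625) 14.1 z [0.0428 0.0461 0.0486]
     key expected [ 0.5713 -0.0703] mean [ 0.5712 -0.0756  0.0736] n 55 pca yaw 96.1 rect [ 0.5703 -0.0813] [12.7 49.7] 3.8
side green cover err [-0.8 -2.2] (66.74411010742188, 75.19635772705078) 87.2 z [0.0434 0.0463 0.0488]
     key expected [0.5307 0.1673] mean [0.5291 0.1609 0.0733] n 42 pca yaw 69.5 rect [0.5283 0.1552] [50.4 12.7] 71.3
side blue cover err [-0.7 -2.9] (74.19456481933594, 67.29405975341797) 3.5 z [0.0429 0.0454 0.0483]
     key expected [ 0.5624 -0.3444] mean [ 0.5606 -0.3505  0.073 ] n 84 pca yaw 105.8 rect [ 0.5604 -0.3542] [13.3 46.7] 12.8
```

View pics/k1top.png

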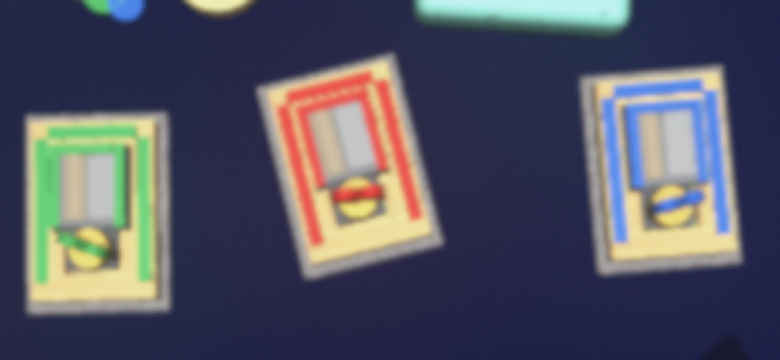

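View pics/k1side.png

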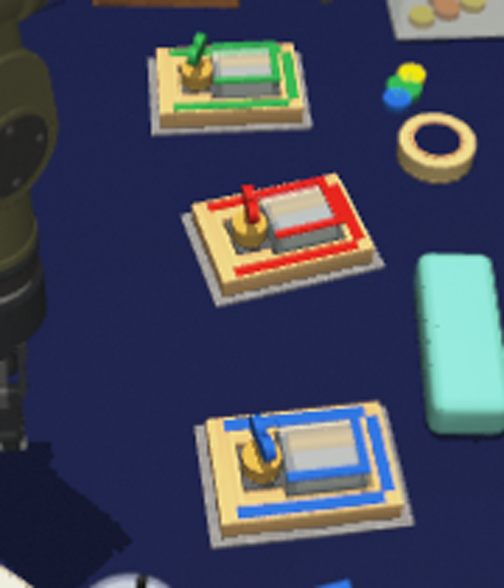

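```bash
python3 c.py g .562 -.3448 .13 105.6
```

```text
GO x 19.75 y 1.80 z 0.09 spin -1.784 rows>=9.6
cmd [0.3649, -0.3574, 0.148, 3.3957] meas [ 0.3577 -0.355   0.1476] yaw 3.12 j6 -48 F [1.2 0.2 0.3] T [ 0.   -0.02  0.  ] w 0.0851 t 33.8
```

Emit:
apply_moves([
  {"x":2,"y":0,"z":0,"spin":-0.18,"grip":0},
  {"x":4,"y":0,"z":0,"spin":-0.36,"grip":0},
  {"x":6,"y":0,"z":0,"spin":-0.54,"grip":0},
  {"x":8,"y":0,"z":0,"spin":-0.72,"grip":0},
  {"x":10,"y":0,"z":0,"spin":-0.9,"grip":0},
  {"x":12,"y":0,"z":0,"spin":-1.08,"grip":0},
  {"x":14,"y":0,"z":0,"spin":-1.26,"grip":0},
  {"x":16,"y":0,"z":0,"spin":-1.44,"grip":0},
  {"x":18,"y":0,"z":0,"spin":-1.62,"grip":0},
  {"x":19.8,"y":1.8,"z":0.1,"spin":-1.784,"grip":0},
  {"x":19.8,"y":1.8,"z":0.1,"spin":-1.784,"grip":0},
  {"x":19.8,"y":1.8,"z":0.1,"spin":-1.784,"grip":0},
])

```text
time: 35.28
tcp_pos: [0.5621, -0.3444, 0.1304]
ee_rot: [-90.0, -0.0, 105.5]
force: [0.6, -0.0, -0.2]
width: 0.0853
```

```bash
python3 c.py u 19.8 1.8 .1 -1.784 g .562 -.3448 .06 105.6; python3 - <<'E'
from meas import *
p,d=snapshot("side"); crop("side",p,280,200,440,320,5,"kb1")
p,d=snapshot("top"); crop("top",p,350,100,510,220,5,"kb1t")
E
python3 c.py
```

```text
GO x 0.00 y 7.00 z 0.05 spin 0.000 rows>=1.1
cmd [0.5625, -0.3447, 0.13, 105.6114] meas [ 0.5621 -0.3444  0.1304] yaw 105.50 j6 -137 F [ 0.6 -0.  -0.2] T [ 0.05 -0.03 -0.06] w 0.0853 t 35.3
cmd [0.5625, -0.3447, 0.13, 105.6114] meas [ 0.5621 -0.3448  0.131 ] yaw 105.51 j6 -137 F [-0.3 -0.1  0.4] T [ 0.02  0.06 -0.03] w 0.0854 t 35.4
```

View pics/kb1.png

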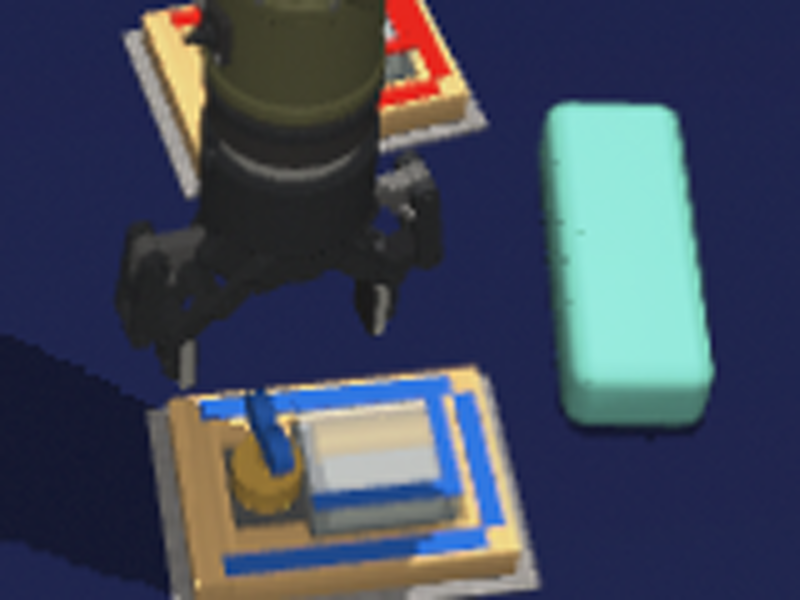

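View pics/kb1t.png

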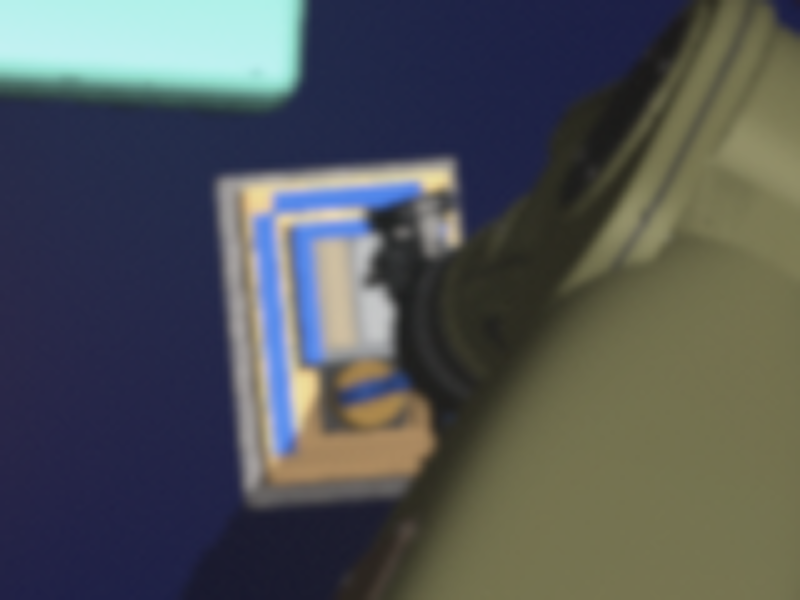

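Emit:
apply_moves([
  {"x":0,"y":3,"z":0,"spin":0,"grip":0},
  {"x":0,"y":5.5,"z":0,"spin":0,"grip":0},
  {"x":0,"y":7,"z":0,"spin":0,"grip":0},
  {"x":0,"y":7,"z":0,"spin":0,"grip":0},
  {"x":0,"y":7,"z":0,"spin":0,"grip":0.6},
  {"x":0,"y":7,"z":0,"spin":0,"grip":0.6},
  {"x":0,"y":7,"z":0,"spin":0,"grip":0.6},
  {"x":0,"y":7,"z":0,"spin":0,"grip":0.6},
])

```text
time: 36.38
tcp_pos: [0.5626, -0.3447, 0.0607]
ee_rot: [-90.0, 0.0, 105.6]
force: [-0.5, -0.5, 0.5]
width: 0.0345
```

```bash
python3 c.py u 0 7 0 0; python3 - <<'E'
from meas import *
p,d=snapshot("side"); crop("side",p,280,200,440,320,5,"kb2")
E
```

```text
cmd [0.5625, -0.3447, 0.06, 105.6114] meas [ 0.5626 -0.3447  0.0607] yaw 105.61 j6 -137 F [-0.5 -0.5  0.5] T [-0.02 -0.06  0.01] w 0.0345 t 36.4
```

View pics/kb2.png

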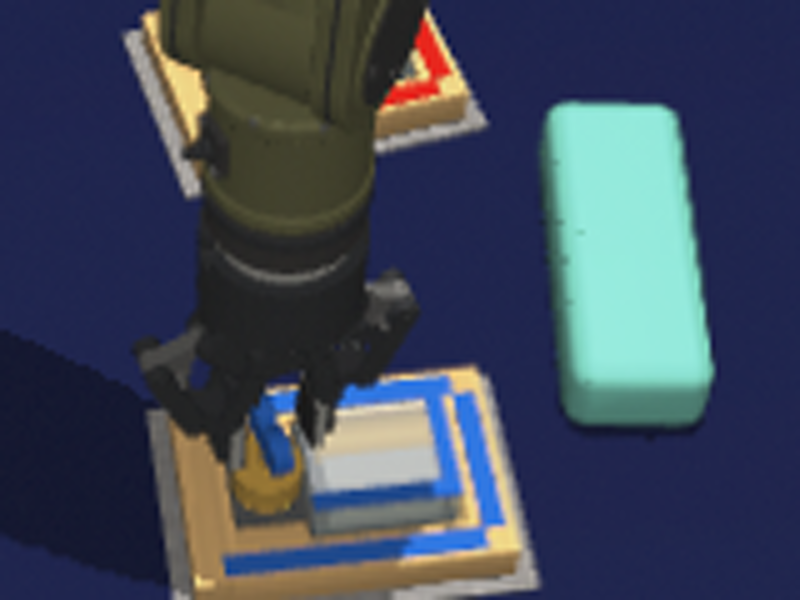

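Emit:
apply_moves([
  {"x":0,"y":-0.2,"z":0,"spin":0,"grip":0.6},
  {"x":0,"y":-0.2,"z":0,"spin":0,"grip":1},
  {"x":0,"y":-0.2,"z":0,"spin":0,"grip":1},
  {"x":0,"y":-0.2,"z":0,"spin":0,"grip":1},
  {"x":0,"y":-0.2,"z":0,"spin":0,"grip":1},
  {"x":0,"y":-0.2,"z":0,"spin":0,"grip":1},
])

```text
time: 37.17
tcp_pos: [0.5624, -0.3447, 0.0626]
ee_rot: [-90.0, 0.0, 105.6]
force: [-1.1, -0.3, 3.3]
width: 0.009
```

```bash
python3 c.py u 0 -.2 0 0
```

```text
cmd [0.5625, -0.3447, 0.062, 105.6114] meas [ 0.5624 -0.3447  0.0626] yaw 105.60 j6 -137 F [-1.1 -0.3  3.3] T [-0.06  0.19  0.01] w 0.0090 t 37.2
```

Emit:
apply_moves([
  {"x":0,"y":0,"z":0,"spin":0.15,"grip":1},
  {"x":0,"y":0,"z":0,"spin":0.3,"grip":1},
  {"x":0,"y":0,"z":0,"spin":0.45,"grip":1},
  {"x":0,"y":0,"z":0,"spin":0.6,"grip":1},
  {"x":0,"y":0,"z":0,"spin":0.75,"grip":1},
  {"x":0,"y":0,"z":0,"spin":0.75,"grip":1},
])

```text
time: 37.92
tcp_pos: [0.563, -0.3448, 0.0626]
ee_rot: [-90.1, -0.0, 62.7]
force: [-0.1, -0.6, 2.9]
width: 0.0086
```

```bash
python3 c.py u 0 0 0 .75;  python3 - <<'E'
from meas import *
p,d=snapshot("side"); crop("side",p,280,200,440,320,5,"kb3")
E
```

```text
cmd [0.5625, -0.3447, 0.062, 62.6396] meas [ 0.563  -0.3448  0.0626] yaw 62.73 j6 -94 F [-0.1 -0.6  2.9] T [-0.05 -0.11 -0.06] w 0.0086 t 37.9
```

View pics/kb3.png

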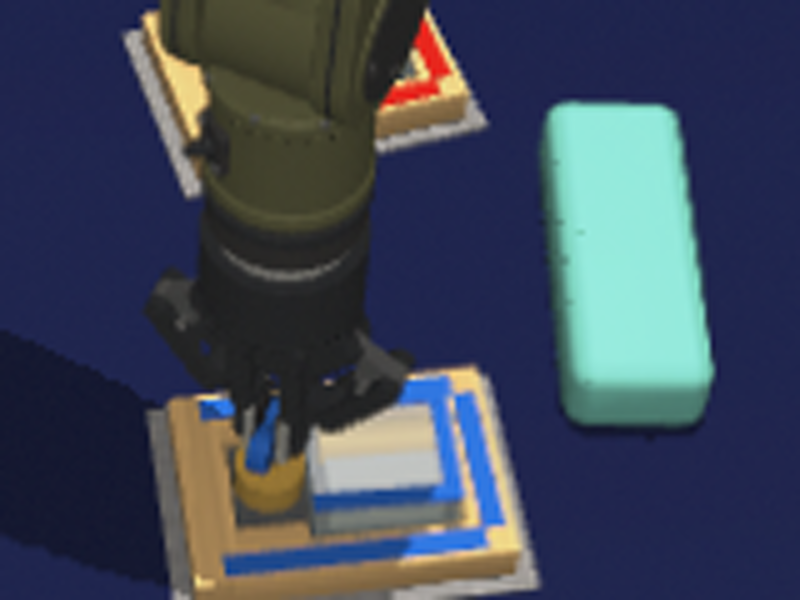

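Emit:
apply_moves([
  {"x":0,"y":0,"z":0,"spin":0.16,"grip":1},
  {"x":0,"y":0,"z":0,"spin":0.32,"grip":1},
  {"x":0,"y":0,"z":0,"spin":0.48,"grip":1},
  {"x":0,"y":0,"z":0,"spin":0.64,"grip":1},
  {"x":0,"y":0,"z":0,"spin":0.8,"grip":1},
  {"x":0,"y":0,"z":0,"spin":0.96,"grip":1},
  {"x":0,"y":0,"z":0,"spin":1.12,"grip":1},
  {"x":0,"y":0,"z":0,"spin":1.28,"grip":1},
  {"x":0,"y":0,"z":0,"spin":1.44,"grip":1},
  {"x":0,"y":0,"z":0,"spin":1.5,"grip":1},
])

```text
time: 39.22
tcp_pos: [0.5634, -0.346, 0.0626]
ee_rot: [-90.1, -0.2, -23.3]
force: [1.4, -3.5, 1.1]
width: 0.0088
```

```bash
python3 c.py u 0 0 0 1.5
```

```text
cmd [0.5625, -0.3447, 0.062, -23.3041] meas [ 0.5634 -0.346   0.0626] yaw -23.32 j6 -8 F [ 1.4 -3.5  1.1] T [-0.54 -0.29  0.17] w 0.0088 t 39.2
```

Emit:
apply_moves([
  {"x":0,"y":0,"z":0,"spin":0.15,"grip":1},
  {"x":0,"y":0,"z":0,"spin":0.3,"grip":1},
  {"x":0,"y":0,"z":0,"spin":0.45,"grip":1},
  {"x":0,"y":0,"z":0,"spin":0.6,"grip":1},
  {"x":0,"y":0,"z":0,"spin":0.6,"grip":1},
])

```text
time: 39.85
tcp_pos: [0.5632, -0.3461, 0.0627]
ee_rot: [-90.0, -0.2, -57.5]
force: [0.5, -4.1, 1.3]
width: 0.0086
```

```bash
python3 c.py u 0 0 0 0.6
```

```text
cmd [0.5625, -0.3447, 0.062, -57.6816] meas [ 0.5632 -0.3461  0.0627] yaw -57.53 j6 26 F [ 0.5 -4.1  1.3] T [-1.   -0.17 -0.07] w 0.0086 t 39.9
```

Emit:
apply_moves([
  {"x":0,"y":0,"z":0,"spin":0.15,"grip":1},
  {"x":0,"y":0,"z":0,"spin":0.3,"grip":1},
  {"x":0,"y":0,"z":0,"spin":0.45,"grip":1},
  {"x":0,"y":0,"z":0,"spin":0.6,"grip":1},
])

```text
time: 40.35
tcp_pos: [0.5626, -0.3463, 0.0627]
ee_rot: [-90.0, -0.2, -92.1]
force: [-0.8, -5.0, 2.8]
width: 0.0089
```

```bash
python3 c.py u 0 0 0 0.6; python3 - <<'E'
from meas import *
p,d=snapshot("side"); crop("side",p,280,200,440,320,5,"kb4")
E
```

```text
cmd [0.5625, -0.3447, 0.062, -92.059] meas [ 0.5626 -0.3463  0.0627] yaw -92.13 j6 61 F [-0.8 -5.   2.8] T [-1.19  0.07  0.2 ] w 0.0089 t 40.4
```

View pics/kb4.png

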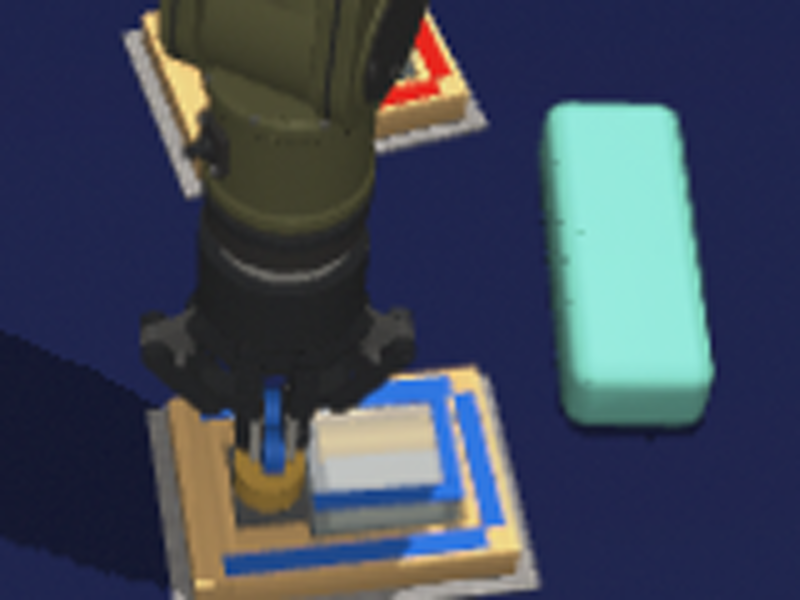

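Emit:
apply_moves([
  {"x":0,"y":0,"z":0,"spin":0.15,"grip":1},
  {"x":0,"y":0,"z":0,"spin":0.3,"grip":1},
  {"x":0,"y":0,"z":0,"spin":0.45,"grip":1},
  {"x":0,"y":0,"z":0,"spin":0.6,"grip":1},
])

```text
time: 40.9
tcp_pos: [0.562, -0.3461, 0.0627]
ee_rot: [-89.9, -0.2, -126.5]
force: [-2.3, -4.4, 3.2]
width: 0.0088
```

```bash
python3 c.py u 0 0 0 0.6
```

```text
cmd [0.5625, -0.3447, 0.062, -126.4365] meas [ 0.562  -0.3461  0.0627] yaw -126.51 j6 95 F [-2.3 -4.4  3.2] T [-1.    0.24  0.14] w 0.0088 t 40.9
```

Emit:
apply_moves([
  {"x":0,"y":0,"z":0,"spin":0.15,"grip":1},
  {"x":0,"y":0,"z":0,"spin":0.3,"grip":1},
  {"x":0,"y":0,"z":0,"spin":0.45,"grip":1},
  {"x":0,"y":0,"z":0,"spin":0.6,"grip":1},
])

```text
time: 41.4
tcp_pos: [0.5617, -0.3457, 0.0626]
ee_rot: [-89.9, -0.1, -160.9]
force: [-0.6, -4.4, 4.4]
width: 0.0087
```

```bash
python3 c.py u 0 0 0 0.6
```

```text
cmd [0.5625, -0.3447, 0.062, -160.814] meas [ 0.5617 -0.3457  0.0626] yaw -160.89 j6 129 F [-0.6 -4.4  4.4] T [-0.88  0.34  0.14] w 0.0087 t 41.4
```

Emit:
apply_moves([
  {"x":0,"y":0,"z":0,"spin":0.08,"grip":1},
  {"x":0,"y":0,"z":0,"spin":0.16,"grip":1},
  {"x":0,"y":0,"z":0,"spin":0.2,"grip":1},
  {"x":0,"y":0,"z":0,"spin":0.2,"grip":1},
])

```text
time: 41.9
tcp_pos: [0.5617, -0.3455, 0.0626]
ee_rot: [-89.9, -0.1, -172.1]
force: [-2.3, -5.2, 4.6]
width: 0.0086
```

```bash
python3 c.py u 0 0 0 0.2
```

```text
cmd [0.5625, -0.3447, 0.062, -172.2731] meas [ 0.5617 -0.3455  0.0626] yaw -172.13 j6 141 F [-2.3 -5.2  4.6] T [-0.94  0.54 -0.04] w 0.0086 t 41.9
```

Emit:
apply_moves([
  {"x":0,"y":0,"z":0,"spin":0.05,"grip":1},
  {"x":0,"y":0,"z":0,"spin":0.1,"grip":1},
  {"x":0,"y":0,"z":0,"spin":0.1,"grip":1},
])

```text
time: 42.28
tcp_pos: [0.5617, -0.3455, 0.0626]
ee_rot: [-89.9, -0.1, -177.9]
force: [-3.2, -5.0, 5.5]
width: 0.0088
```

```bash
python3 c.py u 0 0 0 0.1
```

```text
cmd [0.5625, -0.3447, 0.062, -178.0027] meas [ 0.5617 -0.3455  0.0626] yaw -177.90 j6 146 F [-3.2 -5.   5.5] T [-0.9   0.55 -0.05] w 0.0088 t 42.3
```

Emit:
apply_moves([
  {"x":0,"y":0,"z":0,"spin":0.03,"grip":1},
  {"x":0,"y":0,"z":0,"spin":0.06,"grip":1},
  {"x":0,"y":0,"z":0,"spin":0.06,"grip":1},
])

```text
time: 42.65
tcp_pos: [0.5615, -0.3455, 0.0626]
ee_rot: [-89.9, -0.1, 178.8]
force: [-3.0, -4.6, 4.4]
width: 0.0088
```

```bash
python3 c.py u 0 0 0 0.06
```

```text
cmd [0.5625, -0.3447, 0.062, -181.4404] meas [ 0.5615 -0.3455  0.0626] yaw 178.83 j6 150 F [-3.  -4.6  4.4] T [-1.02  0.67  0.86] w 0.0088 t 42.6
```

Emit:
apply_moves([
  {"x":0,"y":0,"z":0,"spin":0,"grip":1},
  {"x":0,"y":0,"z":0,"spin":0,"grip":0.5},
  {"x":0,"y":0,"z":0,"spin":0,"grip":0.3},
  {"x":0,"y":0,"z":0,"spin":0,"grip":0.3},
  {"x":0,"y":-3,"z":0,"spin":0,"grip":0.3},
  {"x":0,"y":-6.8,"z":0,"spin":0,"grip":0.3},
  {"x":0,"y":-6.8,"z":0,"spin":0,"grip":0.3},
])

```text
time: 43.52
tcp_pos: [0.5646, -0.3455, 0.1338]
ee_rot: [-89.8, 0.3, 178.6]
force: [0.5, 0.0, -0.3]
width: 0.0597
```

```bash
python3 c.py u 0 -6.8 0 0 g .5716 -.0695 .13 95; python3 seated.py k2
```

```text
GO x -0.22 y 0.00 z -27.53 spin 1.458 rows>=7.8
cmd [0.5625, -0.3447, 0.13, -181.4404] meas [ 0.5646 -0.3455  0.1338] yaw 178.59 j6 150 F [ 0.5  0.  -0.3] T [ 0.   -0.02  0.02] w 0.0597 t 43.5
top red cover err [0.9 1.3] (72.310302734375, 62.36687088012695) 14.2 z [0.0423 0.0457 0.0486]
     key expected [ 0.5713 -0.0703] mean [ 0.5722 -0.0689  0.0751] n 51 pca yaw 95.4 rect [ 0.5731 -0.0685] [10.5 39.2] 4.9
top green cover err [2.  2.2] (63.120540618896484, 69.59770202636719) 89.9 z [0.0427 0.0453 0.048 ]
     key expected [0.5307 0.1673] mean [0.532  0.1657 0.0751] n 46 pca yaw 69.7 rect [0.5315 0.1656] [42.   7.3] 70.8
top blue cover err [13.3 -1.5] (45.178749084472656, 68.08214569091797) 1.7 z [0.0422 0.0454 0.0482]
     key expected [ 0.5624 -0.3444] mean [ 0.5519 -0.3435  0.0749] n 26 pca yaw 2.5 rect [ 0.5517 -0.3434] [ 7.6 18. ] 88.3
side red cover err [36.3 -4.9] (46.485069274902344, 14.944798469543457) 89.4 z [0.0437 0.0457 0.049 ]
     key expected [0.5307 0.1673] mean [0.53   0.1603 0.0735] n 43 pca yaw 68.6 rect [0.53   0.1546] [48.7 13.2] 69.1
side blue cover err [ 0.3 -5.6] (68.2698745727539, 73.65415954589844) 89.8 z [0.0427 0.0458 0.0481]
     key expected [ 0.5624 -0.3444] mean [ 0.5601 -0.35    0.0708] n 101 pca yaw 177.8 rect [ 0.5609 -0.3529] [19.9 41.1] 86.9
```

View pics/k2side.png

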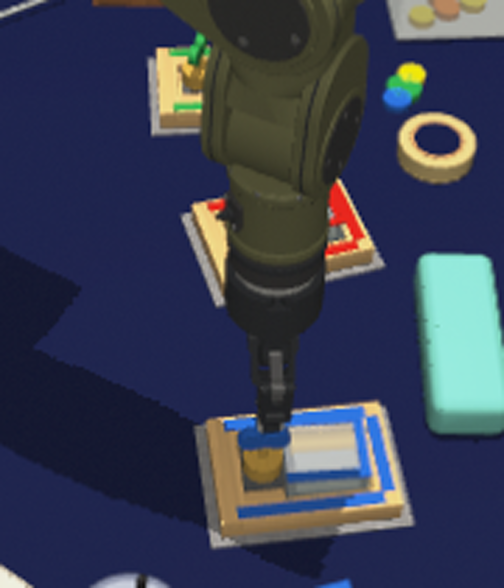

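View pics/k2top.png

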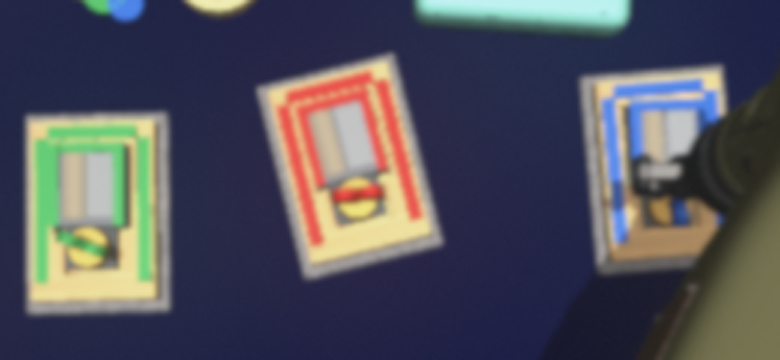

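Emit:
apply_moves([
  {"x":0,"y":0,"z":-3,"spin":-0.17,"grip":0},
  {"x":0,"y":0,"z":-6,"spin":-0.34,"grip":0},
  {"x":0,"y":0,"z":-9,"spin":-0.51,"grip":0},
  {"x":0,"y":0,"z":-12,"spin":-0.68,"grip":0},
  {"x":0,"y":0,"z":-15,"spin":-0.85,"grip":0},
  {"x":0,"y":0,"z":-18,"spin":-1.02,"grip":0},
  {"x":0,"y":0,"z":-21,"spin":-1.19,"grip":0},
  {"x":0,"y":0,"z":-24,"spin":-1.36,"grip":0},
  {"x":-0.2,"y":0,"z":-27.5,"spin":-1.53,"grip":0},
  {"x":-0.2,"y":0,"z":-27.5,"spin":-1.7,"grip":0},
  {"x":-0.2,"y":0,"z":-27.5,"spin":-1.87,"grip":0},
  {"x":-0.2,"y":0,"z":-27.5,"spin":-2,"grip":0},
])

```text
time: 45.12
tcp_pos: [0.5699, -0.0691, 0.1285]
ee_rot: [-90.2, 0.1, -66.6]
force: [0.9, 0.2, 0.6]
width: 0.0856
```

```bash
python3 c.py u -.2 0 -27.5 -2.0 
```

```text
cmd [0.5714, -0.0698, 0.13, -66.8489] meas [ 0.5699 -0.0691  0.1285] yaw -66.55 j6 60 F [0.9 0.2 0.6] T [-0.03 -0.02 -0.  ] w 0.0856 t 45.1
```

Emit:
apply_moves([
  {"x":0,"y":0,"z":0,"spin":-0.18,"grip":0},
  {"x":0,"y":0,"z":0,"spin":-0.36,"grip":0},
  {"x":0,"y":0,"z":0,"spin":-0.54,"grip":0},
  {"x":0,"y":0,"z":0,"spin":-0.72,"grip":0},
  {"x":0,"y":0,"z":0,"spin":-0.9,"grip":0},
  {"x":0,"y":0,"z":0,"spin":-1.08,"grip":0},
  {"x":0,"y":0,"z":0,"spin":-1.26,"grip":0},
  {"x":0,"y":0,"z":0,"spin":-1.44,"grip":0},
  {"x":0,"y":0,"z":0,"spin":-1.62,"grip":0},
  {"x":0,"y":0,"z":0,"spin":-1.8,"grip":0},
  {"x":0,"y":0,"z":0,"spin":-1.98,"grip":0},
  {"x":0,"y":0,"z":0,"spin":-2,"grip":0},
])

```text
time: 46.62
tcp_pos: [0.57, -0.0694, 0.1287]
ee_rot: [-89.8, 0.1, 47.7]
force: [-0.1, 0.3, -0.7]
width: 0.0848
```

```bash
python3 c.py u 0 0 0 -2.0 g .5716 -.0695 .13 95
```

```text
GO x 0.04 y 0.00 z 0.01 spin -0.825 rows>=4.4
cmd [0.5714, -0.0698, 0.13, 47.7427] meas [ 0.57   -0.0694  0.1287] yaw 47.69 j6 -55 F [-0.1  0.3 -0.7] T [ 0.03  0.01 -0.02] w 0.0848 t 46.6
```

Emit:
apply_moves([
  {"x":0,"y":0,"z":0,"spin":-0.18,"grip":0},
  {"x":0,"y":0,"z":0,"spin":-0.36,"grip":0},
  {"x":0,"y":0,"z":0,"spin":-0.54,"grip":0},
  {"x":0,"y":0,"z":0,"spin":-0.72,"grip":0},
  {"x":0,"y":0,"z":0,"spin":-0.825,"grip":0},
  {"x":0,"y":0,"z":0,"spin":-0.825,"grip":0},
  {"x":0,"y":2,"z":0,"spin":-0.825,"grip":0},
  {"x":0,"y":4,"z":0,"spin":-0.825,"grip":0},
  {"x":0,"y":5,"z":0,"spin":-0.825,"grip":0},
  {"x":0,"y":5,"z":0,"spin":-0.825,"grip":0.5},
  {"x":0,"y":5,"z":0,"spin":-0.825,"grip":0.5},
])

```text
time: 48.0
tcp_pos: [0.5718, -0.0698, 0.0809]
ee_rot: [-90.1, 0.0, 95.0]
force: [0.5, -0.0, 0.4]
width: 0.0518
```

```bash
python3 c.py u 0 5 0 -.825;python3 - <<'E'
from meas import *
p,d=snapshot("side"); crop("side",p,270,150,430,270,5,"kr1")
E
```

```text
cmd [0.5714, -0.0698, 0.08, 95.0117] meas [ 0.5718 -0.0698  0.0809] yaw 94.97 j6 -102 F [ 0.5 -0.   0.4] T [-0.01  0.01 -0.01] w 0.0518 t 48.0
```

View pics/kr1.png

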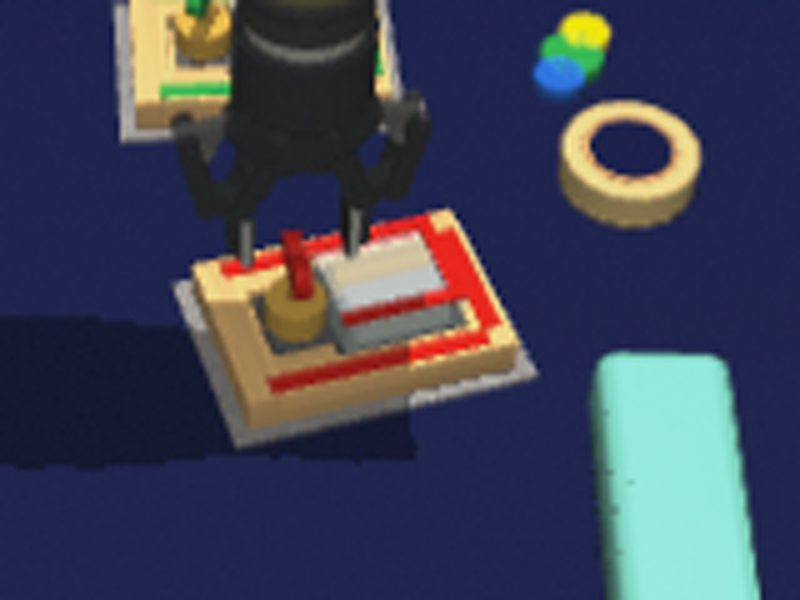

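Centred on the red blade. Lowering and closing.

Emit:
apply_moves([
  {"x":0,"y":1,"z":0,"spin":0,"grip":0.6},
  {"x":0,"y":1.8,"z":0,"spin":0,"grip":0.6},
  {"x":0,"y":1.8,"z":0,"spin":0,"grip":0.6},
  {"x":0,"y":1.8,"z":0,"spin":0,"grip":1},
  {"x":0,"y":1.8,"z":0,"spin":0,"grip":1},
  {"x":0,"y":1.8,"z":0,"spin":0,"grip":1},
  {"x":0,"y":1.8,"z":0,"spin":0,"grip":1},
  {"x":0,"y":1.8,"z":0,"spin":0,"grip":1},
])

```text
time: 49.05
tcp_pos: [0.5715, -0.0696, 0.0625]
ee_rot: [-90.0, -0.0, 95.0]
force: [0.7, 1.5, 1.6]
width: 0.0088
```

```bash
python3 c.py u 0 1.8 0 0
```

```text
cmd [0.5714, -0.0698, 0.062, 95.0117] meas [ 0.5715 -0.0696  0.0625] yaw 95.01 j6 -102 F [0.7 1.5 1.6] T [ 0.04 -0.04  0.05] w 0.0088 t 49.0
```

Emit:
apply_moves([
  {"x":0,"y":0,"z":0,"spin":0.15,"grip":1},
  {"x":0,"y":0,"z":0,"spin":0.3,"grip":1},
  {"x":0,"y":0,"z":0,"spin":0.45,"grip":1},
  {"x":0,"y":0,"z":0,"spin":0.6,"grip":1},
  {"x":0,"y":0,"z":0,"spin":0.75,"grip":1},
  {"x":0,"y":0,"z":0,"spin":0.75,"grip":1},
])

```text
time: 49.8
tcp_pos: [0.5717, -0.0697, 0.0625]
ee_rot: [-90.0, -0.0, 52.1]
force: [1.0, 1.2, 1.4]
width: 0.0089
```

```bash
python3 c.py u 0 0 0 .75;  python3 - <<'E'
from meas import *
p,d=snapshot("side"); crop("side",p,270,150,430,270,5,"kr2")
E
```

```text
cmd [0.5714, -0.0698, 0.062, 52.0399] meas [ 0.5717 -0.0697  0.0625] yaw 52.13 j6 -59 F [1.  1.2 1.4] T [ 0.1  -0.12 -0.07] w 0.0089 t 49.8
```

View pics/kr2.png

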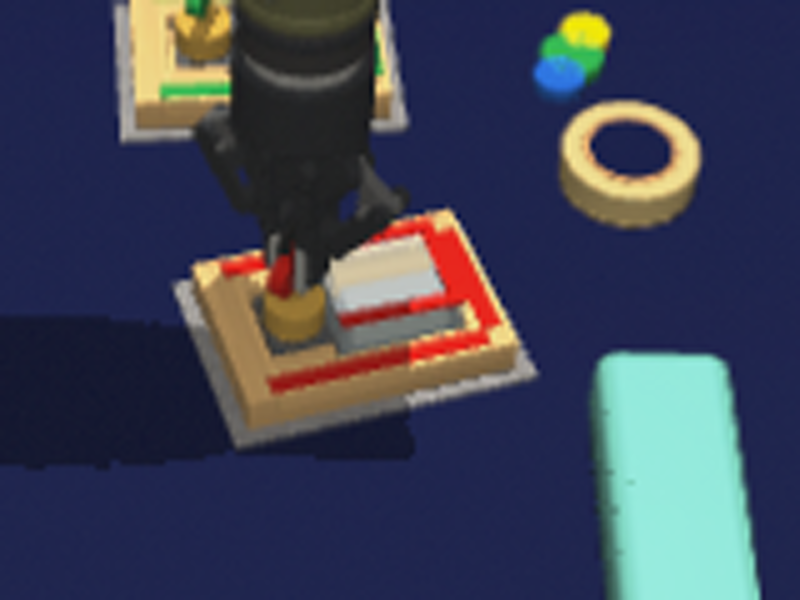

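Emit:
apply_moves([
  {"x":0,"y":0,"z":0,"spin":0.15,"grip":1},
  {"x":0,"y":0,"z":0,"spin":0.3,"grip":1},
  {"x":0,"y":0,"z":0,"spin":0.45,"grip":1},
  {"x":0,"y":0,"z":0,"spin":0.6,"grip":1},
  {"x":0,"y":0,"z":0,"spin":0.75,"grip":1},
  {"x":0,"y":0,"z":0,"spin":0.9,"grip":1},
  {"x":0,"y":0,"z":0,"spin":1.05,"grip":1},
  {"x":0,"y":0,"z":0,"spin":1.2,"grip":1},
  {"x":0,"y":0,"z":0,"spin":1.35,"grip":1},
  {"x":0,"y":0,"z":0,"spin":1.5,"grip":1},
])

```text
time: 51.1
tcp_pos: [0.5717, -0.0703, 0.0625]
ee_rot: [-90.0, -0.1, -34.1]
force: [0.7, -1.1, 0.7]
width: 0.0087
```

```bash
python3 c.py u 0 0 0 1.5
```

```text
cmd [0.5714, -0.0698, 0.062, -33.9038] meas [ 0.5717 -0.0703  0.0625] yaw -34.05 j6 27 F [ 0.7 -1.1  0.7] T [-0.21 -0.13  0.18] w 0.0087 t 51.1
```

Emit:
apply_moves([
  {"x":0,"y":0,"z":0,"spin":0.15,"grip":1},
  {"x":0,"y":0,"z":0,"spin":0.3,"grip":1},
  {"x":0,"y":0,"z":0,"spin":0.45,"grip":1},
  {"x":0,"y":0,"z":0,"spin":0.6,"grip":1},
])

```text
time: 51.6
tcp_pos: [0.5714, -0.0706, 0.0625]
ee_rot: [-90.0, -0.1, -68.4]
force: [0.1, -1.6, 2.3]
width: 0.0084
```

```bash
python3 c.py u 0 0 0 0.6
```

```text
cmd [0.5714, -0.0698, 0.062, -68.2813] meas [ 0.5714 -0.0706  0.0625] yaw -68.44 j6 61 F [ 0.1 -1.6  2.3] T [-0.32 -0.02  0.18] w 0.0084 t 51.6
```

Emit:
apply_moves([
  {"x":0,"y":0,"z":0,"spin":0.15,"grip":1},
  {"x":0,"y":0,"z":0,"spin":0.3,"grip":1},
  {"x":0,"y":0,"z":0,"spin":0.45,"grip":1},
  {"x":0,"y":0,"z":0,"spin":0.6,"grip":1},
])

```text
time: 52.1
tcp_pos: [0.5711, -0.0706, 0.0625]
ee_rot: [-90.0, -0.1, -102.8]
force: [0.4, -1.6, 2.8]
width: 0.0089
```

```bash
python3 c.py u 0 0 0 0.6
```

```text
cmd [0.5714, -0.0698, 0.062, -102.6587] meas [ 0.5711 -0.0706  0.0625] yaw -102.82 j6 96 F [ 0.4 -1.6  2.8] T [-0.35  0.14  0.13] w 0.0089 t 52.1
```

Emit:
apply_moves([
  {"x":0,"y":0,"z":0,"spin":0.15,"grip":1},
  {"x":0,"y":0,"z":0,"spin":0.3,"grip":1},
  {"x":0,"y":0,"z":0,"spin":0.45,"grip":1},
  {"x":0,"y":0,"z":0,"spin":0.6,"grip":1},
])

```text
time: 52.6
tcp_pos: [0.5708, -0.0704, 0.0625]
ee_rot: [-90.0, -0.1, -137.2]
force: [-2.0, -0.9, 3.6]
width: 0.0085
```

```bash
python3 c.py u 0 0 0 0.6
```

```text
cmd [0.5714, -0.0698, 0.062, -137.0362] meas [ 0.5708 -0.0704  0.0625] yaw -137.19 j6 130 F [-2.  -0.9  3.6] T [-0.21  0.2   0.12] w 0.0085 t 52.6
```

Predicted stop is at about −166°, so 29° remain. Smaller steps from here.

Emit:
apply_moves([
  {"x":0,"y":0,"z":0,"spin":0.12,"grip":1},
  {"x":0,"y":0,"z":0,"spin":0.24,"grip":1},
  {"x":0,"y":0,"z":0,"spin":0.35,"grip":1},
  {"x":0,"y":0,"z":0,"spin":0.42,"grip":1},
])

```text
time: 53.1
tcp_pos: [0.5706, -0.0702, 0.0625]
ee_rot: [-90.0, -0.1, -161.1]
force: [-1.1, -0.3, 3.3]
width: 0.0088
```

```bash
python3 c.py u 0 0 0 0.42
```

```text
cmd [0.5714, -0.0698, 0.062, -161.1004] meas [ 0.5706 -0.0702  0.0625] yaw -161.11 j6 154 F [-1.1 -0.3  3.3] T [-0.1   0.26  0.11] w 0.0088 t 53.1
```

Emit:
apply_moves([
  {"x":0,"y":0,"z":0,"spin":0.04,"grip":1},
  {"x":0,"y":0,"z":0,"spin":0.08,"grip":1},
  {"x":0,"y":0,"z":0,"spin":0.08,"grip":1},
])

```text
time: 53.48
tcp_pos: [0.5706, -0.0701, 0.0625]
ee_rot: [-90.0, -0.1, -165.6]
force: [-1.8, -0.8, 3.9]
width: 0.0089
```

```bash
python3 c.py u 0 0 0 0.08
```

```text
cmd [0.5714, -0.0698, 0.062, -165.6841] meas [ 0.5706 -0.0701  0.0625] yaw -165.59 j6 159 F [-1.8 -0.8  3.9] T [-0.2   0.45 -0.02] w 0.0089 t 53.5
```

Emit:
apply_moves([
  {"x":0,"y":0,"z":0,"spin":0.03,"grip":1},
  {"x":0,"y":0,"z":0,"spin":0.06,"grip":1},
  {"x":0,"y":0,"z":0,"spin":0.06,"grip":1},
])

```text
time: 53.85
tcp_pos: [0.5706, -0.0701, 0.0625]
ee_rot: [-90.0, -0.1, -169.1]
force: [-3.5, -1.4, 5.4]
width: 0.0085
```

```bash
python3 c.py u 0 0 0 0.06
```

```text
cmd [0.5714, -0.0698, 0.062, -169.1218] meas [ 0.5706 -0.0701  0.0625] yaw -169.13 j6 162 F [-3.5 -1.4  5.4] T [-0.22  0.65  0.04] w 0.0085 t 53.9
```

Emit:
apply_moves([
  {"x":0,"y":0,"z":0,"spin":0.03,"grip":1},
  {"x":0,"y":0,"z":0,"spin":0.05,"grip":1},
  {"x":0,"y":0,"z":0,"spin":0.05,"grip":1},
])

```text
time: 54.22
tcp_pos: [0.5706, -0.07, 0.0625]
ee_rot: [-89.9, -0.1, -171.8]
force: [-3.1, -1.8, 6.6]
width: 0.0086
```

```bash
python3 c.py u 0 0 0 0.05
```

```text
cmd [0.5714, -0.0698, 0.062, -171.9866] meas [ 0.5706 -0.07    0.0625] yaw -171.84 j6 165 F [-3.1 -1.8  6.6] T [-0.35  0.6   0.97] w 0.0086 t 54.2
```

Emit:
apply_moves([
  {"x":0,"y":0,"z":0,"spin":0,"grip":1},
  {"x":0,"y":0,"z":0,"spin":0,"grip":0.5},
  {"x":0,"y":0,"z":0,"spin":0,"grip":0.3},
  {"x":0,"y":0,"z":0,"spin":0,"grip":0.3},
  {"x":0,"y":-3,"z":0,"spin":0,"grip":0.3},
  {"x":0,"y":-6.8,"z":0,"spin":0,"grip":0.3},
  {"x":0,"y":-6.8,"z":0,"spin":0,"grip":0.3},
])

```text
time: 55.1
tcp_pos: [0.5741, -0.0699, 0.1334]
ee_rot: [-89.9, 0.4, -172.0]
force: [0.8, -1.0, -0.4]
width: 0.0599
```

```bash
python3 c.py u 0 -6.8 0 0 g .531 .1662 .13 69.3; python3 seated.py k3
```

```text
GO x 0.71 y 0.00 z -23.93 spin 2.072 rows>=11.1
cmd [0.5714, -0.0698, 0.13, -171.9866] meas [ 0.5741 -0.0699  0.1334] yaw -171.99 j6 165 F [ 0.8 -1.  -0.4] T [-0.03  0.03 -0.04] w 0.0599 t 55.1
top green cover err [2.  2.2] (63.120540618896484, 69.59770202636719) 89.9 z [0.0426 0.0459 0.0484]
     key expected [0.5307 0.1673] mean [0.5319 0.1656 0.0752] n 46 pca yaw 69.8 rect [0.5315 0.1656] [42.   7.3] 70.8
top blue cover err [ 0.1 -1.9] (71.69584655761719, 69.06298828125) 1.7 z [0.0421 0.0454 0.0484]
     key expected [ 0.5624 -0.3444] mean [ 0.5623 -0.3425  0.0751] n 63 pca yaw 3.8 rect [ 0.5619 -0.3417] [39.1  9.9] 3.4
side red cover err [-0.1 -3.6] (75.44895935058594, 69.31298828125) 10.5 z [0.043  0.046  0.0493]
     key expected [ 0.5713 -0.0703] mean [ 0.5712 -0.0737  0.0706] n 91 pca yaw 11.4 rect [ 0.5697 -0.0795] [44.3 26. ] 12.1
     key expected [0.5307 0.1673] mean [0.5308 0.1616 0.0737] n 45 pca yaw 67.7 rect [0.5307 0.1563] [52.3 13.2] 69.1
side blue cover err [ 0.3 -5.6] (68.2698745727539, 73.65415954589844) 89.8 z [0.043  0.0454 0.0479]
     key expected [ 0.5624 -0.3444] mean [ 0.562  -0.3492  0.0717] n 120 pca yaw 1.7 rect [ 0.562 -0.353] [20.  43.2] 86.9
```

View pics/k3side.png

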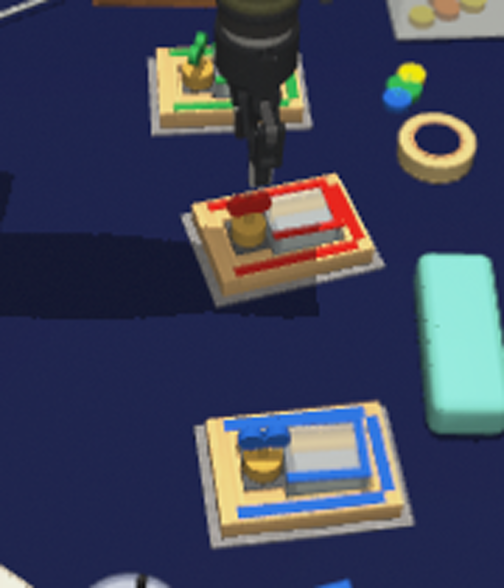

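Emit:
apply_moves([
  {"x":0.1,"y":0,"z":-3,"spin":-0.17,"grip":0},
  {"x":0.2,"y":0,"z":-6,"spin":-0.34,"grip":0},
  {"x":0.3,"y":0,"z":-9,"spin":-0.51,"grip":0},
  {"x":0.4,"y":0,"z":-12,"spin":-0.68,"grip":0},
  {"x":0.5,"y":0,"z":-15,"spin":-0.85,"grip":0},
  {"x":0.6,"y":0,"z":-18,"spin":-1.02,"grip":0},
  {"x":0.7,"y":0,"z":-21,"spin":-1.19,"grip":0},
  {"x":0.7,"y":0,"z":-23.9,"spin":-1.36,"grip":0},
  {"x":0.7,"y":0,"z":-23.9,"spin":-1.53,"grip":0},
  {"x":0.7,"y":0,"z":-23.9,"spin":-1.7,"grip":0},
  {"x":0.7,"y":0,"z":-23.9,"spin":-1.87,"grip":0},
  {"x":0.7,"y":0,"z":-23.9,"spin":-2,"grip":0},
])

```text
time: 56.7
tcp_pos: [0.5298, 0.1657, 0.1285]
ee_rot: [-90.2, 0.1, -57.1]
force: [-0.2, -0.3, -0.5]
width: 0.0853
```

```bash
python3 c.py u .7 0 -23.9 -2.0 
```

```text
cmd [0.5312, 0.1659, 0.13, -57.3951] meas [0.5298 0.1657 0.1285] yaw -57.13 j6 75 F [-0.2 -0.3 -0.5] T [ 0.02 -0.03  0.03] w 0.0853 t 56.7
```

Emit:
apply_moves([
  {"x":0,"y":0,"z":0,"spin":-0.18,"grip":0},
  {"x":0,"y":0,"z":0,"spin":-0.36,"grip":0},
  {"x":0,"y":0,"z":0,"spin":-0.54,"grip":0},
  {"x":0,"y":0,"z":0,"spin":-0.72,"grip":0},
  {"x":0,"y":0,"z":0,"spin":-0.9,"grip":0},
  {"x":0,"y":0,"z":0,"spin":-1.08,"grip":0},
  {"x":0,"y":0,"z":0,"spin":-1.26,"grip":0},
  {"x":0,"y":0,"z":0,"spin":-1.44,"grip":0},
  {"x":0,"y":0,"z":0,"spin":-1.62,"grip":0},
  {"x":0,"y":0,"z":0,"spin":-1.8,"grip":0},
  {"x":0,"y":0,"z":0,"spin":-1.98,"grip":0},
  {"x":0,"y":0,"z":0,"spin":-2,"grip":0},
])

```text
time: 58.2
tcp_pos: [0.53, 0.1657, 0.1288]
ee_rot: [-89.9, 0.1, 57.1]
force: [0.2, -0.6, 0.2]
width: 0.0851
```

```bash
python3 c.py u 0 0 0 -2.0 g .531 .1662 .08 69.3
```

```text
GO x 0.02 y 5.00 z 0.03 spin -0.211 rows>=1.1
cmd [0.5312, 0.1659, 0.13, 57.1965] meas [0.53   0.1657 0.1288] yaw 57.13 j6 -40 F [ 0.2 -0.6  0.2] T [ 0.05  0.   -0.01] w 0.0851 t 58.2
```

Emit:
apply_moves([
  {"x":0,"y":0,"z":0,"spin":-0.15,"grip":0},
  {"x":0,"y":0,"z":0,"spin":-0.21,"grip":0},
  {"x":0,"y":0,"z":0,"spin":-0.21,"grip":0},
  {"x":0,"y":2,"z":0,"spin":-0.21,"grip":0},
  {"x":0,"y":4,"z":0,"spin":-0.21,"grip":0},
  {"x":0,"y":5,"z":0,"spin":-0.21,"grip":0},
  {"x":0,"y":5,"z":0,"spin":-0.21,"grip":0.5},
  {"x":0,"y":5,"z":0,"spin":-0.21,"grip":0.5},
])

```text
time: 59.2
tcp_pos: [0.5316, 0.1662, 0.0809]
ee_rot: [-90.0, -0.0, 69.2]
force: [-0.1, -0.1, -0.1]
width: 0.0513
```

```bash
python3 c.py u 0 5 0 -.21;python3 - <<'E'
from meas import *
p,d=snapshot("side"); crop("side",p,250,90,410,210,5,"kg1")
E
```

```text
cmd [0.5312, 0.1659, 0.08, 69.2286] meas [0.5316 0.1662 0.0809] yaw 69.19 j6 -52 F [-0.1 -0.1 -0.1] T [ 0.03  0.06 -0.02] w 0.0513 t 59.2
```

View pics/kg1.png

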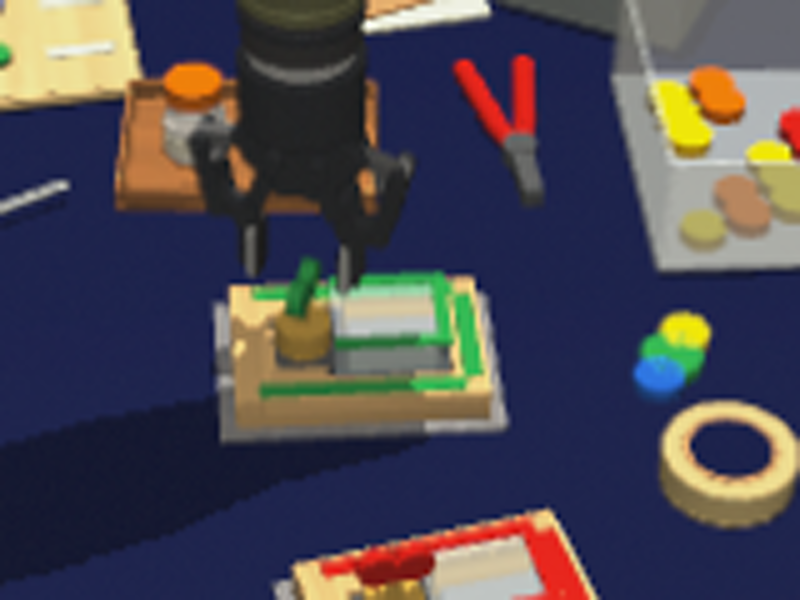

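Green key sits centred between the fingers at (303,285).

Emit:
apply_moves([
  {"x":0,"y":1,"z":0,"spin":0,"grip":0.6},
  {"x":0,"y":1.8,"z":0,"spin":0,"grip":0.6},
  {"x":0,"y":1.8,"z":0,"spin":0,"grip":0.6},
  {"x":0,"y":1.8,"z":0,"spin":0,"grip":1},
  {"x":0,"y":1.8,"z":0,"spin":0,"grip":1},
  {"x":0,"y":1.8,"z":0,"spin":0,"grip":1},
  {"x":0,"y":1.8,"z":0,"spin":0,"grip":1},
  {"x":0,"y":1.8,"z":0,"spin":0,"grip":1},
])

```text
time: 60.25
tcp_pos: [0.5312, 0.166, 0.0625]
ee_rot: [-90.0, -0.0, 69.2]
force: [0.4, -0.4, 0.8]
width: 0.0083
```

```bash
python3 c.py u 0 1.8 0 0
```

```text
cmd [0.5312, 0.1659, 0.062, 69.2286] meas [0.5312 0.166  0.0625] yaw 69.22 j6 -52 F [ 0.4 -0.4  0.8] T [-0.16  0.06 -0.02] w 0.0083 t 60.2
```

Emit:
apply_moves([
  {"x":0,"y":0,"z":0,"spin":0.15,"grip":1},
  {"x":0,"y":0,"z":0,"spin":0.3,"grip":1},
  {"x":0,"y":0,"z":0,"spin":0.45,"grip":1},
  {"x":0,"y":0,"z":0,"spin":0.6,"grip":1},
  {"x":0,"y":0,"z":0,"spin":0.75,"grip":1},
  {"x":0,"y":0,"z":0,"spin":0.9,"grip":1},
  {"x":0,"y":0,"z":0,"spin":1.05,"grip":1},
  {"x":0,"y":0,"z":0,"spin":1.2,"grip":1},
])

```text
time: 61.25
tcp_pos: [0.5302, 0.1673, 0.0625]
ee_rot: [-89.8, 0.1, 0.3]
force: [-2.0, 3.2, 2.6]
width: 0.0088
```

```bash
python3 c.py u 0 0 0 1.2;  python3 - <<'E'
from meas import *
p,d=snapshot("side"); crop("side",p,250,90,410,210,5,"kg2")
E
```

```text
cmd [0.5312, 0.1659, 0.062, 0.4737] meas [0.5302 0.1673 0.0625] yaw 0.26 j6 17 F [-2.   3.2  2.6] T [0.56 0.44 0.1 ] w 0.0088 t 61.2
```

View pics/kg2.png

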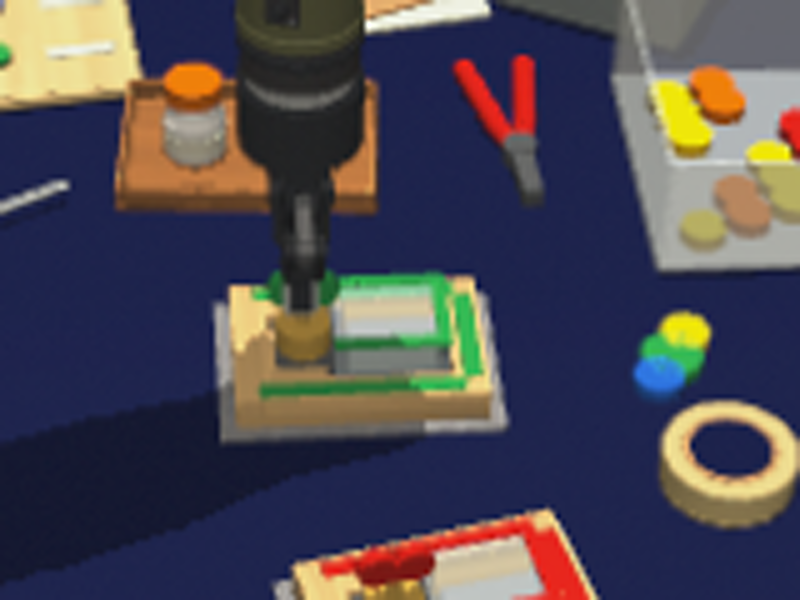

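Emit:
apply_moves([
  {"x":0,"y":0,"z":0,"spin":0.15,"grip":1},
  {"x":0,"y":0,"z":0,"spin":0.3,"grip":1},
  {"x":0,"y":0,"z":0,"spin":0.45,"grip":1},
  {"x":0,"y":0,"z":0,"spin":0.6,"grip":1},
  {"x":0,"y":0,"z":0,"spin":0.75,"grip":1},
  {"x":0,"y":0,"z":0,"spin":0.9,"grip":1},
  {"x":0,"y":0,"z":0,"spin":1.05,"grip":1},
  {"x":0,"y":0,"z":0,"spin":1.2,"grip":1},
])

```text
time: 62.3
tcp_pos: [0.5316, 0.1668, 0.0625]
ee_rot: [-89.9, 0.1, -68.4]
force: [0.4, 2.0, 0.2]
width: 0.0089
```

```bash
python3 c.py u 0 0 0 1.2
```

```text
cmd [0.5312, 0.1659, 0.062, -68.2813] meas [0.5316 0.1668 0.0625] yaw -68.40 j6 86 F [0.4 2.  0.2] T [ 0.32 -0.01  0.12] w 0.0089 t 62.3
```

Emit:
apply_moves([
  {"x":0,"y":0,"z":0,"spin":0.15,"grip":1},
  {"x":0,"y":0,"z":0,"spin":0.3,"grip":1},
  {"x":0,"y":0,"z":0,"spin":0.45,"grip":1},
  {"x":0,"y":0,"z":0,"spin":0.6,"grip":1},
])

```text
time: 62.8
tcp_pos: [0.5323, 0.1665, 0.0625]
ee_rot: [-89.9, 0.1, -102.8]
force: [1.6, 1.1, -1.2]
width: 0.0092
```

```bash
python3 c.py u 0 0 0 0.6
```

```text
cmd [0.5312, 0.1659, 0.062, -102.6587] meas [0.5323 0.1665 0.0625] yaw -102.79 j6 120 F [ 1.6  1.1 -1.2] T [ 0.2  -0.33  0.15] w 0.0092 t 62.8
```

Emit:
apply_moves([
  {"x":0,"y":0,"z":0,"spin":0.15,"grip":1},
  {"x":0,"y":0,"z":0,"spin":0.3,"grip":1},
  {"x":0,"y":0,"z":0,"spin":0.4,"grip":1},
  {"x":0,"y":0,"z":0,"spin":0.4,"grip":1},
])

```text
time: 63.3
tcp_pos: [0.532, 0.1661, 0.0625]
ee_rot: [-89.9, 0.1, -125.4]
force: [2.8, 0.5, 0.8]
width: 0.0085
```

```bash
python3 c.py u 0 0 0 0.4
```

```text
cmd [0.5312, 0.1659, 0.062, -125.5771] meas [0.532  0.1661 0.0625] yaw -125.44 j6 143 F [2.8 0.5 0.8] T [ 0.02 -0.32 -0.  ] w 0.0085 t 63.3
```

Emit:
apply_moves([
  {"x":0,"y":0,"z":0,"spin":0,"grip":0.5},
  {"x":0,"y":0,"z":0,"spin":0,"grip":0.3},
  {"x":0,"y":0,"z":0,"spin":0,"grip":0.3},
  {"x":0,"y":-3,"z":0,"spin":0,"grip":0.3},
  {"x":0,"y":-5,"z":0,"spin":0,"grip":0.3},
  {"x":0,"y":-5,"z":0,"spin":-0.17,"grip":0.3},
  {"x":0,"y":-5,"z":0,"spin":-0.34,"grip":0.3},
  {"x":0,"y":-5,"z":0,"spin":-0.51,"grip":0.3},
  {"x":0,"y":-5,"z":0,"spin":-0.68,"grip":0.3},
  {"x":0,"y":-5,"z":0,"spin":-0.85,"grip":0.3},
  {"x":0,"y":-5,"z":0,"spin":-1.02,"grip":0.3},
  {"x":0,"y":-5,"z":0,"spin":-1.19,"grip":0.3},
])

```text
time: 64.8
tcp_pos: [0.5308, 0.1659, 0.1122]
ee_rot: [-90.0, 0.0, -57.0]
force: [0.2, -0.1, -0.7]
width: 0.0597
```

```bash
python3 c.py u 0 -5 0 -1.19; python3 seated.py k4 | grep -A1 green
```

```text
cmd [0.5312, 0.1659, 0.112, -57.3951] meas [0.5308 0.1659 0.1122] yaw -57.05 j6 74 F [ 0.2 -0.1 -0.7] T [-0.03 -0.03  0.03] w 0.0597 t 64.8
top green cover err [ 0.6 -2.8] (63.35816955566406, 66.18734741210938) 89.2 z [0.0421 0.0457 0.0484]
     key expected [0.5307 0.1673] mean [0.5224 0.1517 0.0744] n 12 pca yaw 39.1 rect [0.5215 0.1514] [12.7  5.4] 44.5
--
side green cover err [-0.5 -3.8] (73.90125274658203, 69.55594635009766) 0.1 z [0.043  0.046  0.0486]
     key expected [0.5307 0.1673] mean [0.5283 0.1581 0.0717] n 53 pca yaw 51.4 rect [0.5277 0.1513] [50.2 19.6] 59.2
```

Emit:
apply_moves([
  {"x":0,"y":0,"z":0,"spin":-0.18,"grip":0.3},
  {"x":0,"y":0,"z":0,"spin":-0.36,"grip":0.3},
  {"x":0,"y":0,"z":0,"spin":-0.54,"grip":0.3},
  {"x":0,"y":0,"z":0,"spin":-0.72,"grip":0.3},
  {"x":0,"y":0,"z":0,"spin":-0.9,"grip":0.3},
  {"x":0,"y":0,"z":0,"spin":-1.08,"grip":0.3},
  {"x":0,"y":0,"z":0,"spin":-1.26,"grip":0.3},
  {"x":0,"y":0,"z":0,"spin":-1.44,"grip":0.3},
  {"x":0,"y":0,"z":0,"spin":-1.62,"grip":0.3},
  {"x":0,"y":0,"z":0,"spin":-1.8,"grip":0.3},
  {"x":0,"y":0,"z":0,"spin":-1.95,"grip":0.3},
  {"x":0,"y":0,"z":0,"spin":-1.95,"grip":0.3},
])

```text
time: 66.4
tcp_pos: [0.531, 0.166, 0.1123]
ee_rot: [-90.0, 0.0, 54.1]
force: [0.5, -0.1, 0.4]
width: 0.0598
```

```bash
python3 c.py u 0 0 0 -1.95; python3 seated.py k5 | grep -A1 green
```

```text
cmd [0.5312, 0.1659, 0.112, 54.3317] meas [0.531  0.166  0.1123] yaw 54.11 j6 -37 F [ 0.5 -0.1  0.4] T [-0.03 -0.05 -0.02] w 0.0598 t 66.4
top green cover err [ 0.6 -2.8] (63.367305755615234, 66.18734741210938) 89.2 z [0.043  0.0456 0.0488]
     key expected [0.5307 0.1673] mean [0.5239 0.1552 0.0739] n 23 pca yaw 56.5 rect [0.5236 0.1542] [20.7  6.8] 62.7
--
side green cover err [-0.5 -3.8] (73.90125274658203, 69.716796875) 0.1 z [0.0428 0.0464 0.049 ]
     key expected [0.5307 0.1673] mean [0.5276 0.1571 0.0731] n 48 pca yaw 53.1 rect [0.5265 0.1521] [50.1 16.7] 58.3
```

View pics/k5side.png

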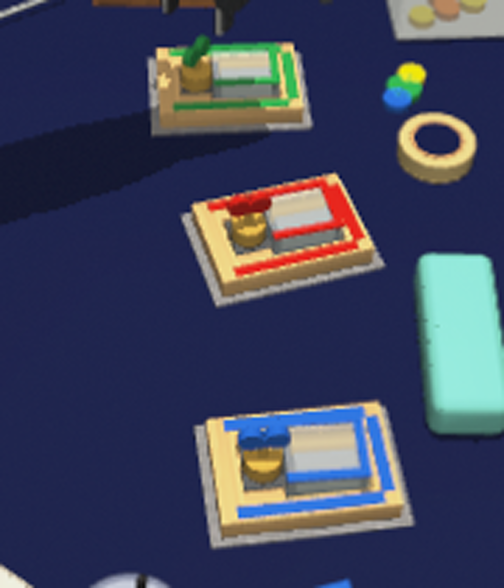

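Emit:
apply_moves([
  {"x":-0.1,"y":2,"z":0,"spin":0,"grip":0.3},
  {"x":-0.1,"y":4,"z":0,"spin":0,"grip":0.3},
  {"x":-0.1,"y":5,"z":0,"spin":0,"grip":0.6},
  {"x":-0.1,"y":5,"z":0,"spin":0,"grip":0.6},
  {"x":-0.1,"y":5,"z":0,"spin":0,"grip":1},
  {"x":-0.1,"y":5,"z":0,"spin":0,"grip":1},
  {"x":-0.1,"y":5,"z":0,"spin":0,"grip":1},
  {"x":-0.1,"y":5,"z":0,"spin":0,"grip":1},
])

```text
time: 67.5
tcp_pos: [0.5313, 0.1654, 0.0632]
ee_rot: [-90.1, -0.1, 54.3]
force: [-0.8, -0.9, 5.8]
width: 0.0092
```

```bash
python3 c.py u -.1 5 0 0
```

```text
cmd [0.5306, 0.1651, 0.062, 54.3317] meas [0.5313 0.1654 0.0632] yaw 54.32 j6 -37 F [-0.8 -0.9  5.8] T [ 0.    0.07 -0.05] w 0.0092 t 67.5
```

Emit:
apply_moves([
  {"x":0,"y":0,"z":0,"spin":0.15,"grip":1},
  {"x":0,"y":0,"z":0,"spin":0.3,"grip":1},
  {"x":0,"y":0,"z":0,"spin":0.45,"grip":1},
  {"x":0,"y":0,"z":0,"spin":0.6,"grip":1},
])

```text
time: 68.0
tcp_pos: [0.5317, 0.165, 0.0632]
ee_rot: [-90.1, -0.1, 19.7]
force: [1.7, -1.9, 5.5]
width: 0.009
```

```bash
python3 c.py u 0 0 0 .6;  python3 - <<'E'
from meas import *
p,d=snapshot("side"); crop("side",p,250,90,410,210,5,"kg3")
E
```

```text
cmd [0.5306, 0.1651, 0.062, 19.9542] meas [0.5317 0.165  0.0632] yaw 19.67 j6 -2 F [ 1.7 -1.9  5.5] T [-0.33 -0.12  0.14] w 0.0090 t 68.0
```

View pics/kg3.png

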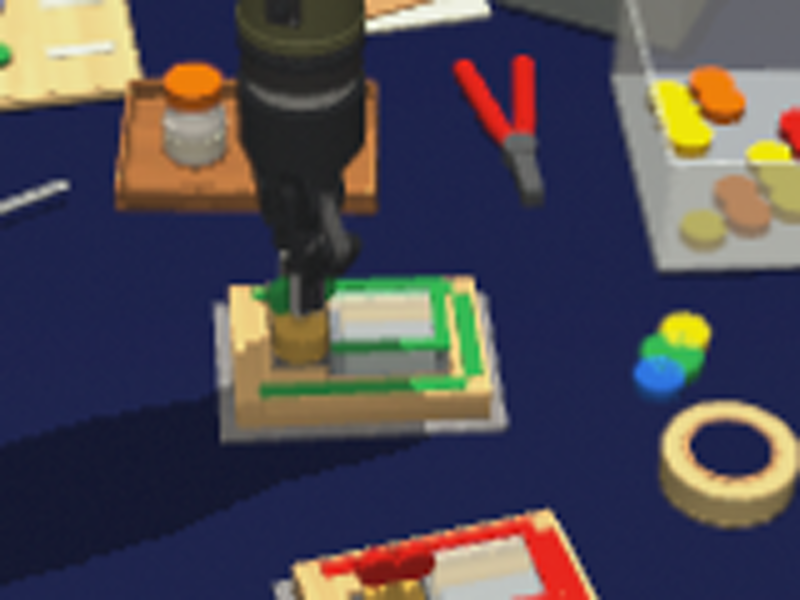

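Torque 0.14, so it is winding. The stop should be near yaw 0 to −5°.

Emit:
apply_moves([
  {"x":0,"y":0,"z":0,"spin":0.1,"grip":1},
  {"x":0,"y":0,"z":0,"spin":0.2,"grip":1},
  {"x":0,"y":0,"z":0,"spin":0.3,"grip":1},
  {"x":0,"y":0,"z":0,"spin":0.3,"grip":1},
])

```text
time: 68.55
tcp_pos: [0.5318, 0.1647, 0.0632]
ee_rot: [-90.1, -0.2, 2.7]
force: [1.3, -2.0, 5.8]
width: 0.009
```

```bash
python3 c.py u 0 0 0 .3
```

```text
cmd [0.5306, 0.1651, 0.062, 2.7655] meas [0.5318 0.1647 0.0632] yaw 2.70 j6 15 F [ 1.3 -2.   5.8] T [-0.42 -0.14 -0.07] w 0.0090 t 68.5
```

Emit:
apply_moves([
  {"x":0,"y":0,"z":0,"spin":0.04,"grip":1},
  {"x":0,"y":0,"z":0,"spin":0.08,"grip":1},
  {"x":0,"y":0,"z":0,"spin":0.08,"grip":1},
])

```text
time: 68.92
tcp_pos: [0.5319, 0.1656, 0.0632]
ee_rot: [-90.0, -0.2, -1.8]
force: [2.1, -0.8, 5.4]
width: 0.009
```

```bash
python3 c.py u 0 0 0 .08
```

```text
cmd [0.5306, 0.1651, 0.062, -1.8182] meas [0.5319 0.1656 0.0632] yaw -1.78 j6 19 F [ 2.1 -0.8  5.4] T [ 0.05 -0.32  0.27] w 0.0090 t 68.9
```

Emit:
apply_moves([
  {"x":0,"y":0,"z":0,"spin":0.03,"grip":1},
  {"x":0,"y":0,"z":0,"spin":0.05,"grip":1},
  {"x":0,"y":0,"z":0,"spin":0.05,"grip":1},
])

```text
time: 69.3
tcp_pos: [0.5323, 0.1668, 0.0632]
ee_rot: [-89.8, -0.2, -4.6]
force: [3.3, 3.6, 4.7]
width: 0.0087
```

```bash
python3 c.py u 0 0 0 .05
```

```text
cmd [0.5306, 0.1651, 0.062, -4.683] meas [0.5323 0.1668 0.0632] yaw -4.57 j6 22 F [3.3 3.6 4.7] T [ 0.8  -0.62  0.98] w 0.0087 t 69.3
```

Emit:
apply_moves([
  {"x":0,"y":0,"z":0,"spin":0,"grip":1},
  {"x":0,"y":0,"z":0,"spin":0,"grip":0.5},
  {"x":0,"y":0,"z":0,"spin":0,"grip":0.3},
  {"x":0,"y":0,"z":0,"spin":0,"grip":0.3},
  {"x":0,"y":-3,"z":0,"spin":0,"grip":0.3},
  {"x":0,"y":-8,"z":0,"spin":0,"grip":0.3},
  {"x":-10,"y":-10,"z":0,"spin":0,"grip":0.3},
  {"x":-20,"y":-10,"z":0,"spin":0,"grip":0.3},
  {"x":-20,"y":-10,"z":0,"spin":0,"grip":0.3},
  {"x":-20,"y":-10,"z":0,"spin":0,"grip":0.3},
  {"x":-20,"y":-10,"z":0,"spin":0,"grip":0.3},
])

```text
time: 70.68
tcp_pos: [0.3308, 0.1815, 0.1625]
ee_rot: [-90.0, -0.0, -4.6]
force: [1.0, -0.2, 0.1]
width: 0.0599
```

```bash
python3 c.py u -20 -10 0 0; python3 seated.py k6; python3 - <<'E'
from meas import *
for n in("side","top"):
    p,d=snapshot(n); cv2.imwrite(f"pics/fin{n}.png",p[:,:,::-1])
E
```

```text
cmd [0.3312, 0.1814, 0.162, -4.683] meas [0.3308 0.1815 0.1625] yaw -4.63 j6 33 F [ 1.  -0.2  0.1] T [ 0.02 -0.01 -0.05] w 0.0599 t 70.7
top red cover err [ 0.1 -1.4] (72.04861450195312, 62.33447265625) 11.3 z [0.0422 0.0451 0.0482]
     key expected [ 0.5713 -0.0703] mean [ 0.5743 -0.0686  0.0754] n 39 pca yaw 12.1 rect [ 0.571  -0.0682] [40.1  8.4] 7.9
top green cover err [ 0.7 -1.5] (64.82962036132812, 69.06767272949219) 86.5 z [0.0427 0.0454 0.0488]
     key expected [0.5307 0.1673] mean [0.5303 0.1666 0.075 ] n 57 pca yaw 178.5 rect [0.5306 0.1654] [38.4 10.2] 0.1
top blue cover err [ 0.1 -1.9] (71.57936096191406, 69.06298828125) 1.7 z [0.0428 0.0455 0.0485]
     key expected [ 0.5624 -0.3444] mean [ 0.5622 -0.3425  0.0753] n 63 pca yaw 3.6 rect [ 0.5619 -0.3417] [39.1  9.9] 3.4
side red cover err [-0.2 -3.9] (75.730712890625, 69.36749267578125) 11.1 z [0.043  0.0461 0.0491]
     key expected [ 0.5713 -0.0703] mean [ 0.5709 -0.0737  0.0706] n 100 pca yaw 9.1 rect [ 0.5698 -0.0801] [43.7 26.9] 6.6
side green cover err [-4.2 -2. ] (66.74665832519531, 81.44651794433594) 87.2 z [0.0434 0.0462 0.0491]
     key expected [0.5307 0.1673] mean [0.5307 0.1635 0.0706] n 84 pca yaw 179.6 rect [0.5306 0.1542] [28.3 43.3] 87.1
side blue cover err [ 0.3 -5.6] (68.2698745727539, 73.65415954589844) 89.8 z [0.0427 0.0453 0.0483]
     key expected [ 0.5624 -0.3444] mean [ 0.5619 -0.3493  0.0721] n 118 pca yaw 2.3 rect [ 0.562 -0.353] [19.9 43.2] 86.9
```

View pics/k6side.png

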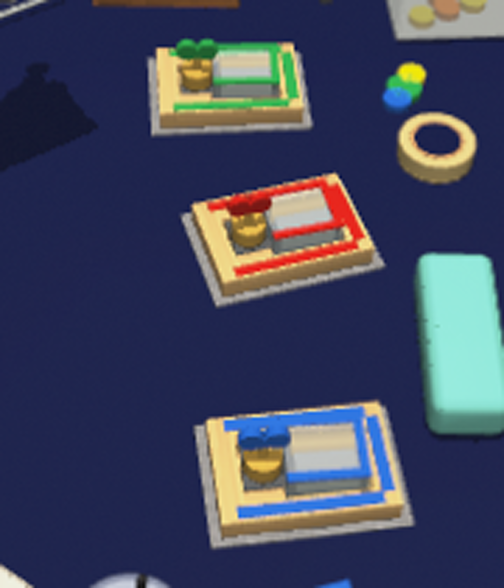

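View pics/k6top.png

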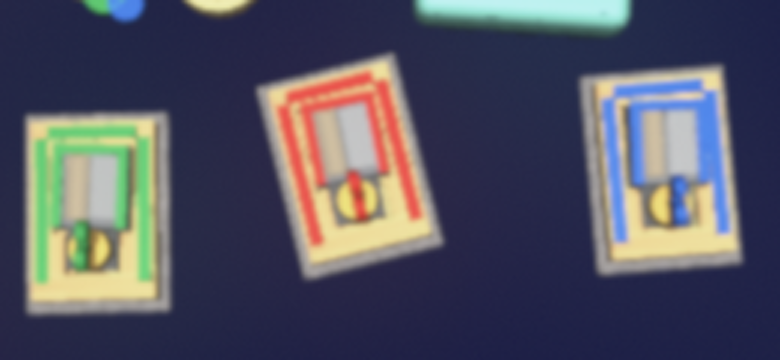

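View pics/finside.png

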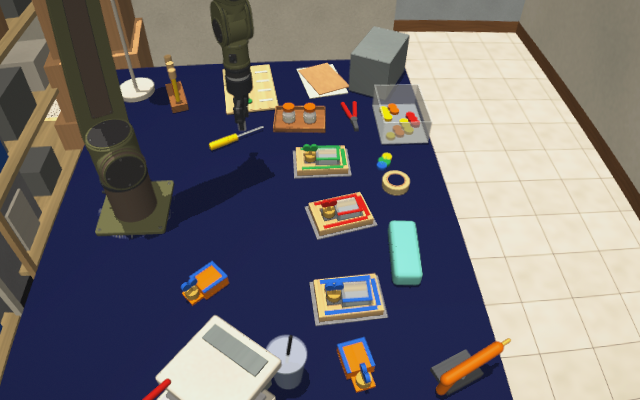

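```bash
python3 -c "
from bench import robot
print(robot.sign_off(), robot.state()['time'])"
```

```text
the job is handed in; nothing more can be done
the job is handed in; nothing more can be done
```

The job is done and handed in at about 71 s of the 210 s limit. There were two glue pots (green and blue bases), and all three movements were present.

**What I did:**
- Put both pots upright in the brown tray.
- Seated the green, red and blue movements in their matching bases.
- Wound each key clockwise to its stop; green needed one regrip. I never touched the orange look-alikes or the other things on the table.

**Last checks:**
- **Seating:** the cover trim is at 45–46 mm on all three, against 46 mm expected for fully home. The covers are within about 2 mm of the pocket centres in the top view.
- **Winding:** resisting torque rose from about 0.1–0.2 N m to 0.86 (blue), 0.97 (red) and 0.98 N m (green). All three keys ended in line with their movements.
- **Pots:** both stand upright in the tray in the last side picture.

**What disagreed:**
- Each movement sits turned about 2–3° clockwise in its pocket, from pressing against the stop; this is about what the pocket play allows.
- The side camera put the covers up to 6 mm off in y. I trusted the top view, because the side mask also picks up the trim's side faces.

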